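# Strip the top end of a small compressor pump

### The arm

A 7-joint arm with a two-finger parallel gripper is mounted at the origin on the work surface. World frame = base frame: x ahead of the robot, y to its left, z up, the work surface at z = 0. Lengths are in m, angles in rad, forces in N, time in s.
With the tool pointing down it reaches from about 0.425 to 0.925 m from the base axis. Payload 6.8 kg.
Tool frame: the origin (TCP) lies at the very end of the fingers, on their centre line; the grasp point (between the pads) lies 19 mm behind it; z points along the fingers, y is the direction in which the jaws open and shut (so a half turn about z gives the same grasp; the last joint's range is limited). The gripper opens to 85 mm and grips with 20 to 120 N. Pads are 22 mm wide; open, the fingers measure 114 mm over their backs; the gripper's body (76 mm by 85 mm) begins 54 mm behind the grasp point. The pads swing forward as they close: fully open they stand 13 mm farther back than shut.
Start: joints at [-1.445, 0.477, 0.022, 1.555, -0.011, 1.109, -0.083], TCP at [0.156, 0.657, 0.202] pointing down, gripper open.
Joint ranges: [-2.96, 2.96], [-0.34, 2.1], [-1.41, 1.46], [0.24, 2.44], [-1.37, 4.51], [0.17, 1.92], [-2.96, 2.96]. Speed limits (rad/s): [2.39, 2.39, 3.14, 3.14, 3.14, 3.14, 3.14].

### API

Orientations are given as a rotation vector (axis times angle).
In Python, from bench import monitor, viewer, job gives the robot as it stands. The module is installed in compiled form; this text tells all that it offers.
- The arm moves only by the tool drive_tool, never from a script. Its argument "commands" is a list of rows, each an object with "linear": the shift along the tool's x, y, z in m, a list of three; "dr": the turn, a rotation vector about the tool's x, y, z in degrees, a list of three; "jaw": the closure, from 0 (fully open) to 1 (shut). A call has 1 to 8 rows; each row shifts and turns the pose as measured when the row begins, along the tool's axes as they then stand; what a row does not reach is not made up. A row lasts 1/8 s, in which the tool goes at most 62.5 mm and 10.7 degrees, less where a joint would pass 70% of its speed; a pose out of reach is approached as far as the arm can. A call is refused whole if a number of a shift passes 0.0625 or a number of a turn 10.7, either way. A call with a gripper value outside its range is refused whole. The fingers move at their own pace and stop on an object; "force" is the grip in N (left out, the last holds). Time passes only in rows, so rows that do not move let the fingers close. It gives the time, the measured TCP pose, the force and the opening at its end, in the units of the state.
- monitor.get_obs(): the state, without advancing time (a new reading comes with each control period).
- viewer.grab_frame(name): name is "scene" or "top"; returns the picture (420x560x3 uint8, red, green, blue); there is no depth.
- viewer.calibration(name): a dict with "K" (3x3 intrinsics, pixels), "R" (3x3) and "t" (3): a world point X has camera coordinates R X + t. Camera axes: x right, y down, z forward; pixel columns grow to the right and rows downward; lengths in m; the calibration is good to about 2 mm. A picture is of the moment at which its call begins. calibration takes no time and is no camera call.
- job.hand_in(): hands the job in, once; it reports no verdict.
The state is a dict: "clock": time; "joints": joint angles; "qvel": joint speeds; "tau": joint torques, N m; "tcp_pos": TCP position; "orientation": TCP orientation; "contact_force": force on the tool from outside, world axes, zero at the start; "moment": the same for the moment, N m; "grip_width": finger opening in m.
Only numpy, scipy, OpenCV 4.12 (cv2) and the standard library are available. Lean on these libraries where they do the work, as an engineer would, in place of code of your own. Each camera call takes 0.05 s, during which the arm holds its last target.

### The job

Strip the unbolted top end of the little blue compressor pump from the top down, one part at a time, and set each part down upright on its own place: the red intake filter in the round steel dish, the aluminium head flat in the orange wash basket, the steel valve plate on the black granite checking plate, and the iron cylinder flat on the green honing stand between its corner locators. Lay the valve plate flat on the granite clear of both steel stops first, then slide it home until its long edge is against the long stop and its short edge against the end stop, before you go on to the cylinder. Leave everything standing where it belongs, released.

Things in the scene. Friction and masses are not known exactly. Their poses are not given: they have to be found in the camera images.
- filter: Intake filter: red round can with black bands, 44 mm across, 48 mm tall, flat bottom, 0.12 kg. Starts loose on top of the head. Origin: centre of its underside, z up.
- head: Aluminium finned head, 62 mm (its x) by 54 mm (its y) by 38 mm tall, plus a round black rubber filter seat on top (48 mm across, 3 mm high; 41 mm in all), 0.32 kg. Hollow underneath (44 mm square, 22 mm deep), over the valve plate's brass bar; lifts straight off. Origin: centre of its underside, z up.
- valve_plate: Bright steel plate 92 mm (its x) by 60 mm (its y) by 9 mm, 0.28 kg. On its middle stands a brass bar to hold it by, 36 mm (along x) by 14 mm (along y), 15 mm high, its top 24 mm above the plate's underside. At the start the plate's ends stick out under the head. Same when turned half round. Origin: centre of its underside, z up.
- cylinder: Dark iron cylinder: base flange 92 by 92 by 8 mm, above it a finned barrel 64 by 64 mm (sides along its x and y), 58 mm tall in all, open 42 mm bore, 0.45 kg. Starts on the crankcase around the piston: lift it straight up 25 mm to free it. Origin: centre of its underside, z up.
- crankcase: Blue crankcase, fixed, foot 112 mm (its x) by 104 mm (its y), flat deck 70 mm up, with the piston (36 mm across) standing 22 mm out of the deck's middle. Stacked on it from below, centred, same heading: cylinder, valve plate, head, filter. Origin: centre of the foot's underside, on the bench.
- dish: Round steel parts dish for the filter, fixed, 74 mm across inside, 82 mm outside, rim 15 mm high, floor 3 mm thick. Origin: centre of its underside.
- basket: Orange wash basket for the head, fixed, inside 90 mm (its x) by 84 mm (its y), walls 4 mm thick, their tops 14 mm above the bench, inner floor 4 mm above the bench. The head may lie at any heading that fits. Origin: centre of its underside.
- hone_stand: Green honing stand for the cylinder, fixed, 132 by 132 mm, top face 12 mm above its origin; four steel corner locators, 9 mm high, leave 112 by 112 mm (sides along its x and y) for the cylinder's flange. Any quarter turn will do. Origin: centre of its underside.
- check_plate: Black granite plate, fixed, 150 mm (its x) by 116 mm (its y), top 30 mm above its origin (centre of underside). Steel stops 7 mm high: long stop along x, working face at y = +46 mm; end stop along y, working face at x = +63 mm; both look to the middle. Valve plate home: x axes parallel, its centre at x = +17, y = +16 mm, 30 mm up.
There are look-alikes about, which are no part of the job. What is shaped like the valve_plate but pink or turquoise is not meant.

How it is judged:
By the outcome, as a careful person would: the job done as asked, in the order asked, and still so for the second after the job is handed in, with the robot touching nothing.
It also fails if it takes over 136 s, if anything falls off the work surface, if the arm or the gripper's body presses on something with over 40 N, if the wrist force passes 120 N, or if a joint passes its speed limit or range.

## Working session

There is one attempt and no reset: what is moved stays moved. The work goes in short steps, Python scripts to look and compute and a tool call to move; the robot and the scene stay as the last step left them, time stands still between calls to the robot, and variables do not carry over. Pictures are saved under pics/ and viewed, and the job is handed in when it is done.

Besides the shell and the picture viewer there is one more tool, called after ">>>" by a JSON object that holds its "api" and its "payload". drive_tool: Moves the arm, as the interface text tells. Its arguments: {"type":"object","properties":{"commands":{"type":"array"},"force":{"type":"number"}},"required":["commands"]}

```bash
mkdir -p pics; ls
python3 - <<'E'
from bench import monitor, viewer, job
import cv2, numpy as np
np.set_printoptions(precision=4,suppress=True)
o=monitor.get_obs(); print(o)
for n in ("scene","top"):
    im=viewer.grab_frame(n); cv2.imwrite(f"pics/{n}0.png",im[:,:,::-1]); print(viewer.calibration(n))
E
```

```text
pics
{'clock': 0.0, 'joints': array([-1.4451,  0.4778,  0.0223,  1.5565, -0.0115,  1.1093, -0.0831]), 'qvel': array([ 0.0001,  0.0004, -0.0008,  0.0004,  0.0001, -0.0016, -0.0011]), 'tau': array([  0.0001, -59.645 ,   1.608 , -28.12  ,   0.0125,   0.0096,
         0.    ]), 'tcp_pos': array([0.1562, 0.656 , 0.2012]), 'orientation': array([-0.3664, -3.1201,  0.0029]), 'contact_force': array([ 0.0945,  0.9054, -0.3757]), 'moment': array([ 0.028 , -0.0289, -0.034 ]), 'grip_width': 0.08541629868095015}
{'K': array([[516.3173,   0.    , 284.1644],
       [  0.    , 516.3173, 219.6193],
       [  0.    ,   0.    ,   1.    ]]), 'R': array([[-0.6021,  0.7983, -0.0144],
       [ 0.4643,  0.3354, -0.8197],
       [-0.6495, -0.5002, -0.5726]]), 't': array([ 0.2812, -0.082 ,  1.6614])}
{'K': array([[435.1018,   0.    , 282.3137],
       [  0.    , 435.1018, 214.0109],
       [  0.    ,   0.    ,   1.    ]]), 'R': array([[-0.02  , -0.9993,  0.0313],
       [-0.991 ,  0.0156, -0.1326],
       [ 0.132 , -0.0337, -0.9907]]), 't': array([-0.014 ,  0.4389,  1.0753])}
```

View pics/scene0.png

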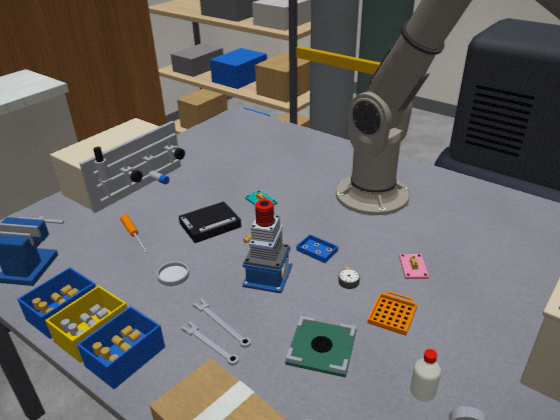

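View pics/top0.png

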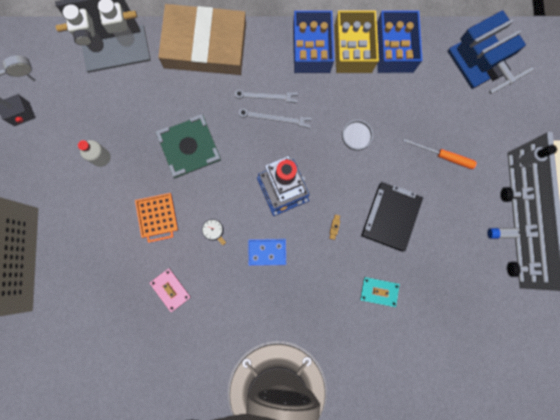

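Run:
```python
import cv2
t=cv2.imread("pics/top0.png"); s=cv2.imread("pics/scene0.png")
def crop(im,x0,y0,x1,y1,k,n):
    cv2.imwrite(n,cv2.resize(im[y0:y1,x0:x1],None,fx=k,fy=k,interpolation=cv2.INTER_CUBIC))
crop(t,120,100,320,250,4,"pics/t_a.png")
crop(t,240,100,440,250,4,"pics/t_b.png")
crop(s,150,180,350,330,4,"pics/s_a.png")
crop(s,270,250,470,400,4,"pics/s_b.png")
```

```text
(no output)
```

View pics/t_a.png

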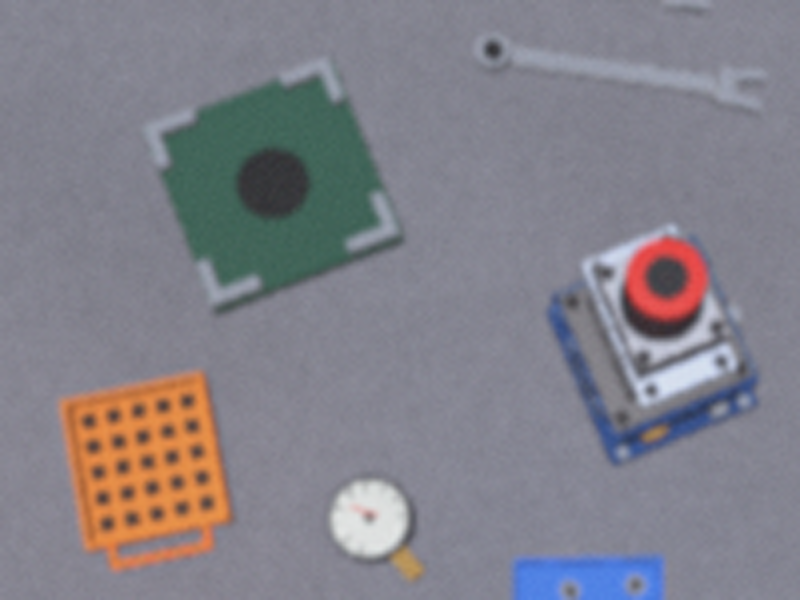

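View pics/t_b.png

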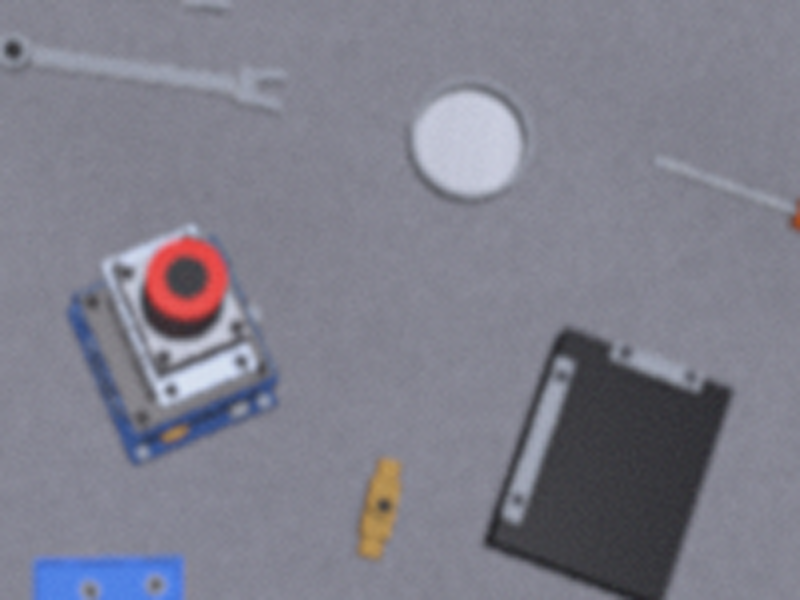

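View pics/s_a.png

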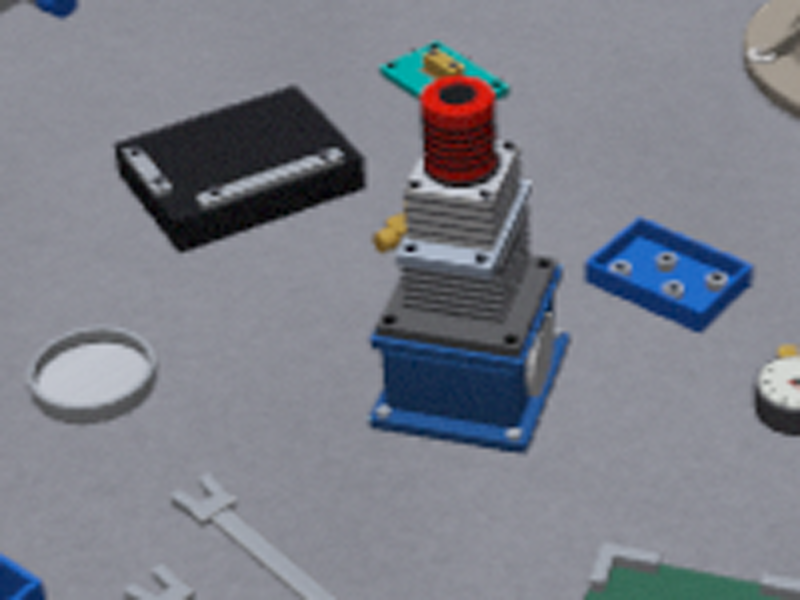

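View pics/s_b.png

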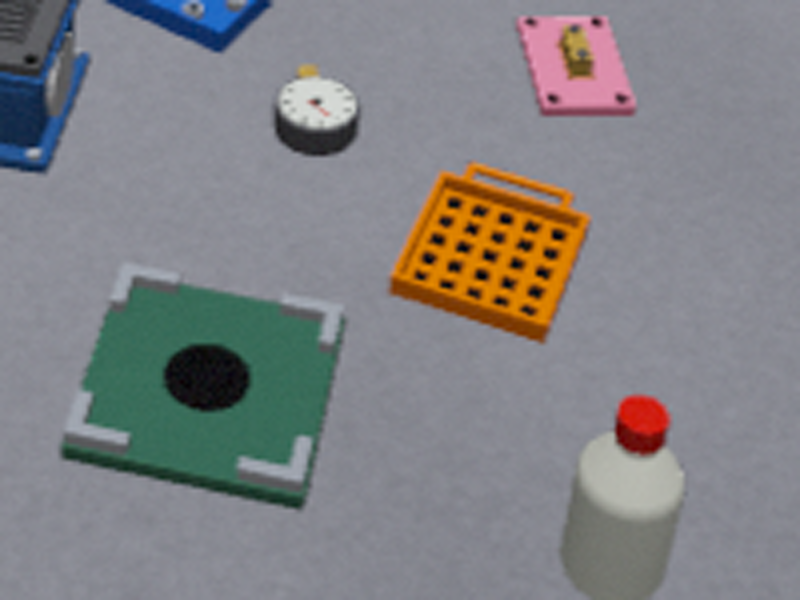

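```bash
cat > h.py <<'E'
import numpy as np, cv2
from scipy.optimize import least_squares
from bench import monitor, viewer, job
np.set_printoptions(precision=4,suppress=True)
C={n:viewer.calibration(n) for n in("scene","top")}
O={'ta':('top',120,100),'tb':('top',240,100),'sa':('scene',150,180),'sb':('scene',270,250)}
def full(k,p,f=4): n,x,y=O[k]; return n,np.array([x+(p[0]+.5)/f-.5,y+(p[1]+.5)/f-.5])
def proj(n,X):
    c=C[n]; X=np.atleast_2d(X); Y=(c['R']@X.T).T+c['t']; Y=Y@c['K'].T; return Y[:,:2]/Y[:,2:]
def place(p,M):
    x,y,z,a=p; M=np.atleast_2d(M); c,s=np.cos(a),np.sin(a)
    return np.c_[x+c*M[:,0]-s*M[:,1], y+s*M[:,0]+c*M[:,1], z+M[:,2]]
def fit(obs,p0,fixyaw=False):
    # obs: list of (view,pix(full),model)
    def r(p):
        q=list(p)+([0] if fixyaw else [])
        return np.concatenate([proj(n,place(q,m))[0]-u for n,u,m in obs])
    s=least_squares(r,p0[:3] if fixyaw else p0,loss='soft_l1'); return s.x,r(s.x).reshape(-1,2)
def tri(u1,u2): # scene, top
    A=[]
    for n,u in(("scene",u1),("top",u2)):
        c=C[n];P=c['K']@np.c_[c['R'],c['t']]; A+= [u[0]*P[2]-P[0],u[1]*P[2]-P[1]]
    v=np.linalg.svd(np.array(A))[2][-1]; return v[:3]/v[3]
E
cat > m.py <<'E'
from h import *
def go(name,pts,p0,fy=False):
    obs=[(*full(k,p),np.array(m)/1000) for k,p,m in pts]
    x,r=fit(obs,p0,fy); print(name,x,'yaw' ,np.degrees(x[-1]) if not fy else '');print('   res',r.round(1).tolist())
    return x
P={}
P['hone']=go('hone',[('ta',(150,126),(0,0,0)) ][:0]+[
 ('ta',(148,127),(64,64,21)),('ta',(327,58),(64,-64,21)),('ta',(402,236),(-64,-64,21)),('ta',(213,305),(-64,64,21)),
 ('sb',(305,478),(64,64,21)),('sb',(65,435),(64,-64,21)),('sb',(127,264),(-64,-64,21)),('sb',(344,306),(-64,64,21)),
 ('ta',(273,183),(0,0,12)),('sb',(207,377),(0,0,12))],[.6,.3,0,.3])
P['basket']=go('basket',[('ta',(61,402),(49,46,14)),('ta',(206,372),(49,-46,14)),('ta',(233,522),(-49,-46,14)),('ta',(87,551),(-49,46,14)),
 ('sb',(547,328),(49,46,14)),('sb',(392,282),(49,-46,14)),('sb',(443,173),(-49,-46,14)),('sb',(590,215),(-49,46,14))],[.5,.35,0,.1])
P['dish']=go('dish',[('tb',(470,141),(0,0,15)),('sa',(92,368),(0,0,15))],[.6,-.1,0,0],True)
P['check']=go('check',[('tb',(563,328),(75,58,30)),('tb',(733,390),(75,-58,30)),('tb',(487,543),(-75,58,30)),
 ('sa',(180,224),(75,58,30)),('sa',(117,148),(75,-58,30)),('sa',(365,160),(-75,58,30)),('sa',(295,87),(-75,-58,30)),
 ('sa',(182,250),(75,58,0))],[.5,-.2,0,-.3])
P['stack']=go('stack',[('tb',(187,277),(0,0,226)),('sa',(458,93),(0,0,226)),
 ('tb',(103,262),(31,27,175)),('tb',(193,226),(31,-27,175)),
 ('tb',(165,406),(-46,30,137)),('tb',(262,372),(-46,-30,137)),
 ('sa',(398,249),(46,-30,137)),('sa',(491,268),(46,30,137)),('sa',(531,184),(-46,30,137)),
 ('sa',(375,334),(46,-46,78)),('sa',(520,352),(46,46,78)),('sa',(558,262),(-46,46,78)),
 ('tb',(135,434),(-46,46,78)),('tb',(275,372),(-46,-46,78)),
 ('tb',(137,463),(-56,52,6)),('tb',(280,403),(-56,-52,6)),
 ],[.5,0,0,.4])
import json; json.dump({k:list(v) for k,v in P.items()},open('P.json','w'))
E
python3 m.py
```

```text
hone [ 0.6248  0.2219 -0.0022  0.3724] yaw 21.33527027981273
   res [[-1.4, 0.5], [-0.1, 0.2], [-1.0, -0.3], [-0.3, 0.6], [-0.7, 1.1], [-0.3, -0.8], [-1.0, -0.2], [-0.5, -0.2], [-0.1, 0.7], [-0.0, 0.2]]
basket [ 0.4432  0.3014 -0.0039  0.1973] yaw 11.304898060209652
   res [[-0.3, 0.3], [-1.0, 0.4], [-0.7, -0.1], [-0.1, 0.3], [-0.2, 0.2], [-0.6, -0.8], [-0.8, -0.0], [-0.3, 0.6]]
dish [ 0.6504 -0.2259 -0.0045] yaw 
   res [[-0.0, 0.0], [-0.0, -0.0]]
check [ 0.4286 -0.304  -0.0045 -0.3757] yaw -21.527393958661722
   res [[-0.1, 0.0], [-0.5, 0.1], [0.1, 0.4], [-0.9, 0.1], [-0.7, -0.6], [0.4, -0.4], [0.4, -0.3], [-0.2, 2.1]]
stack [ 0.5086 -0.0236 -0.0018  0.4076] yaw 23.353237954406104
   res [[-1.0, 0.1], [0.0, 0.8], [2.4, 1.7], [1.8, 1.1], [-0.5, 0.0], [-1.2, -2.0], [-0.8, 1.7], [0.2, 0.4], [-0.5, -0.7], [-0.0, -1.4], [-0.0, -0.6], [-0.8, -0.7], [0.3, -0.4], [-0.5, -0.1], [-1.0, 0.8], [-0.5, -0.4]]
```

```bash
cat > ov.py <<'E'
from h import *
import json,sys
def box(x,y,z0,z1):
    b=[(sx*x/2,sy*y/2) for sx,sy in((1,1),(1,-1),(-1,-1),(-1,1))]
    L=[]
    for i in range(4):
        j=(i+1)%4
        for z in(z0,z1): L.append(((*b[i],z),(*b[j],z)))
        L.append(((*b[i],z0),(*b[i],z1)))
    return L
def circ(d,z,n=24):
    a=np.linspace(0,2*np.pi,n+1); return [((d/2*np.cos(a[i]),d/2*np.sin(a[i]),z),(d/2*np.cos(a[i+1]),d/2*np.sin(a[i+1]),z)) for i in range(n)]
M={'hone':box(132,132,0,12)+box(112,112,12,12),'basket':box(98,92,0,14)+box(90,84,4,4),'dish':circ(82,15)+circ(74,3),
 'check':box(150,116,0,30)+[((-75,46,37),(63,46,37)),((63,46,37),(63,-58,37))],
 'stack':box(112,104,0,6)+box(92,92,70,78)+box(92,60,128,137)+box(62,54,137,175)+circ(44,178)+circ(44,226),
 'valve':box(92,60,0,9)+box(36,14,9,24),'head':box(62,54,0,38)+circ(48,41),'cyl':box(92,92,0,8)+box(64,64,8,58),'filter':circ(44,0)+circ(44,48)}
def draw(img,n,items,x0,y0,w,h,k,out):
    c=cv2.resize(img[y0:y0+h,x0:x0+w],None,fx=k,fy=k,interpolation=cv2.INTER_CUBIC)
    for name,p in items:
        for a,b in M[name]:
            q=proj(n,place(p,np.array([a,b])/1000)); q=((q-[x0,y0]+.5)*k-.5)*16
            q=q.round().astype(int); cv2.line(c,tuple(map(int,q[0])),tuple(map(int,q[1])),(0,255,255),1,cv2.LINE_AA,4)
    cv2.imwrite(out,c)
E
python3 - <<'E'
from ov import *
P=json.load(open('P.json'))
it=[]
for k,p in P.items():
    p=list(p)+([0] if len(p)==3 else []); p[2]=0; it.append((k,p))
t=cv2.imread("pics/top0.png"); s=cv2.imread("pics/scene0.png")
draw(t,'top',it,120,100,200,150,4,'pics/o_ta.png');draw(t,'top',it,240,100,200,150,4,'pics/o_tb.png')
draw(s,'scene',it,150,180,200,150,4,'pics/o_sa.png');draw(s,'scene',it,270,250,200,150,4,'pics/o_sb.png')
E
```

```text
(no output)
```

View pics/o_ta.png

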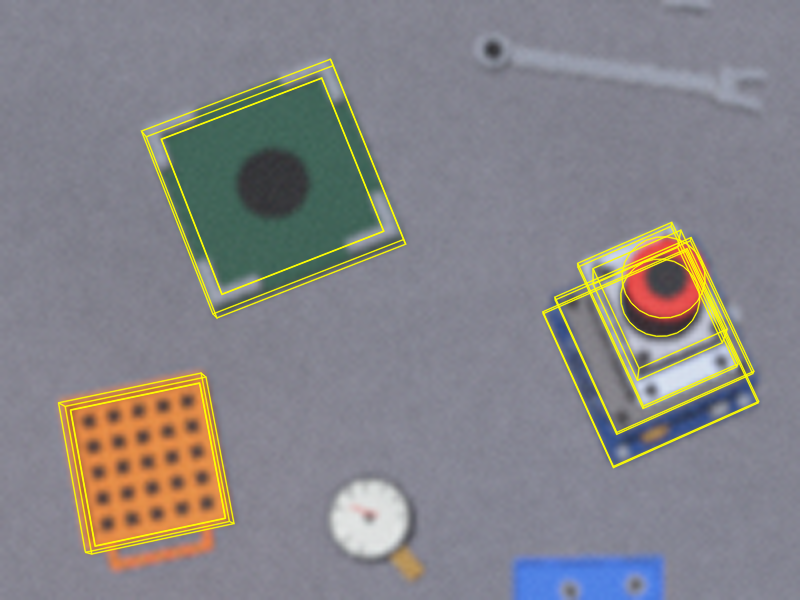

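View pics/o_tb.png

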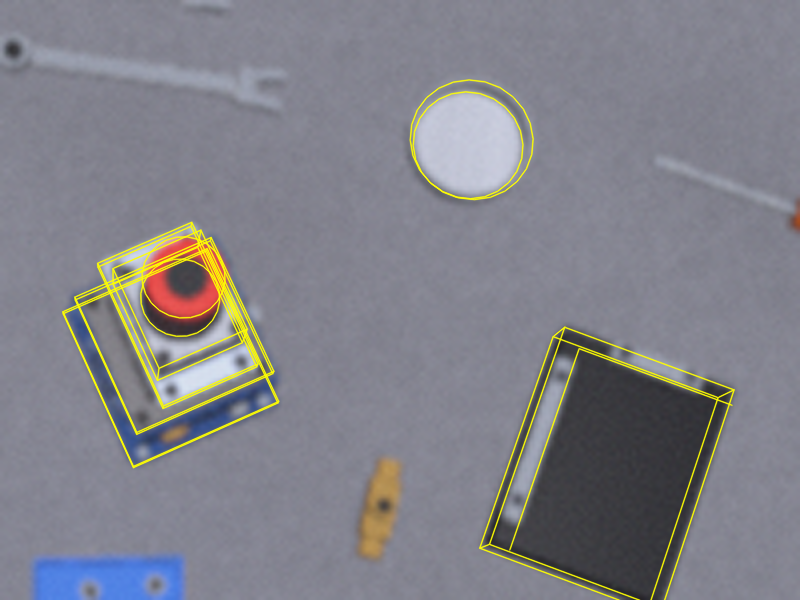

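View pics/o_sa.png

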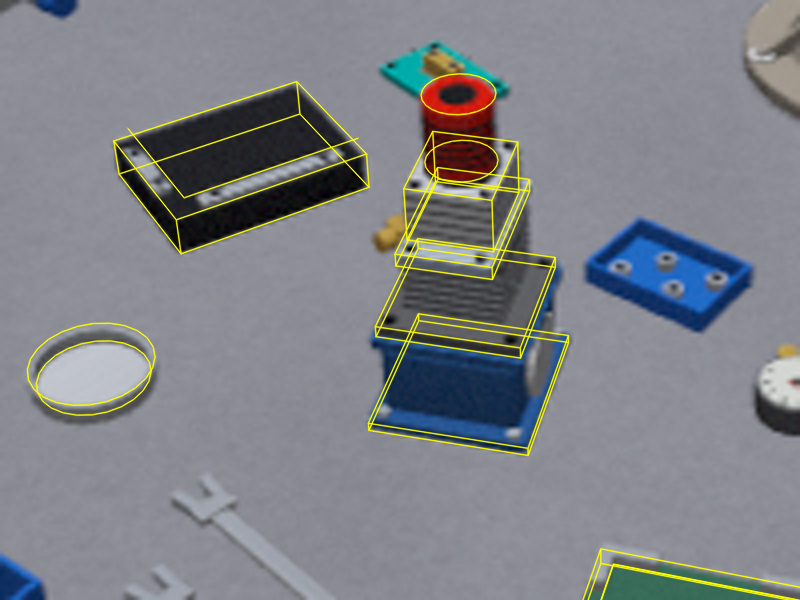

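View pics/o_sb.png

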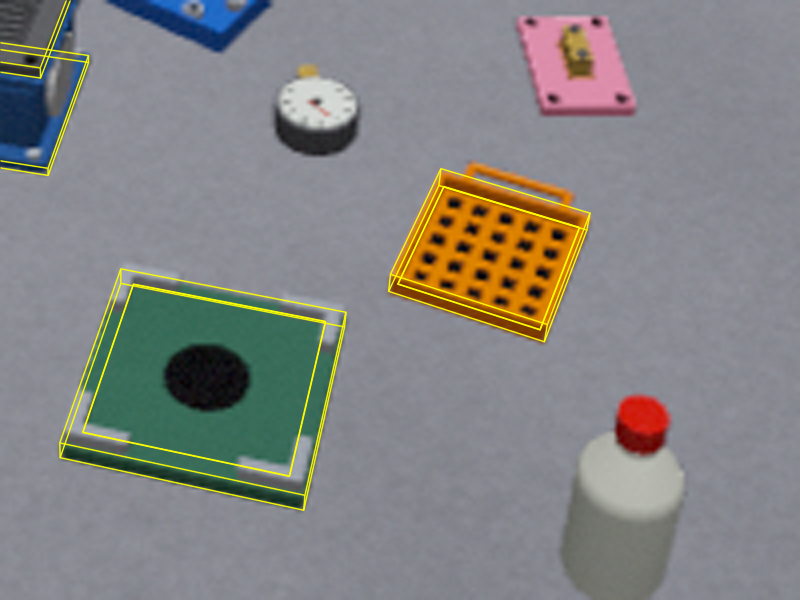

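```bash
cat > plan.py <<'E'
# usage: plan.py x y z yaw(jaw axis deg, mod 180) [maxstep_mm] [n]
from h import *
import sys
from scipy.spatial.transform import Rotation as Rr, Slerp
def plan(x,y,z,yaw,step=50,nmax=8,verb=True):
    o=monitor.get_obs(); p=o['tcp_pos']; R=Rr.from_rotvec(o['orientation']); M=R.as_matrix()
    cur=np.degrees(np.arctan2(M[1,1],M[0,1]))
    d=(yaw-cur+90)%180-90; a=np.radians(cur+d)
    ty=np.array([np.cos(a),np.sin(a),0]); tz=np.array([0,0,-1.]); T=Rr.from_matrix(np.c_[np.cross(ty,tz),ty,tz])
    t=np.array([x,y,z]); rel=(R.inv()*T).as_rotvec()
    n=max(1,int(np.ceil(np.linalg.norm(t-p)*1000/step)),int(np.ceil(np.degrees(np.linalg.norm(rel))/9)))
    print('t',round(o['clock'],2),'pos',p,'jawyaw',round(cur,2),'tilt',np.degrees(np.arccos(-M[2,2])).round(2),'F',o['contact_force'].round(1),'w',round(o['grip_width']*1000,1),'q7',o['joints'][6].round(2))
    print('to go',(t-p)*1000,'dyaw',round(d,2),'rows',n)
    for i in range(min(n,nmax)):
        Ri=R*Rr.from_rotvec(rel*i/n); L=Ri.inv().apply((t-p)/n); print(L.round(4).tolist(),np.degrees(rel/n).round(2).tolist())
if __name__=='__main__':
    v=list(map(float,sys.argv[1:])); plan(*v[:4],*( [v[4]] if len(v)>4 else []))
E
python3 plan.py .509 -.024 .30 113.35 55
```

```text
t 0.1 pos [0.1562 0.6561 0.2013] jawyaw 76.61 tilt 0.09 F [0.3 0.1 0.5] w 85.6 q7 -0.08
to go [ 352.7543 -680.0694   98.6657] dyaw 36.74 rows 15
[-0.0334, -0.0387, -0.0065] [-0.01, -0.0, -2.45]
[-0.0317, -0.0401, -0.0065] [-0.01, -0.0, -2.45]
[-0.03, -0.0414, -0.0065] [-0.01, -0.0, -2.45]
[-0.0282, -0.0426, -0.0065] [-0.01, -0.0, -2.45]
[-0.0263, -0.0438, -0.0065] [-0.01, -0.0, -2.45]
[-0.0244, -0.0449, -0.0065] [-0.01, -0.0, -2.45]
[-0.0225, -0.0459, -0.0065] [-0.01, -0.0, -2.45]
[-0.0205, -0.0468, -0.0065] [-0.01, -0.0, -2.45]
```

>>> {"api": "drive_tool", "payload": {"commands": [{"linear": [-0.033, -0.039, -0.0125], "dr": [0, 0, -2.4], "jaw": 0}, {"linear": [-0.032, -0.04, -0.0125], "dr": [0, 0, -2.4], "jaw": 0}, {"linear": [-0.03, -0.041, -0.0125], "dr": [0, 0, -2.4], "jaw": 0}, {"linear": [-0.028, -0.043, -0.0125], "dr": [0, 0, -2.4], "jaw": 0}, {"linear": [-0.026, -0.044, -0.0125], "dr": [0, 0, -2.4], "jaw": 0}, {"linear": [-0.024, -0.045, -0.0125], "dr": [0, 0, -2.4], "jaw": 0}, {"linear": [-0.022, -0.046, -0.0125], "dr": [0, 0, -2.4], "jaw": 0}, {"linear": [-0.02, -0.047, -0.0125], "dr": [0, 0, -2.4], "jaw": 0}], "force": 30}}

```text
clock: 1.1
tcp_pos: [0.3454, 0.2827, 0.3005]
orientation: [0.187, -3.132, 0.012]
contact_force: [0.9, -0.5, 0.6]
grip_width: 0.0854
```

```bash
python3 plan.py .509 -.024 .30 113.35 55
```

```text
t 1.1 pos [0.3454 0.2827 0.3005] jawyaw 96.82 tilt 0.52 F [ 0.9 -0.5  0.6] w 85.4 q7 0.86
to go [ 163.6124 -306.7456   -0.5316] dyaw 16.53 rows 7
[-0.018, -0.0463, 0.0003] [-0.06, -0.05, -2.36]
[-0.0161, -0.047, 0.0003] [-0.06, -0.05, -2.36]
[-0.0141, -0.0476, 0.0003] [-0.06, -0.05, -2.36]
[-0.0122, -0.0482, 0.0002] [-0.06, -0.05, -2.36]
[-0.0102, -0.0486, 0.0002] [-0.06, -0.05, -2.36]
[-0.0082, -0.049, 0.0002] [-0.06, -0.05, -2.36]
[-0.0061, -0.0493, 0.0001] [-0.06, -0.05, -2.36]
```

>>> {"api": "drive_tool", "payload": {"commands": [{"linear": [-0.018, -0.0465, 0], "dr": [0, 0, -2.4], "jaw": 0}, {"linear": [-0.016, -0.047, 0], "dr": [0, 0, -2.4], "jaw": 0}, {"linear": [-0.014, -0.0475, 0], "dr": [0, 0, -2.4], "jaw": 0}, {"linear": [-0.012, -0.048, 0], "dr": [0, 0, -2.4], "jaw": 0}, {"linear": [-0.01, -0.0485, 0], "dr": [0, 0, -2.4], "jaw": 0}, {"linear": [-0.008, -0.049, 0], "dr": [0, 0, -2.4], "jaw": 0}, {"linear": [-0.006, -0.049, 0], "dr": [0, 0, -2.4], "jaw": 0}, {"linear": [0, 0, 0], "dr": [0, 0, 0], "jaw": 0}]}}

```text
clock: 2.1
tcp_pos: [0.5134, -0.0381, 0.3024]
orientation: [0.648, -3.07, 0.01]
contact_force: [0.4, -0.1, 0.2]
grip_width: 0.0852
```

```bash
python3 plan.py .509 -.024 .27 113.35 30
python3 - <<'E'
from h import *
for n in("scene","top"):
    im=viewer.grab_frame(n)[:,:,::-1]; cv2.imwrite(f"pics/{n}1.png",im)
s=cv2.imread('pics/scene1.png');t=cv2.imread('pics/top1.png')
k=cv2.resize
cv2.imwrite('pics/c1.png',np.hstack([k(s[100:300,170:370],(400,400)),k(t[100:300,190:390],(400,400))]))
E
```

```text
t 2.1 pos [ 0.5134 -0.0381  0.3024] jawyaw 113.86 tilt 0.43 F [ 0.4 -0.1  0.2] w 85.2 q7 2.02
to go [ -4.3607  14.1265 -32.3611] dyaw -0.51 rows 2
[-0.001, 0.0074, 0.0161] [-0.15, -0.15, 0.25]
[-0.0009, 0.0074, 0.0162] [-0.15, -0.15, 0.25]
```

View pics/c1.png

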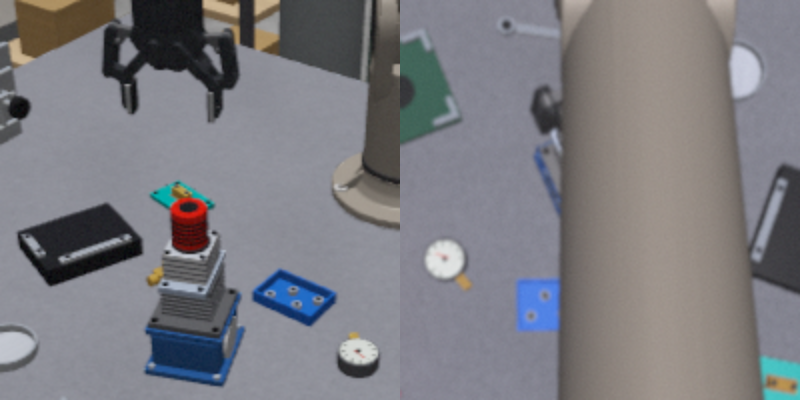

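>>> {"api": "drive_tool", "payload": {"commands": [{"linear": [-0.001, 0.0075, 0.016], "dr": [-0.15, -0.15, 0.2], "jaw": 0}, {"linear": [-0.001, 0.0075, 0.016], "dr": [-0.15, -0.15, 0.2], "jaw": 0}, {"linear": [0, 0, 0], "dr": [0, 0, 0], "jaw": 0}]}}

```text
clock: 2.58
tcp_pos: [0.5056, -0.0142, 0.2667]
orientation: [0.655, -3.07, -0.007]
contact_force: [0.1, 0.3, -0.2]
grip_width: 0.0854
```

```bash
python3 plan.py .509 -.024 .196 113.35 20
```

```text
t 2.58 pos [ 0.5056 -0.0142  0.2667] jawyaw 114.09 tilt 0.31 F [ 0.1  0.3 -0.2] w 85.4 q7 1.99
to go [  3.3967  -9.7883 -70.7354] dyaw -0.74 rows 4
[0.0002, -0.0027, 0.0177] [0.07, -0.03, 0.19]
[0.0002, -0.0026, 0.0177] [0.07, -0.03, 0.19]
[0.0002, -0.0026, 0.0177] [0.07, -0.03, 0.19]
[0.0002, -0.0026, 0.0177] [0.07, -0.03, 0.19]
```

>>> {"api": "drive_tool", "payload": {"commands": [{"linear": [0.0005, -0.0105, 0.01], "dr": [0, 0, 0.7], "jaw": 0}, {"linear": [0, 0, 0], "dr": [0, 0, 0], "jaw": 0}]}}

```text
clock: 2.82
tcp_pos: [0.5094, -0.0237, 0.2561]
orientation: [0.638, -3.073, -0.008]
contact_force: [0.7, 0.8, 1.3]
grip_width: 0.0852
```

```bash
python3 plan.py .509 -.024 .196 113.35 20; sleep 0; python3 plan.py .509 -.024 .196 113.35 20 | head -2
```

```text
t 2.83 pos [ 0.5094 -0.0237  0.2561] jawyaw 113.45 tilt 0.32 F [0.7 0.8 1.3] w 85.2 q7 2.02
to go [ -0.4394  -0.3111 -60.1124] dyaw -0.1 rows 4
[0.0001, -0.0001, 0.015] [0.07, -0.02, 0.03]
[0.0001, -0.0001, 0.015] [0.07, -0.02, 0.03]
[0.0001, -0.0001, 0.015] [0.07, -0.02, 0.03]
[0.0001, -0.0, 0.015] [0.07, -0.02, 0.03]
t 2.83 pos [ 0.5094 -0.0237  0.2561] jawyaw 113.45 tilt 0.32 F [0.7 0.8 1.3] w 85.2 q7 2.02
to go [ -0.4394  -0.3111 -60.1124] dyaw -0.1 rows 4
```

>>> {"api": "drive_tool", "payload": {"commands": [{"linear": [0, 0, 0.018], "dr": [0.1, 0, 0], "jaw": 0}, {"linear": [0, 0, 0.018], "dr": [0.1, 0, 0], "jaw": 0}, {"linear": [0, 0, 0.016], "dr": [0.1, 0, 0], "jaw": 0}, {"linear": [0, 0, 0.006], "dr": [0, 0, 0], "jaw": 0}, {"linear": [0, 0, 0], "dr": [0, 0, 0], "jaw": 0}]}}

```text
clock: 3.45
tcp_pos: [0.5112, -0.0245, 0.1977]
orientation: [-0.635, 3.075, -0.002]
contact_force: [-0.2, -0.1, 0.1]
grip_width: 0.0853
```

```bash
cat > look.py <<'E'
from h import *
import sys
tag=sys.argv[1]; sx,sy,tx,ty,w=map(int,sys.argv[2:7])
out=[]
for n,x,y in(("scene",sx,sy),("top",tx,ty)):
    im=viewer.grab_frame(n)[:,:,::-1]; cv2.imwrite(f"pics/{n}_{tag}.png",im)
    x=min(max(0,x),560-w);y=min(max(0,y),420-w); out.append(cv2.resize(im[y:y+w,x:x+w],(400,400),interpolation=cv2.INTER_CUBIC))
cv2.imwrite(f'pics/c_{tag}.png',np.hstack(out))
E
python3 look.py f1 190 140 220 120 130; python3 plan.py .509 -.024 .196 113.35 20
```

```text
t 3.55 pos [ 0.5116 -0.0245  0.1982] jawyaw 113.33 tilt 0.17 F [ 0.1 -0.5 -0.2] w 85.8 q7 2.06
to go [-2.5656  0.4813 -2.2146] dyaw 0.02 rows 1
[0.0022, 0.0015, 0.0022] [-0.09, 0.15, -0.02]
```

View pics/c_f1.png

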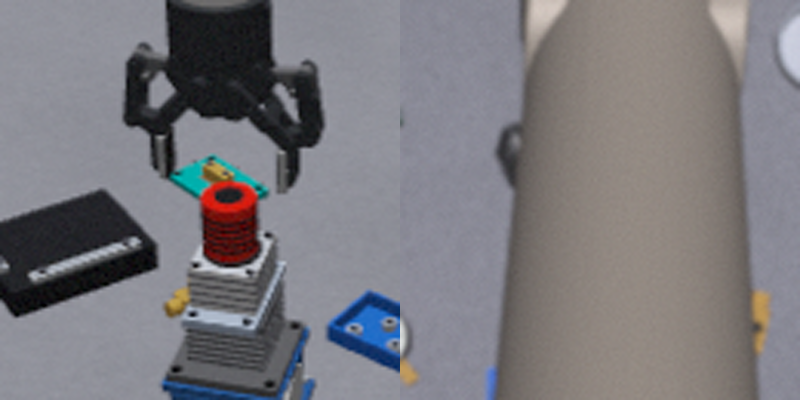

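Run:
```python
from h import *
j=np.array([np.cos(np.radians(113.35)),np.sin(np.radians(113.35)),0])
c=np.array([.5114,-.0245,.198])
for s in(-1,0,1):
  for dz in(0,.013,.03):
    print(s,dz,((proj('scene',c+s*.043*j+[0,0,dz])[0]-[190,140])/.325).round())
print(((proj('scene',[.5086,-.0236,.226])[0]-[190,140])/.325).round())
```

```text
-1 0 [173. 219.]
-1 0.013 [172. 205.]
-1 0.03 [171. 186.]
0 0 [226. 225.]
0 0.013 [226. 211.]
0 0.03 [225. 193.]
1 0 [280. 232.]
1 0.013 [280. 218.]
1 0.03 [279. 200.]
[228. 194.]
```

Run:
```python
from h import *
s=cv2.imread('pics/scene_f1.png')
cv2.imwrite('pics/z1.png',cv2.resize(s[150:230,215:315],(800,640),interpolation=cv2.INTER_CUBIC)[:600])
j=np.array([np.cos(np.radians(113.35)),np.sin(np.radians(113.35)),0])
c=np.array([.5114,-.0245,.198])
for s in(-1,1):
  for dz in(0,.013,.03):
    print(s,dz,((proj('scene',c+s*.043*j+[0,0,dz])[0]-[215,150])*8).round())
```

```text
-1 0 [250. 489.]
-1 0.013 [247. 453.]
-1 0.03 [244. 404.]
1 0 [529. 524.]
1 0.013 [528. 487.]
1 0.03 [527. 439.]
```

View pics/z1.png

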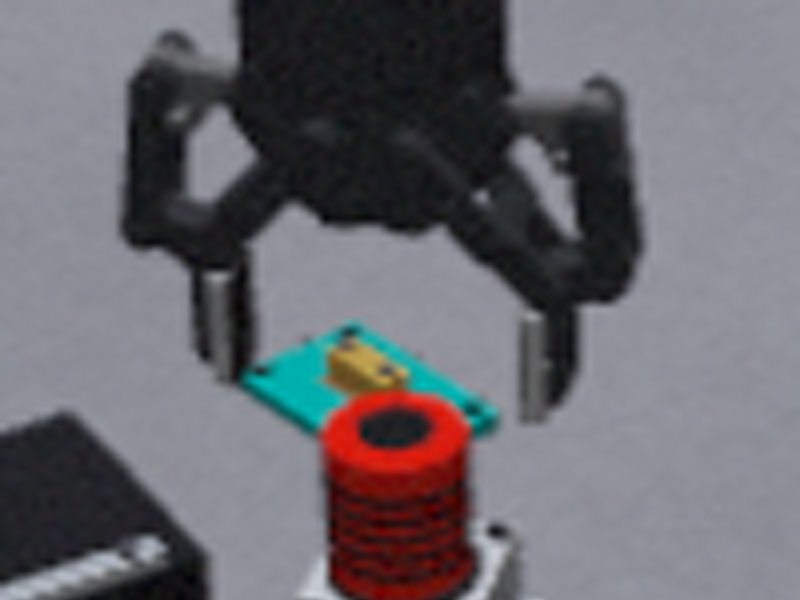

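Run:
```python
from h import *
print(proj('scene',[[0,0,0],[0,0,.2]]),proj('top',[[0,0,0]]))
for n in C: print(n,-C[n]['R'].T@C[n]['t'])
o=monitor.get_obs();print(o['joints'],o['tcp_pos'],o['clock'])
im=cv2.imread('pics/scene_f1.png');cv2.imwrite('pics/z2.png',cv2.resize(im[60:260,220:480],(780,600),interpolation=cv2.INTER_CUBIC))
```

```text
[[371.5552 194.1306]
 [377.066  137.525 ]] [[276.6459 391.5921]]
scene [1.2866 0.6341 0.8882]
top [0.2927 0.0154 1.1239]
[-0.5502  0.2273  0.5589  1.9758 -0.1445  0.9741  2.0563] [ 0.5116 -0.0245  0.1982] 3.55
```

View pics/z2.png

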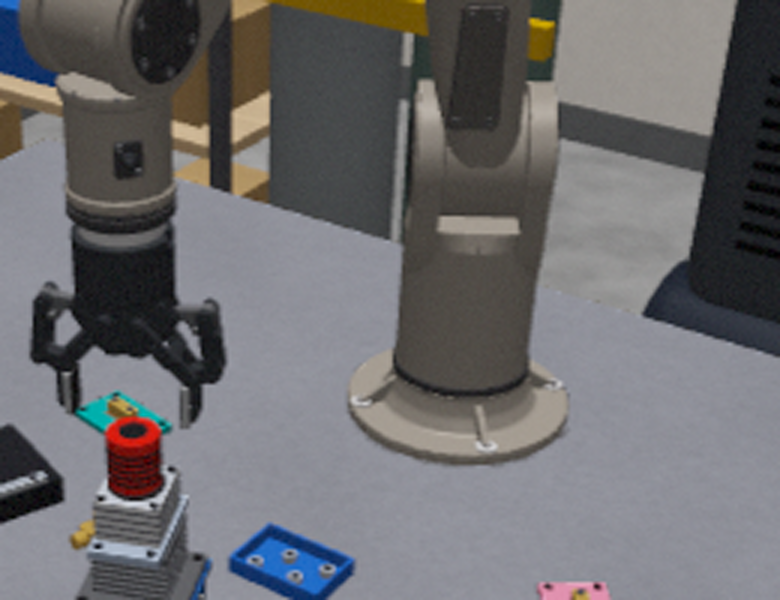

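Run:
```python
from h import *
im=cv2.imread('pics/top_f1.png');cv2.imwrite('pics/z3.png',cv2.resize(im[140:200,230:310],(800,600),interpolation=cv2.INTER_CUBIC))
j=np.array([np.cos(np.radians(113.86)),np.sin(np.radians(113.86)),0]); c=np.array([.5134,-.0381,.3024])
for s in(-1,1): print(proj('scene',c+s*.043*j+[0,0,.013]))
im=cv2.imread('pics/scene1.png');cv2.imwrite('pics/z4.png',cv2.resize(im[110:170,215:295],(800,600),interpolation=cv2.INTER_CUBIC))
```

```text
[[238.1432 166.844 ]]
[[274.8092 170.642 ]]
```

View pics/z3.png

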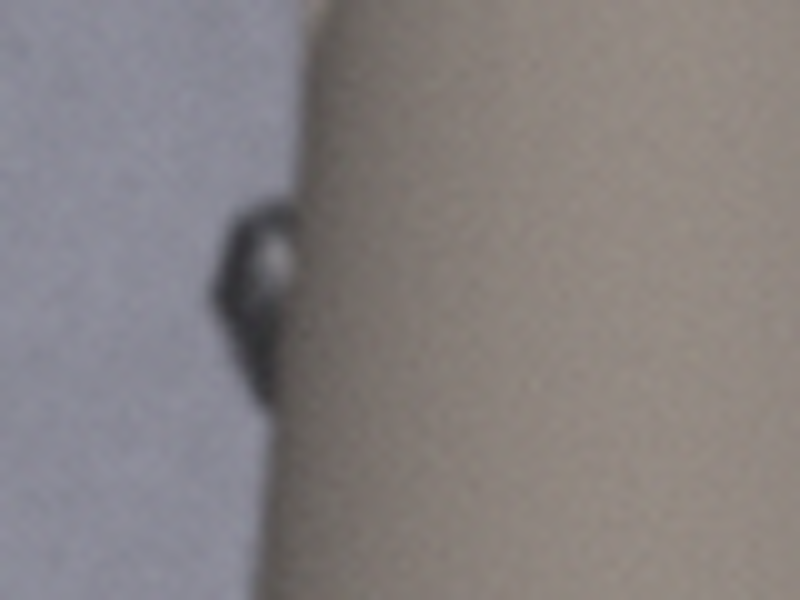

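View pics/z4.png

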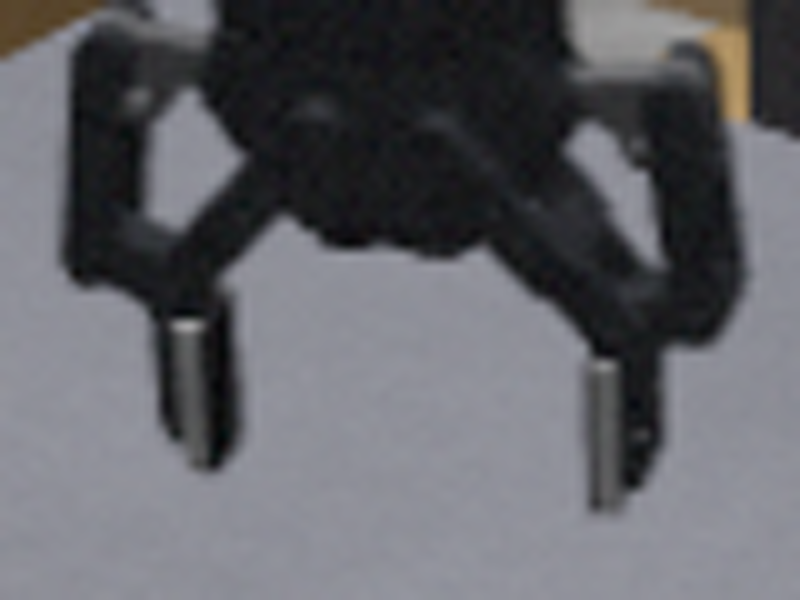

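Run:
```python
from h import *
a=np.radians(113.35); j=np.array([np.cos(a),np.sin(a)]); k=np.array([-np.sin(a),np.cos(a)])
for u in((295,178.7),(293,161.5),(295,172)):
    X=tri(np.array(u),np.array([251.5,169.])); d=X[:2]-[.5114,-.0245]
    print(X,'along jaw',d@j,'across',d@k,'z above tcp',X[2]-.198, proj('scene',X)[0]-u)
```

```text
[0.4876 0.0479 0.3068] along jaw 0.07594759904236223 across -0.006849992258111211 z above tcp 0.10879680133647546 [-1.1395 -0.1297]
[0.4812 0.0424 0.3449] along jaw 0.07336931960088448 across 0.001194490027416564 z above tcp 0.14692035965534833 [0.4627 0.0506]
[0.4845 0.0466 0.3219] along jaw 0.07592599748487344 across -0.0034751018405379547 z above tcp 0.12385382760211389 [-0.8349 -0.0944]
```

>>> {"api": "drive_tool", "payload": {"commands": [{"linear": [0.002, 0.0015, 0], "dr": [0, 0, 0], "jaw": 0.3}, {"linear": [0, 0, 0], "dr": [0, 0, 0], "jaw": 0.3}, {"linear": [0, 0, 0], "dr": [0, 0, 0], "jaw": 0.3}, {"linear": [0, 0, 0], "dr": [0, 0, 0], "jaw": 0.3}]}}

```text
clock: 4.05
tcp_pos: [0.5098, -0.0237, 0.1995]
orientation: [-0.634, 3.071, -0.001]
contact_force: [-0.4, -0.4, 0.1]
grip_width: 0.0598
```

```bash
python3 look.py f2 215 140 220 120 100; python3 plan.py .509 -.024 .196 113.35 20;python3 - <<'E'
from h import *
im=cv2.imread('pics/scene_f2.png');cv2.imwrite('pics/z5.png',cv2.resize(im[150:230,215:315],(800,640),interpolation=cv2.INTER_CUBIC)[:600])
E
```

```text
t 4.15 pos [ 0.5098 -0.0237  0.1994] jawyaw 113.34 tilt 0.3 F [-0.7  0.6  0.2] w 60.0 q7 2.05
to go [-0.7694 -0.2651 -3.4319] dyaw 0.01 rows 1
[0.0008, 0.0001, 0.0034] [-0.1, 0.28, -0.01]
```

View pics/z5.png

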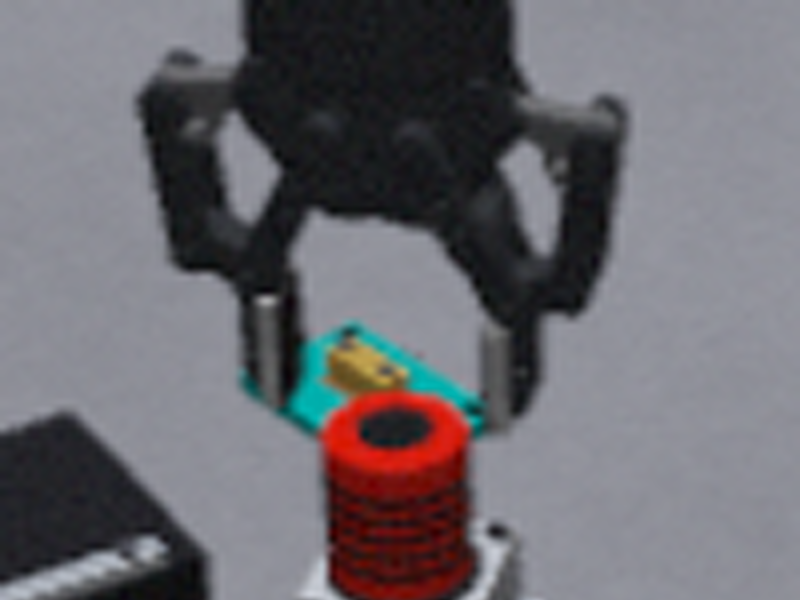

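>>> {"api": "drive_tool", "payload": {"commands": [{"linear": [0.0005, 0, 0.012], "dr": [0, 0.2, 0], "jaw": 0.3}, {"linear": [0, 0, 0.012], "dr": [0, 0.1, 0], "jaw": 0.3}, {"linear": [0, 0, 0], "dr": [0, 0, 0], "jaw": 0.3}]}}

```text
clock: 4.53
tcp_pos: [0.5089, -0.0239, 0.1732]
orientation: [0.635, -3.075, 0.003]
contact_force: [-0.3, 0.0, 0.1]
grip_width: 0.0597
```

```bash
python3 look.py f3 215 140 220 120 100; python3 plan.py .509 -.024 .176 113.35 20;python3 - <<'E'
from h import *
im=cv2.imread('pics/scene_f3.png');cv2.imwrite('pics/z6.png',cv2.resize(im[150:230,215:315],(800,640),interpolation=cv2.INTER_CUBIC)[:600])
E
```

```text
t 4.62 pos [ 0.5096 -0.0239  0.1741] jawyaw 113.34 tilt 0.11 F [0.3 0.7 0.8] w 60.0 q7 2.07
to go [-0.6077 -0.0572  1.8838] dyaw 0.01 rows 1
[0.0006, 0.0002, -0.0019] [-0.11, -0.01, -0.01]
```

View pics/z6.png

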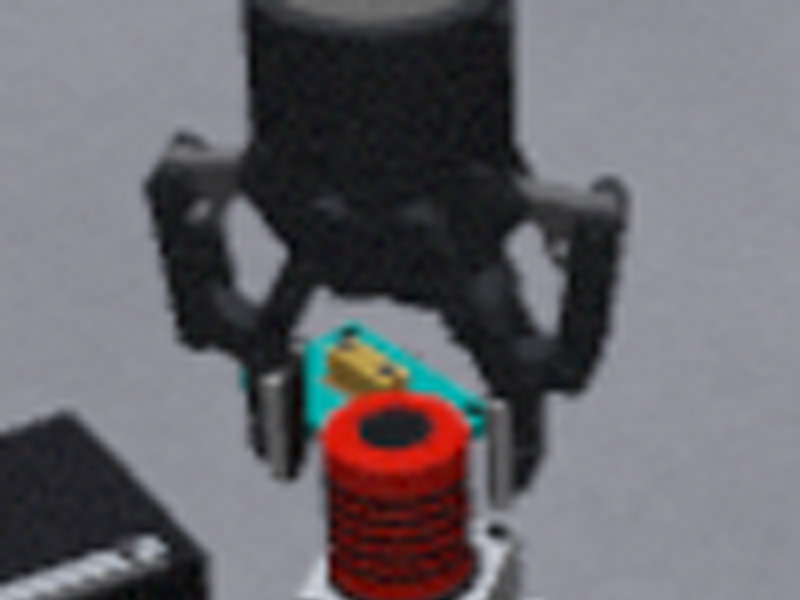

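>>> {"api": "drive_tool", "payload": {"commands": [{"linear": [0.0005, 0, 0.002], "dr": [0, 0, 0], "jaw": 1}, {"linear": [0, 0, 0], "dr": [0, 0, 0], "jaw": 1}, {"linear": [0, 0, 0], "dr": [0, 0, 0], "jaw": 1}, {"linear": [0, 0, 0], "dr": [0, 0, 0], "jaw": 1}, {"linear": [0, 0, 0], "dr": [0, 0, 0], "jaw": 1}], "force": 30}}

```text
clock: 5.25
tcp_pos: [0.5097, -0.0242, 0.1727]
orientation: [-0.635, 3.075, -0.003]
contact_force: [-0.5, 0.6, -0.8]
grip_width: 0.0429
```

```bash
python3 look.py f4 215 140 220 120 100; python3 plan.py .509 -.024 .176 113.35 20;python3 - <<'E'
from h import *
im=cv2.imread('pics/scene_f4.png');cv2.imwrite('pics/z7.png',cv2.resize(im[150:230,215:315],(800,640),interpolation=cv2.INTER_CUBIC)[:600])
E
```

```text
t 5.35 pos [ 0.5097 -0.0242  0.1727] jawyaw 113.33 tilt 0.15 F [0.5 0.2 0.4] w 42.9 q7 2.08
to go [-0.7138  0.1935  3.2734] dyaw 0.02 rows 1
[0.0006, 0.0005, -0.0033] [-0.12, 0.08, -0.02]
```

View pics/z7.png

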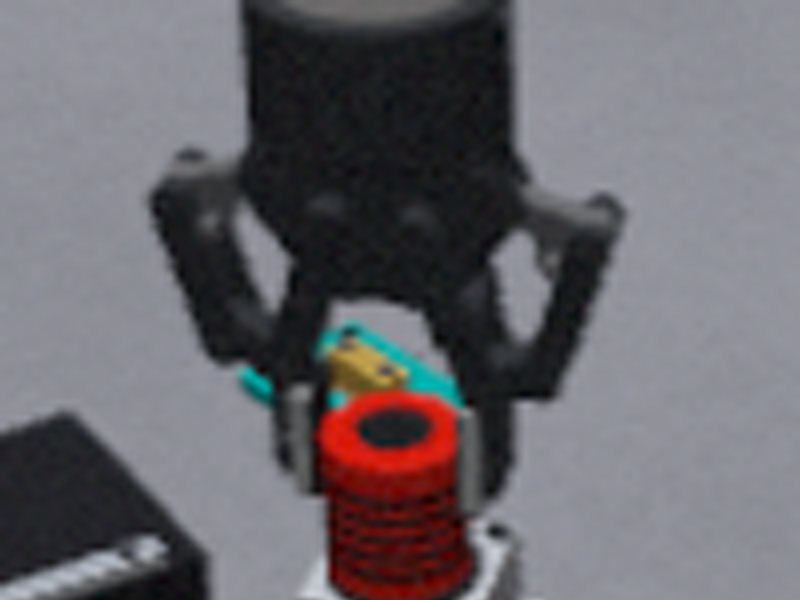

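>>> {"api": "drive_tool", "payload": {"commands": [{"linear": [0, 0, -0.015], "dr": [0, 0, 0], "jaw": 1}, {"linear": [0, 0, -0.025], "dr": [0, 0, 0], "jaw": 1}, {"linear": [0, 0, -0.025], "dr": [0, 0, 0], "jaw": 1}, {"linear": [0, 0, -0.01], "dr": [0, 0, 0], "jaw": 1}]}}

```text
clock: 5.85
tcp_pos: [0.5089, -0.0245, 0.2515]
orientation: [-0.634, 3.076, -0.003]
contact_force: [-0.9, 0.4, -2.0]
grip_width: 0.0429
```

```bash
python3 look.py f5 215 110 220 120 130; python3 plan.py .6505 -.226 .22 90 35
```

```text
t 5.95 pos [ 0.5089 -0.0244  0.2508] jawyaw 113.3 tilt 0.12 F [-0.1 -0.6 -1.8] w 43.0 q7 2.01
to go [ 141.6302 -201.6228  -30.7957] dyaw -23.3 rows 8
[-0.0063, -0.0301, 0.0039] [-0.01, 0.0, 2.91]
[-0.0078, -0.0298, 0.0039] [-0.01, 0.0, 2.91]
[-0.0093, -0.0294, 0.0039] [-0.01, 0.0, 2.91]
[-0.0108, -0.0288, 0.0039] [-0.01, 0.0, 2.91]
[-0.0122, -0.0283, 0.0039] [-0.01, 0.0, 2.91]
[-0.0137, -0.0276, 0.0039] [-0.01, 0.0, 2.91]
[-0.0151, -0.0269, 0.0039] [-0.01, 0.0, 2.91]
[-0.0164, -0.0261, 0.0039] [-0.01, 0.0, 2.91]
```

View pics/c_f5.png

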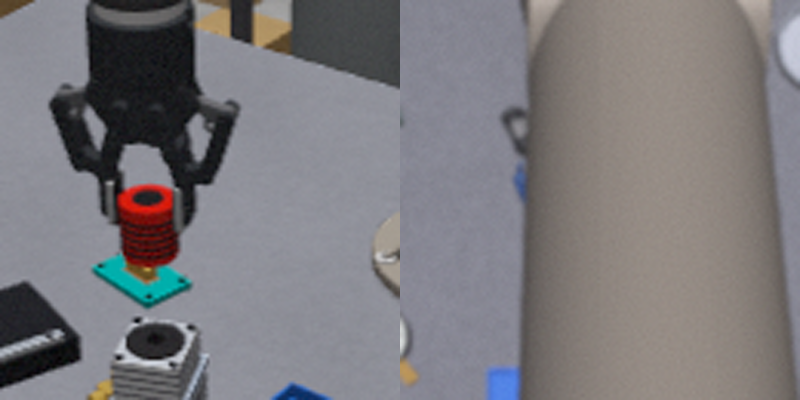

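>>> {"api": "drive_tool", "payload": {"commands": [{"linear": [-0.006, -0.03, 0.004], "dr": [0, 0, 2.9], "jaw": 1}, {"linear": [-0.008, -0.03, 0.004], "dr": [0, 0, 2.9], "jaw": 1}, {"linear": [-0.0095, -0.0295, 0.004], "dr": [0, 0, 2.9], "jaw": 1}, {"linear": [-0.011, -0.029, 0.004], "dr": [0, 0, 2.9], "jaw": 1}, {"linear": [-0.012, -0.028, 0.004], "dr": [0, 0, 2.9], "jaw": 1}, {"linear": [-0.0135, -0.0275, 0.004], "dr": [0, 0, 2.9], "jaw": 1}, {"linear": [-0.015, -0.027, 0.004], "dr": [0, 0, 2.9], "jaw": 1}, {"linear": [-0.008, -0.013, 0.002], "dr": [0, 0, 1.5], "jaw": 1}]}}

```text
clock: 6.95
tcp_pos: [0.6402, -0.2152, 0.2101]
orientation: [0.031, -3.128, -0.002]
contact_force: [-1.0, 0.9, -0.9]
grip_width: 0.0426
```

```bash
python3 plan.py .6505 -.226 .10 90 35
```

```text
t 6.95 pos [ 0.6402 -0.2152  0.2101] jawyaw 91.14 tilt 0.75 F [-1.   0.9 -0.9] w 42.6 q7 2.12
to go [  10.3118  -10.7826 -110.1054] dyaw -1.14 rows 4
[-0.0029, -0.0028, 0.0275] [0.02, -0.19, 0.29]
[-0.0028, -0.0028, 0.0275] [0.02, -0.19, 0.29]
[-0.0027, -0.0027, 0.0275] [0.02, -0.19, 0.29]
[-0.0027, -0.0027, 0.0275] [0.02, -0.19, 0.29]
```

>>> {"api": "drive_tool", "payload": {"commands": [{"linear": [0, 0, 0], "dr": [0, 0, 0], "jaw": 1}, {"linear": [-0.001, -0.001, 0.0275], "dr": [0, -0.2, 0.2], "jaw": 1}, {"linear": [-0.001, -0.001, 0.0275], "dr": [0, -0.2, 0.2], "jaw": 1}, {"linear": [0, 0, 0.0275], "dr": [0, -0.2, 0], "jaw": 1}, {"linear": [0, 0, 0.02], "dr": [0, 0, 0], "jaw": 1}, {"linear": [0, 0, 0], "dr": [0, 0, 0], "jaw": 1}]}}

```text
clock: 7.7
tcp_pos: [0.6399, -0.2108, 0.1042]
orientation: [0.031, -3.137, -0.009]
contact_force: [-0.7, 0.0, -2.1]
grip_width: 0.0428
```

```bash
python3 plan.py .6505 -.226 .02 90 35; python3 look.py f6 130 200 290 70 130
```

```text
t 7.7 pos [ 0.6399 -0.2108  0.1042] jawyaw 91.15 tilt 0.4 F [-0.7  0.  -2.1] w 42.8 q7 2.17
to go [ 10.5808 -15.2083 -84.1618] dyaw -1.15 rows 3
[-0.0035, -0.0053, 0.028] [0.11, -0.08, 0.38]
[-0.0035, -0.0052, 0.028] [0.11, -0.08, 0.38]
[-0.0035, -0.0051, 0.028] [0.11, -0.08, 0.38]
```

View pics/c_f6.png

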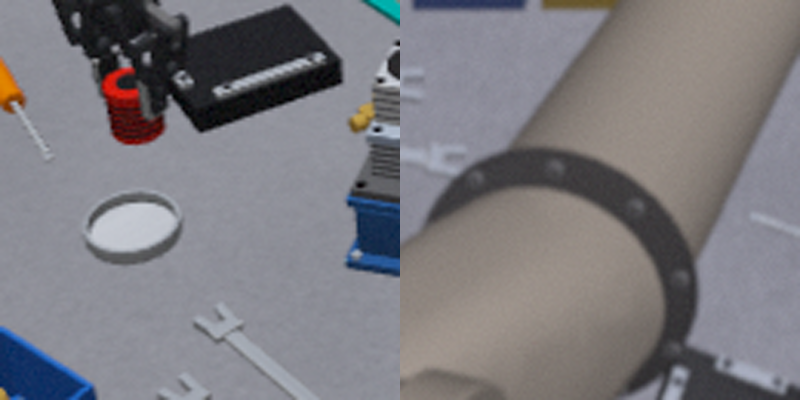

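>>> {"api": "drive_tool", "payload": {"commands": [{"linear": [-0.01, -0.0155, 0.01], "dr": [0.1, 0, 1], "jaw": 1}, {"linear": [0, 0, 0.02], "dr": [0, 0, 0], "jaw": 1}, {"linear": [0, 0, 0.02], "dr": [0, 0, 0], "jaw": 1}, {"linear": [0, 0, 0], "dr": [0, 0, 0], "jaw": 1}]}}

```text
clock: 8.3
tcp_pos: [0.6535, -0.2288, 0.0543]
orientation: [-0.001, 3.14, 0.003]
contact_force: [0.3, 0.2, -1.5]
grip_width: 0.0428
```

```bash
python3 plan.py .6505 -.226 .005 90 35; python3 look.py f7 130 200 290 70 130
```

```text
t 8.3 pos [ 0.6535 -0.2288  0.0543] jawyaw 90.05 tilt 0.14 F [ 0.3  0.2 -1.5] w 42.8 q7 2.2
to go [ -3.0365   2.7644 -49.3486] dyaw -0.05 rows 2
[0.0016, 0.0013, 0.0247] [0.05, 0.05, 0.03]
[0.0015, 0.0014, 0.0247] [0.05, 0.05, 0.03]
```

View pics/c_f7.png

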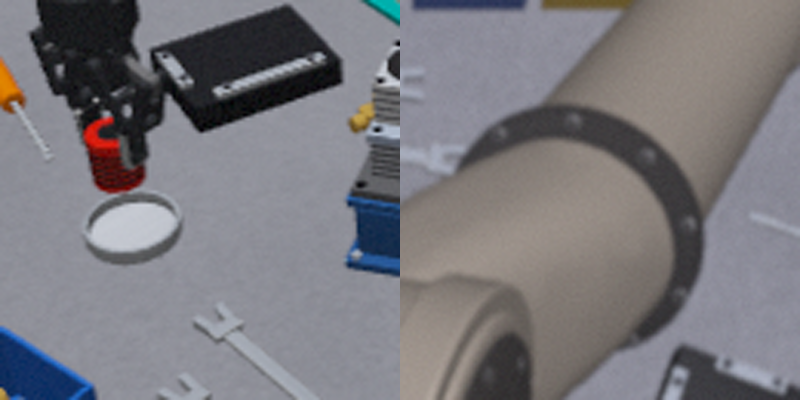

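Run:
```python
from h import *
def q(X): print(((proj('scene',X)[0]-[130,200])/.325).round(1))
q([.6535,-.2288,.0596]);q([.6535,-.2288,.1076]);q([.6504,-.2259,.015]); q([.6504,-.2259,0.0596])
im=cv2.imread('pics/scene_f7.png');cv2.imwrite('pics/z8.png',cv2.resize(im[210:290,130:230],(800,640),interpolation=cv2.INTER_CUBIC)[:600])
def q(X): print(((proj('scene',X)[0]-[130,210])*8).round(1))
q([.6535,-.2288,.0596]);q([.6535,-.2288,.1076]);q([.6504,-.2259,.015]); q([.6504,-.2259,0.0596])
```

```text
[117.7 175.9]
[109.2 129.9]
[130.3 216.3]
[122.9 175.3]
[305.9 377.3]
[283.9 257.7]
[338.8 482.5]
[319.4 375.7]
```

View pics/z8.png

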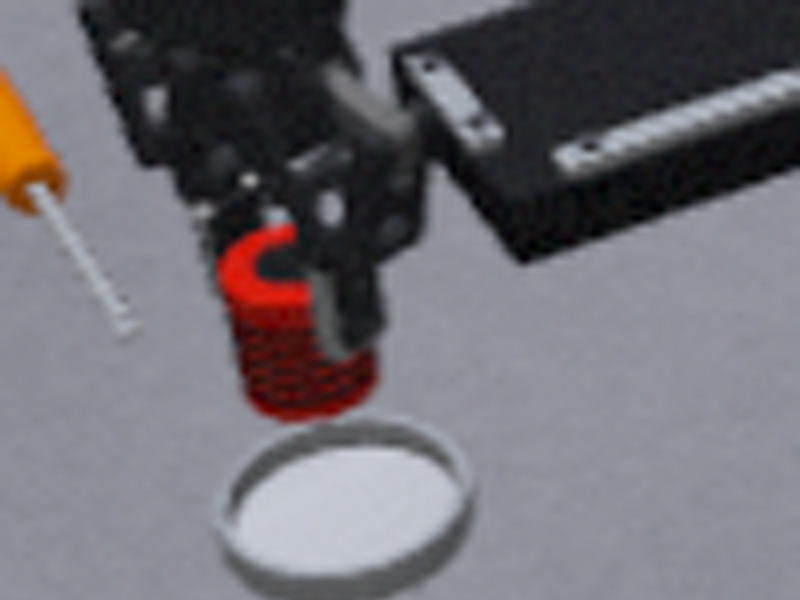

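>>> {"api": "drive_tool", "payload": {"commands": [{"linear": [0.003, 0.003, 0.015], "dr": [0, 0, 0], "jaw": 1}, {"linear": [0, 0, 0.015], "dr": [0, 0, 0], "jaw": 1}, {"linear": [0, 0, 0.008], "dr": [0, 0, 0], "jaw": 1}, {"linear": [0, 0, 0], "dr": [0, 0, 0], "jaw": 1}]}}

```text
clock: 8.9
tcp_pos: [0.6522, -0.2256, 0.0164]
orientation: [-0.003, 3.136, 0.001]
contact_force: [0.2, 1.0, -1.1]
grip_width: 0.0432
```

```bash
python3 plan.py .6505 -.226 .000 90 35
```

```text
t 8.9 pos [ 0.6522 -0.2256  0.0164] jawyaw 90.09 tilt 0.34 F [ 0.2  1.  -1.1] w 43.2 q7 2.22
to go [ -1.6987  -0.3766 -16.426 ] dyaw -0.09 rows 1
[0.0018, -0.0004, 0.0164] [0.04, 0.33, 0.09]
```

>>> {"api": "drive_tool", "payload": {"commands": [{"linear": [0.0015, 0, 0.006], "dr": [0, 0.3, 0], "jaw": 1}, {"linear": [0, 0, 0.004], "dr": [0, 0, 0], "jaw": 1}, {"linear": [0, 0, 0.003], "dr": [0, 0, 0], "jaw": 1}, {"linear": [0, 0, 0], "dr": [0, 0, 0], "jaw": 1}]}}

```text
clock: 9.4
tcp_pos: [0.6513, -0.226, 0.0032]
orientation: [-0.003, 3.14, 0.0]
contact_force: [0.0, 0.5, -0.9]
grip_width: 0.043
```

```bash
python3 plan.py .6505 -.226 .000 90 35; python3 look.py f8 130 210 290 70 100
```

```text
t 9.4 pos [ 0.6513 -0.226   0.0032] jawyaw 90.09 tilt 0.09 F [ 0.   0.5 -0.9] w 43.0 q7 2.22
to go [-0.7982 -0.0045 -3.2219] dyaw -0.09 rows 1
[0.0008, -0.0, 0.0032] [0.01, 0.08, 0.09]
```

View pics/c_f8.png

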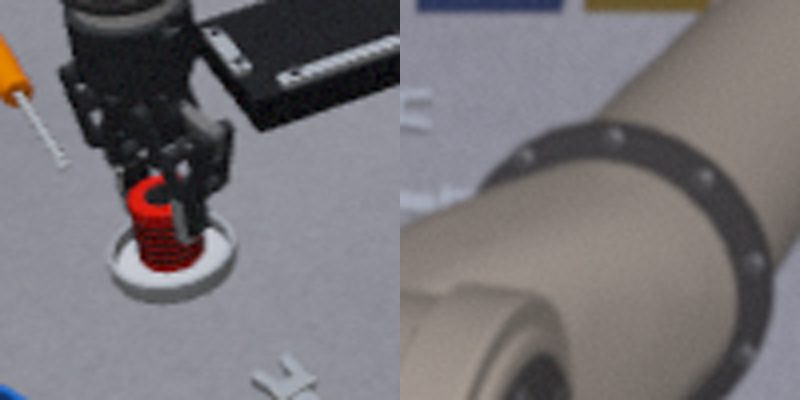

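>>> {"api": "drive_tool", "payload": {"commands": [{"linear": [0, 0, 0.003], "dr": [0, 0, 0], "jaw": 1}, {"linear": [0, 0, 0.002], "dr": [0, 0, 0], "jaw": 1}, {"linear": [0, 0, 0.001], "dr": [0, 0, 0], "jaw": 1}]}}

```text
clock: 9.88
tcp_pos: [0.6519, -0.2262, -0.0022]
orientation: [-0.002, 3.139, -0.0]
contact_force: [-3.1, 0.7, 6.1]
grip_width: 0.043
```

>>> {"api": "drive_tool", "payload": {"commands": [{"linear": [0, 0, -0.001], "dr": [0, 0, 0], "jaw": 0.3}, {"linear": [0, 0, 0], "dr": [0, 0, 0], "jaw": 0.3}, {"linear": [0, 0, 0], "dr": [0, 0, 0], "jaw": 0.3}, {"linear": [0, 0, -0.02], "dr": [0, 0, 0], "jaw": 0.3}, {"linear": [0, 0, -0.03], "dr": [0, 0, 0], "jaw": 0.3}, {"linear": [0, 0, -0.05], "dr": [0, 0, 0], "jaw": 0.3}, {"linear": [0, 0, -0.05], "dr": [0, 0, 0], "jaw": 0}, {"linear": [0, 0, -0.04], "dr": [0, 0, 0], "jaw": 0}]}}

```text
clock: 10.88
tcp_pos: [0.6501, -0.2264, 0.1973]
orientation: [-0.0, 3.141, -0.0]
contact_force: [-0.1, -0.1, 0.2]
grip_width: 0.0852
```

```bash
python3 plan.py .509 -.024 .22 113.35 35; python3 look.py f9 130 210 290 70 100
```

```text
t 10.88 pos [ 0.6501 -0.2264  0.1973] jawyaw 90.02 tilt 0.06 F [-0.1 -0.1  0.2] w 85.2 q7 2.12
to go [-141.1474  202.4478   22.676 ] dyaw 23.33 rows 8
[0.0176, 0.0253, -0.0029] [-0.0, 0.01, -2.92]
[0.0163, 0.0262, -0.0028] [-0.0, 0.01, -2.92]
[0.015, 0.027, -0.0028] [-0.0, 0.01, -2.92]
[0.0136, 0.0277, -0.0028] [-0.0, 0.01, -2.92]
[0.0122, 0.0284, -0.0028] [-0.0, 0.01, -2.92]
[0.0107, 0.0289, -0.0028] [-0.0, 0.01, -2.92]
[0.0092, 0.0294, -0.0028] [-0.0, 0.01, -2.92]
[0.0077, 0.0299, -0.0028] [-0.0, 0.01, -2.92]
```

View pics/c_f9.png

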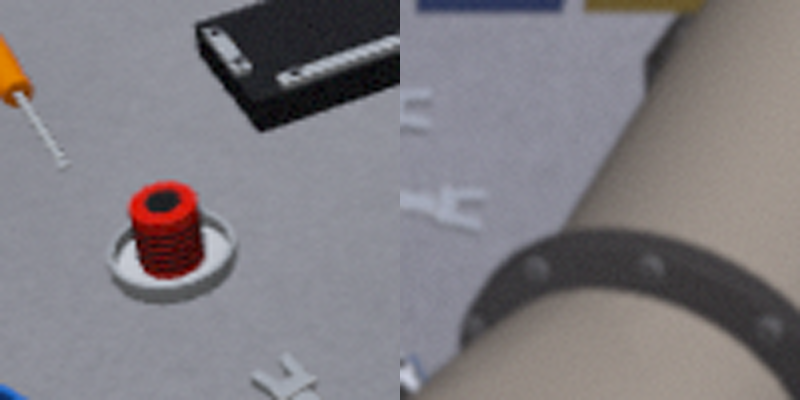

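>>> {"api": "drive_tool", "payload": {"commands": [{"linear": [0.0175, 0.0255, -0.003], "dr": [0, 0, -2.9], "jaw": 0}, {"linear": [0.0165, 0.026, -0.003], "dr": [0, 0, -2.9], "jaw": 0}, {"linear": [0.015, 0.027, -0.003], "dr": [0, 0, -2.9], "jaw": 0}, {"linear": [0.0135, 0.0275, -0.003], "dr": [0, 0, -2.9], "jaw": 0}, {"linear": [0.012, 0.028, -0.003], "dr": [0, 0, -2.9], "jaw": 0}, {"linear": [0.011, 0.029, -0.003], "dr": [0, 0, -2.9], "jaw": 0}, {"linear": [0.006, 0.016, 0], "dr": [0, 0, -2.9], "jaw": 0}, {"linear": [0, 0, 0], "dr": [0, 0, 0], "jaw": 0}]}}

```text
clock: 11.98
tcp_pos: [0.5316, -0.0612, 0.2238]
orientation: [-0.564, 3.075, -0.008]
contact_force: [0.6, 0.0, -0.3]
grip_width: 0.0852
```

```bash
python3 plan.py .509 -.024 .18 113.35 35
```

```text
t 11.97 pos [ 0.5316 -0.0612  0.2238] jawyaw 110.78 tilt 0.93 F [ 0.6  0.  -0.3] w 85.2 q7 2.1
to go [-22.5839  37.2281 -43.8136] dyaw 2.57 rows 2
[0.0043, 0.0216, 0.0217] [-0.23, 0.41, -1.28]
[0.0036, 0.0216, 0.0218] [-0.23, 0.41, -1.28]
```

>>> {"api": "drive_tool", "payload": {"commands": [{"linear": [0.004, 0.0215, 0.0], "dr": [-0.2, 0.4, -1.3], "jaw": 0}, {"linear": [0.0035, 0.0175, 0.0], "dr": [-0.2, 0.4, -1.2], "jaw": 0}, {"linear": [0, 0, 0.015], "dr": [0, 0, 0], "jaw": 0}, {"linear": [0, 0, 0], "dr": [0, 0, 0], "jaw": 0}]}}

```text
clock: 12.48
tcp_pos: [0.5098, -0.0274, 0.2073]
orientation: [0.633, -3.077, 0.003]
contact_force: [0.2, 0.6, -0.2]
grip_width: 0.0849
```

```bash
python3 plan.py .509 -.024 .121 113.35 22
```

```text
t 12.47 pos [ 0.5098 -0.0274  0.2073] jawyaw 113.25 tilt 0.12 F [ 0.2  0.6 -0.2] w 84.9 q7 2.06
to go [ -0.8355   3.3932 -86.2686] dyaw 0.1 rows 4
[-0.0002, 0.0009, 0.0216] [-0.03, -0.01, -0.02]
[-0.0002, 0.0009, 0.0216] [-0.03, -0.01, -0.02]
[-0.0002, 0.0009, 0.0216] [-0.03, -0.01, -0.02]
[-0.0001, 0.0009, 0.0216] [-0.03, -0.01, -0.02]
```

>>> {"api": "drive_tool", "payload": {"commands": [{"linear": [0, 0.0035, 0.02], "dr": [0, 0, 0], "jaw": 0}, {"linear": [0, 0, 0.02], "dr": [0, 0, 0], "jaw": 0}, {"linear": [0, 0, 0.02], "dr": [0, 0, 0], "jaw": 0}, {"linear": [0, 0, 0.016], "dr": [0, 0, 0], "jaw": 0}, {"linear": [0, 0, 0], "dr": [0, 0, 0], "jaw": 0}]}}

```text
clock: 13.1
tcp_pos: [0.5099, -0.0273, 0.1284]
orientation: [0.626, -3.078, 0.007]
contact_force: [-0.1, -0.4, 0.6]
grip_width: 0.0854
```

```bash
python3 plan.py .509 -.024 .121 113.35 22;python3 look.py h1 215 160 220 120 100
python3 - <<'E'
from h import *
im=cv2.imread('pics/scene_h1.png');cv2.imwrite('pics/zh1.png',cv2.resize(im[170:245,215:315],(800,600),interpolation=cv2.INTER_CUBIC)[:600])
E
```

```text
t 13.1 pos [ 0.5099 -0.0273  0.1284] jawyaw 112.99 tilt 0.26 F [-0.1 -0.4  0.6] w 85.4 q7 2.13
to go [-0.8882  3.2571 -7.3625] dyaw 0.36 rows 1
[-0.0005, 0.0034, 0.0073] [-0.25, -0.08, -0.36]
```

View pics/zh1.png

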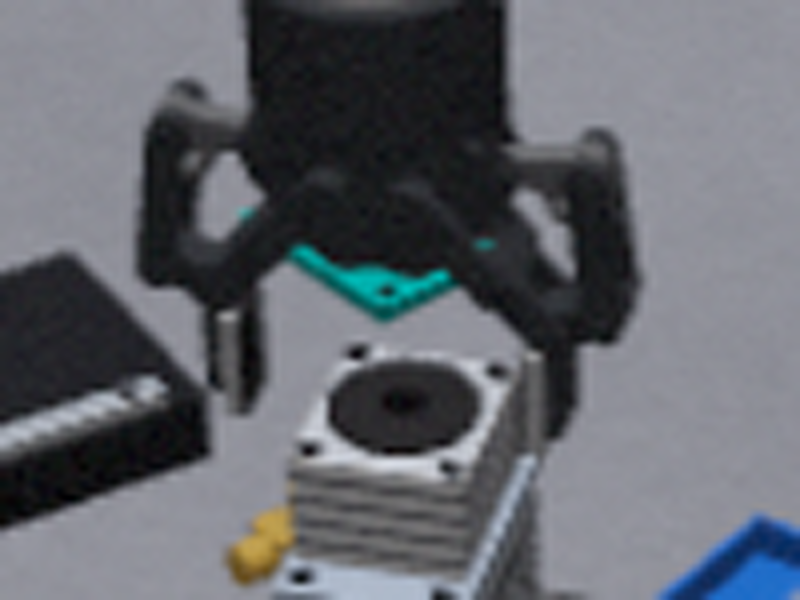

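>>> {"api": "drive_tool", "payload": {"commands": [{"linear": [-0.0005, 0.0035, 0.007], "dr": [-0.2, 0, -0.4], "jaw": 0}, {"linear": [0, 0, 0], "dr": [0, 0, 0], "jaw": 0}]}}

```text
clock: 13.45
tcp_pos: [0.5109, -0.0234, 0.1233]
orientation: [-0.637, 3.073, -0.001]
contact_force: [-0.9, -1.0, -0.1]
grip_width: 0.0855
```

```bash
python3 plan.py .509 -.024 .121 113.35 22
```

```text
t 13.45 pos [ 0.5109 -0.0234  0.1233] jawyaw 113.44 tilt 0.21 F [-0.9 -1.  -0.1] w 85.5 q7 2.14
to go [-1.9294 -0.6078 -2.3249] dyaw -0.09 rows 1
[0.002, 0.0002, 0.0023] [-0.08, 0.19, 0.09]
```

>>> {"api": "drive_tool", "payload": {"commands": [{"linear": [0.001, 0, 0.002], "dr": [0, 0, 0], "jaw": 1}, {"linear": [0, 0, 0], "dr": [0, 0, 0], "jaw": 1}, {"linear": [0, 0, 0], "dr": [0, 0, 0], "jaw": 1}, {"linear": [0, 0, 0], "dr": [0, 0, 0], "jaw": 1}, {"linear": [0, 0, 0], "dr": [0, 0, 0], "jaw": 1}], "force": 45}}

```text
clock: 14.08
tcp_pos: [0.5104, -0.0237, 0.122]
orientation: [-0.637, 3.071, -0.001]
contact_force: [-0.6, -0.0, 0.6]
grip_width: 0.0532
```

```bash
python3 plan.py .509 -.024 .2 113.35 22;python3 look.py h2 215 160 220 120 100
```

```text
t 14.07 pos [ 0.5104 -0.0237  0.122 ] jawyaw 113.43 tilt 0.29 F [-0.6 -0.   0.6] w 53.2 q7 2.15
to go [-1.4237 -0.3411 78.0385] dyaw -0.08 rows 4
[0.0003, 0.0, -0.0195] [-0.02, 0.07, 0.02]
[0.0003, 0.0, -0.0195] [-0.02, 0.07, 0.02]
[0.0003, 0.0, -0.0195] [-0.02, 0.07, 0.02]
[0.0003, 0.0001, -0.0195] [-0.02, 0.07, 0.02]
```

View pics/c_h2.png

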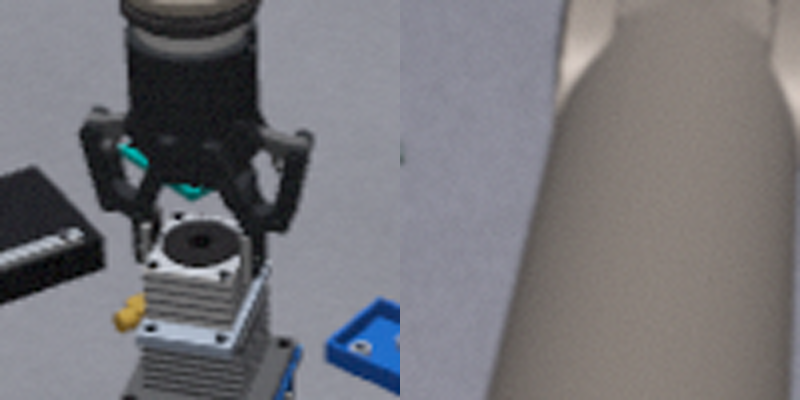

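>>> {"api": "drive_tool", "payload": {"commands": [{"linear": [0, 0, -0.01], "dr": [0, 0, 0], "jaw": 1}, {"linear": [0, 0, -0.02], "dr": [0, 0, 0], "jaw": 1}, {"linear": [0, 0, -0.02], "dr": [0, 0, 0], "jaw": 1}, {"linear": [0, 0, -0.025], "dr": [0, 0, 0], "jaw": 1}, {"linear": [0, 0, 0], "dr": [0, 0, 0], "jaw": 1}]}}

```text
clock: 14.8
tcp_pos: [0.5079, -0.0241, 0.1992]
orientation: [-0.637, 3.076, -0.001]
contact_force: [0.5, 0.1, -4.5]
grip_width: 0.0533
```

```bash
python3 plan.py .443 .301 .17 101.3 35;python3 look.py h3 205 130 220 120 130
```

```text
t 14.8 pos [ 0.5079 -0.0241  0.1992] jawyaw 113.4 tilt 0.05 F [ 0.5  0.1 -4.5] w 53.3 q7 2.06
to go [-64.9486 325.0773 -29.2106] dyaw -12.1 rows 10
[-0.0069, 0.0324, 0.0029] [-0.0, 0.0, 1.21]
[-0.0063, 0.0326, 0.0029] [-0.0, 0.0, 1.21]
[-0.0056, 0.0327, 0.0029] [-0.0, 0.0, 1.21]
[-0.0049, 0.0328, 0.0029] [-0.0, 0.0, 1.21]
[-0.0042, 0.0329, 0.0029] [-0.0, 0.0, 1.21]
[-0.0035, 0.033, 0.0029] [-0.0, 0.0, 1.21]
[-0.0028, 0.033, 0.0029] [-0.0, 0.0, 1.21]
[-0.0021, 0.0331, 0.0029] [-0.0, 0.0, 1.21]
```

View pics/c_h3.png

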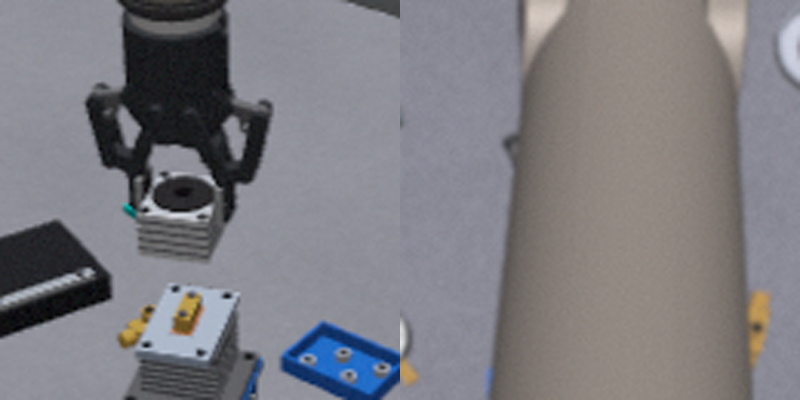

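>>> {"api": "drive_tool", "payload": {"commands": [{"linear": [-0.007, 0.0325, 0.0], "dr": [0, 0, 1.2], "jaw": 1}, {"linear": [-0.0065, 0.0325, 0.0], "dr": [0, 0, 1.2], "jaw": 1}, {"linear": [-0.0055, 0.0325, 0.003], "dr": [0, 0, 1.2], "jaw": 1}, {"linear": [-0.005, 0.033, 0.003], "dr": [0, 0, 1.2], "jaw": 1}, {"linear": [-0.004, 0.033, 0.003], "dr": [0, 0, 1.2], "jaw": 1}, {"linear": [-0.0035, 0.033, 0.003], "dr": [0, 0, 1.2], "jaw": 1}, {"linear": [-0.003, 0.033, 0.003], "dr": [0, 0, 1.2], "jaw": 1}, {"linear": [-0.002, 0.033, 0.003], "dr": [0, 0, 1.2], "jaw": 1}]}}

```text
clock: 15.9
tcp_pos: [0.4472, 0.2385, 0.1676]
orientation: [0.356, -3.102, 0.013]
contact_force: [0.8, 0.0, -4.3]
grip_width: 0.0529
```

```bash
python3 plan.py .443 .301 .14 101.3 35
```

```text
t 15.9 pos [0.4472 0.2385 0.1676] jawyaw 103.1 tilt 1.21 F [ 0.8  0.  -4.3] w 52.9 q7 1.34
to go [ -4.1877  62.5307 -27.6288] dyaw -1.8 rows 2
[-0.0053, 0.031, 0.0135] [-0.18, -0.58, 0.9]
[-0.0047, 0.031, 0.0137] [-0.18, -0.58, 0.9]
```

>>> {"api": "drive_tool", "payload": {"commands": [{"linear": [-0.005, 0.028, 0.008], "dr": [-0.2, -0.5, 0.9], "jaw": 1}, {"linear": [-0.004, 0.02, 0.008], "dr": [-0.2, -0.5, 0.9], "jaw": 1}, {"linear": [0, 0, 0], "dr": [0, 0, 0], "jaw": 1}, {"linear": [0, 0, 0], "dr": [0, 0, 0], "jaw": 1}]}}

```text
clock: 16.4
tcp_pos: [0.4408, 0.2887, 0.1453]
orientation: [0.314, -3.116, 0.009]
contact_force: [0.7, -0.4, -3.3]
grip_width: 0.0532
```

```bash
python3 plan.py .443 .301 .08 101.3 22
```

```text
t 16.4 pos [0.4408 0.2887 0.1453] jawyaw 101.52 tilt 0.66 F [ 0.7 -0.4 -3.3] w 53.2 q7 1.25
to go [  2.1966  12.3237 -65.3433] dyaw -0.22 rows 4
[-0.0013, 0.003, 0.0163] [-0.06, -0.15, 0.05]
[-0.0013, 0.003, 0.0163] [-0.06, -0.15, 0.05]
[-0.0012, 0.0029, 0.0163] [-0.06, -0.15, 0.05]
[-0.0012, 0.0029, 0.0163] [-0.06, -0.15, 0.05]
```

>>> {"api": "drive_tool", "payload": {"commands": [{"linear": [-0.0045, 0.012, 0.005], "dr": [0, -0.5, 0.2], "jaw": 1}, {"linear": [0, 0, 0.018], "dr": [0, 0, 0], "jaw": 1}, {"linear": [0, 0, 0.018], "dr": [0, 0, 0], "jaw": 1}, {"linear": [0, 0, 0.016], "dr": [0, 0, 0], "jaw": 1}, {"linear": [0, 0, 0], "dr": [0, 0, 0], "jaw": 1}]}}

```text
clock: 17.02
tcp_pos: [0.4445, 0.3015, 0.0864]
orientation: [-0.304, 3.126, -0.005]
contact_force: [-0.3, 0.6, -3.4]
grip_width: 0.0528
```

```bash
python3 plan.py .443 .301 .02 101.3 22; python3 look.py h4 330 240 100 150 130
python3 - <<'E'
from ov import *
im=cv2.imread('pics/scene_h4.png')
o=monitor.get_obs(); p=o['tcp_pos']
draw(im,'scene',[('head',(p[0],p[1],p[2]+.015,np.radians(11.3))),('basket',(.4432,.3014,0,.1973))],330,240,130,100,6,'pics/zh4.png')
E
```

```text
t 17.02 pos [0.4445 0.3015 0.0864] jawyaw 101.1 tilt 0.2 F [-0.3  0.6 -3.4] w 52.8 q7 1.27
to go [ -1.4961  -0.4678 -66.3784] dyaw 0.2 rows 4
[0.0004, 0.0, 0.0166] [-0.05, 0.01, -0.05]
[0.0004, -0.0, 0.0166] [-0.05, 0.01, -0.05]
[0.0004, -0.0, 0.0166] [-0.05, 0.01, -0.05]
[0.0004, -0.0, 0.0166] [-0.05, 0.01, -0.05]
```

View pics/zh4.png

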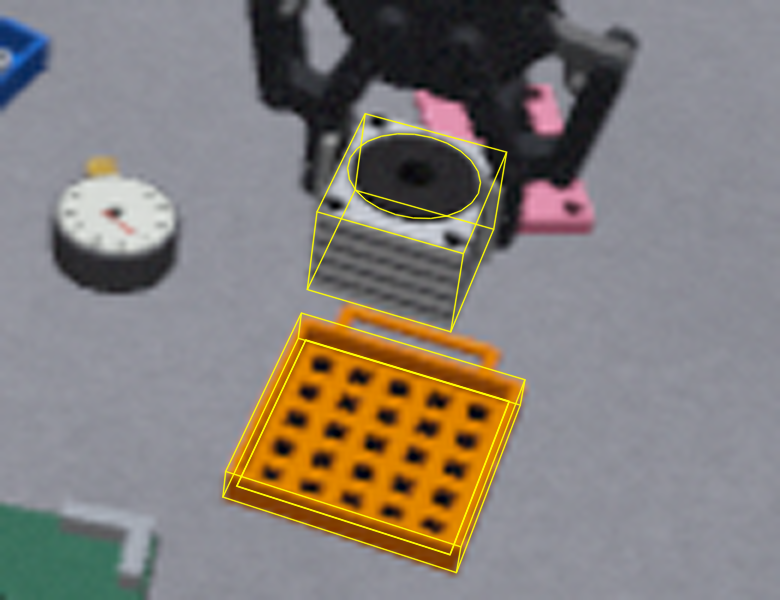

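>>> {"api": "drive_tool", "payload": {"commands": [{"linear": [0.0015, 0, 0.017], "dr": [0, 0, 0], "jaw": 1}, {"linear": [0, 0, 0.018], "dr": [0, 0, 0], "jaw": 1}, {"linear": [0, 0, 0.017], "dr": [0, 0, 0], "jaw": 1}, {"linear": [0, 0, 0.012], "dr": [0, 0, 0], "jaw": 1}, {"linear": [0, 0, 0], "dr": [0, 0, 0], "jaw": 1}]}}

```text
clock: 17.75
tcp_pos: [0.4449, 0.3028, 0.0208]
orientation: [-0.303, 3.121, 0.001]
contact_force: [-0.2, 1.1, -3.2]
grip_width: 0.0527
```

```bash
python3 plan.py .443 .301 -.009 101.3 22
```

```text
t 17.75 pos [0.4449 0.3028 0.0208] jawyaw 101.1 tilt 0.31 F [-0.2  1.1 -3.2] w 52.7 q7 1.33
to go [ -1.8866  -1.7559 -29.7987] dyaw 0.2 rows 2
[0.0012, -0.0007, 0.0149] [-0.01, 0.16, -0.1]
[0.0011, -0.0007, 0.0149] [-0.01, 0.16, -0.1]
```

>>> {"api": "drive_tool", "payload": {"commands": [{"linear": [0.002, -0.0015, 0.009], "dr": [0, 0.3, 0], "jaw": 1}, {"linear": [0, 0, 0.009], "dr": [0, 0, 0], "jaw": 1}, {"linear": [0, 0, 0.006], "dr": [0, 0, 0], "jaw": 1}, {"linear": [0, 0, 0.003], "dr": [0, 0, 0], "jaw": 1}, {"linear": [0, 0, 0.001], "dr": [0, 0, 0], "jaw": 1}]}}

```text
clock: 18.38
tcp_pos: [0.4441, 0.3015, -0.0082]
orientation: [-0.304, 3.125, 0.002]
contact_force: [0.2, -0.7, -3.8]
grip_width: 0.0529
```

```bash
python3 plan.py .443 .301 -.011 101.3 22
```

```text
t 18.38 pos [ 0.4441  0.3015 -0.0082] jawyaw 101.1 tilt 0.11 F [ 0.2 -0.7 -3.8] w 52.9 q7 1.35
to go [-1.1256 -0.4534 -2.7917] dyaw 0.2 rows 1
[0.0012, -0.0002, 0.0028] [0.05, 0.1, -0.2]
```

>>> {"api": "drive_tool", "payload": {"commands": [{"linear": [0, 0, 0.002], "dr": [0, 0, 0], "jaw": 1}, {"linear": [0, 0, 0.0015], "dr": [0, 0, 0], "jaw": 1}, {"linear": [0, 0, 0], "dr": [0, 0, 0], "jaw": 1}]}}

```text
clock: 18.75
tcp_pos: [0.4444, 0.3018, -0.0108]
orientation: [-0.303, 3.125, 0.003]
contact_force: [0.0, 1.0, -3.3]
grip_width: 0.0532
```

>>> {"api": "drive_tool", "payload": {"commands": [{"linear": [0, 0, 0.0015], "dr": [0, 0, 0], "jaw": 1}, {"linear": [0, 0, 0.001], "dr": [0, 0, 0], "jaw": 1}]}}

```text
clock: 19.0
tcp_pos: [0.4445, 0.3019, -0.011]
orientation: [-0.303, 3.126, 0.005]
contact_force: [-3.9, -1.8, 11.3]
grip_width: 0.0529
```

Seated at −0.011 as predicted. Release by slight opening and lift.

>>> {"api": "drive_tool", "payload": {"commands": [{"linear": [0, 0, -0.001], "dr": [0, 0, 0], "jaw": 0.2}, {"linear": [0, 0, 0], "dr": [0, 0, 0], "jaw": 0.2}, {"linear": [0, 0, 0], "dr": [0, 0, 0], "jaw": 0.2}, {"linear": [0, 0, -0.02], "dr": [0, 0, 0], "jaw": 0.2}, {"linear": [0, 0, -0.04], "dr": [0, 0, 0], "jaw": 0.2}, {"linear": [0, 0, -0.05], "dr": [0, 0, 0], "jaw": 0.2}, {"linear": [0, 0, -0.05], "dr": [0, 0, 0], "jaw": 0.2}, {"linear": [0, 0, -0.02], "dr": [0, 0, 0], "jaw": 0.4}]}}

```text
clock: 20.0
tcp_pos: [0.4443, 0.3012, 0.1739]
orientation: [-0.303, 3.127, 0.002]
contact_force: [0.7, -0.1, -0.3]
grip_width: 0.052
```

```bash
python3 plan.py .509 -.024 .17 113.35 40; python3 look.py h5 330 240 100 150 100
```

```text
t 20.0 pos [0.4443 0.3012 0.1739] jawyaw 101.07 tilt 0.09 F [ 0.7 -0.1 -0.3] w 52.0 q7 1.21
to go [  64.6643 -325.2416   -3.9172] dyaw 12.28 rows 9
[-0.0001, -0.0368, 0.0004] [0.01, 0.0, -1.36]
[0.0008, -0.0368, 0.0004] [0.01, 0.0, -1.36]
[0.0016, -0.0368, 0.0004] [0.01, 0.0, -1.36]
[0.0025, -0.0368, 0.0004] [0.01, 0.0, -1.36]
[0.0034, -0.0367, 0.0004] [0.01, 0.0, -1.36]
[0.0043, -0.0366, 0.0004] [0.01, 0.0, -1.36]
[0.0051, -0.0365, 0.0004] [0.01, 0.0, -1.36]
[0.006, -0.0364, 0.0004] [0.01, 0.0, -1.36]
```

View pics/c_h5.png

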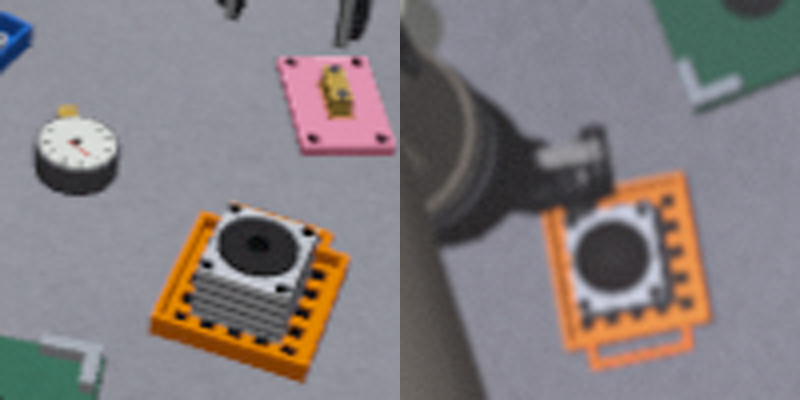

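>>> {"api": "drive_tool", "payload": {"commands": [{"linear": [0, -0.037, 0], "dr": [0, 0, -1.4], "jaw": 0.4}, {"linear": [0.001, -0.037, 0], "dr": [0, 0, -1.4], "jaw": 0.4}, {"linear": [0.0015, -0.037, 0], "dr": [0, 0, -1.4], "jaw": 0.4}, {"linear": [0.0025, -0.037, 0], "dr": [0, 0, -1.4], "jaw": 0.4}, {"linear": [0.0035, -0.037, 0], "dr": [0, 0, -1.4], "jaw": 0.4}, {"linear": [0.004, -0.037, 0], "dr": [0, 0, -1.4], "jaw": 0.4}, {"linear": [0.005, -0.0365, 0], "dr": [0, 0, -1.4], "jaw": 0.4}, {"linear": [0.006, -0.03, 0], "dr": [0, 0, -1.4], "jaw": 0.4}]}}

```text
clock: 21.1
tcp_pos: [0.4984, 0.0109, 0.1632]
orientation: [0.627, -3.067, 0.002]
contact_force: [0.7, 0.3, 0.1]
grip_width: 0.0513
```

```bash
python3 plan.py .509 -.024 .16 113.35 40
```

```text
t 21.1 pos [0.4984 0.0109 0.1632] jawyaw 113.1 tilt 0.62 F [0.7 0.3 0.1] w 51.3 q7 2.01
to go [ 10.6279 -34.8848  -3.1608] dyaw 0.25 rows 1
[0.0039, -0.0363, 0.0032] [0.04, -0.62, -0.25]
```

>>> {"api": "drive_tool", "payload": {"commands": [{"linear": [0.002, -0.018, 0], "dr": [0, -0.3, 0], "jaw": 0.4}, {"linear": [0.001, -0.009, 0], "dr": [0, -0.3, 0], "jaw": 0.4}, {"linear": [0, 0, 0], "dr": [0, 0, 0], "jaw": 0.4}]}}

```text
clock: 21.48
tcp_pos: [0.5044, -0.0187, 0.1599]
orientation: [0.621, -3.074, 0.001]
contact_force: [-0.7, 0.9, -1.0]
grip_width: 0.0511
```

```bash
python3 plan.py .509 -.024 .14 113.35 40; python3 look.py v1 215 160 220 120 100
python3 - <<'E'
from ov import *
im=cv2.imread('pics/scene_v1.png')
draw(im,'scene',[('valve',(.509,-.024,.128,np.radians(23.35)))],215,170,100,75,8,'pics/zv1.png')
E
```

```text
t 21.48 pos [ 0.5044 -0.0187  0.1599] jawyaw 112.85 tilt 0.31 F [-0.7  0.9 -1. ] w 51.1 q7 2.08
to go [  4.6323  -5.3381 -19.903 ] dyaw 0.5 rows 1
[-0.0023, -0.0067, 0.0199] [0.03, -0.31, -0.5]
```

View pics/zv1.png

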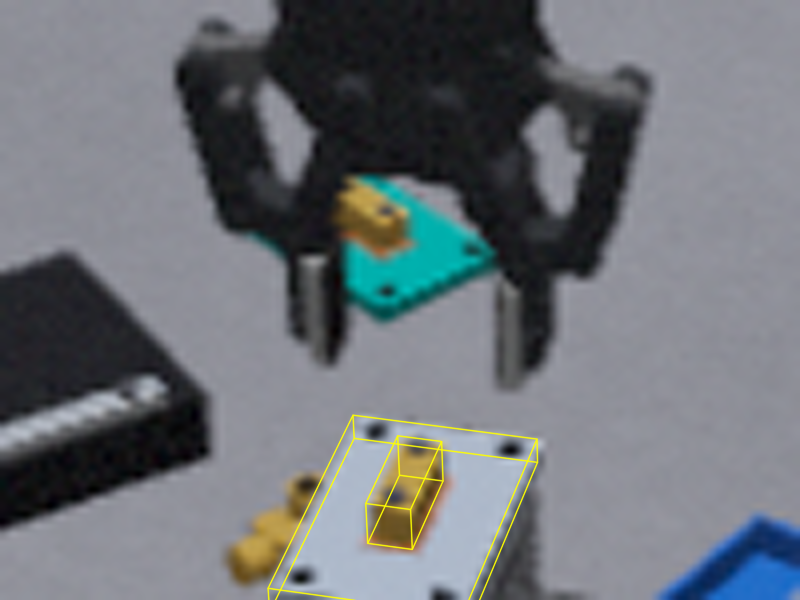

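>>> {"api": "drive_tool", "payload": {"commands": [{"linear": [-0.0025, -0.0065, 0.005], "dr": [0, -0.3, -0.5], "jaw": 0.4}, {"linear": [0, 0, 0.012], "dr": [0, 0, 0], "jaw": 0.4}, {"linear": [0, 0, 0.01], "dr": [0, 0, 0], "jaw": 0.4}, {"linear": [0, 0, 0], "dr": [0, 0, 0], "jaw": 0.4}]}}

```text
clock: 22.08
tcp_pos: [0.5091, -0.0205, 0.1304]
orientation: [0.645, -3.074, -0.003]
contact_force: [-0.2, 0.7, 0.7]
grip_width: 0.0512
```

```bash
python3 plan.py .509 -.024 .1155 113.35 40; python3 look.py v2 215 160 220 120 100
python3 - <<'E'
from ov import *
im=cv2.imread('pics/scene_v2.png')
draw(im,'scene',[('valve',(.509,-.024,.128,np.radians(23.35)))],215,170,100,75,8,'pics/zv2.png')
E
```

```text
t 22.07 pos [ 0.5091 -0.0205  0.1304] jawyaw 113.71 tilt 0.11 F [-0.2  0.7  0.7] w 51.2 q7 2.13
to go [ -0.0571  -3.5304 -14.936 ] dyaw -0.36 rows 1
[0.0015, -0.0032, 0.0149] [0.11, -0.03, 0.36]
```

View pics/zv2.png

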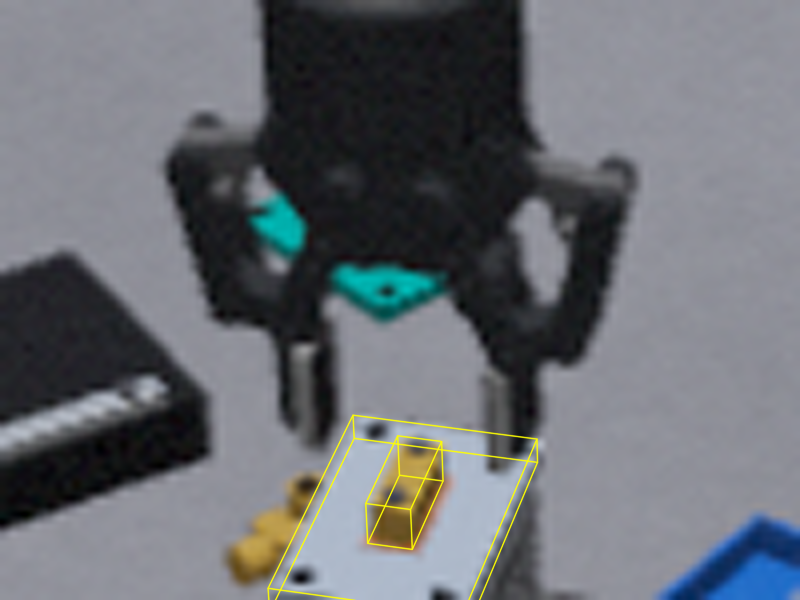

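>>> {"api": "drive_tool", "payload": {"commands": [{"linear": [0.0015, -0.003, 0.006], "dr": [0.1, 0, 0.3], "jaw": 0.5}, {"linear": [0, 0, 0.005], "dr": [0, 0, 0], "jaw": 0.5}, {"linear": [0, 0, 0.002], "dr": [0, 0, 0], "jaw": 0.5}, {"linear": [0, 0, 0], "dr": [0, 0, 0], "jaw": 0.5}]}}

```text
clock: 22.68
tcp_pos: [0.51, -0.0241, 0.1179]
orientation: [-0.636, 3.074, -0.0]
contact_force: [1.0, 0.1, -0.1]
grip_width: 0.0426
```

```bash
python3 plan.py .509 -.024 .1155 113.35 40; python3 look.py v3 215 160 220 120 100
python3 - <<'E'
from ov import *
im=cv2.imread('pics/scene_v3.png')
draw(im,'scene',[],215,170,100,75,8,'pics/zv3.png')
E
```

```text
t 22.68 pos [ 0.51   -0.0241  0.1179] jawyaw 113.37 tilt 0.13 F [ 1.   0.1 -0.1] w 42.6 q7 2.15
to go [-1.0184  0.1477 -2.4327] dyaw -0.02 rows 1
[0.0009, 0.0005, 0.0024] [-0.03, 0.13, 0.02]
```

View pics/zv3.png

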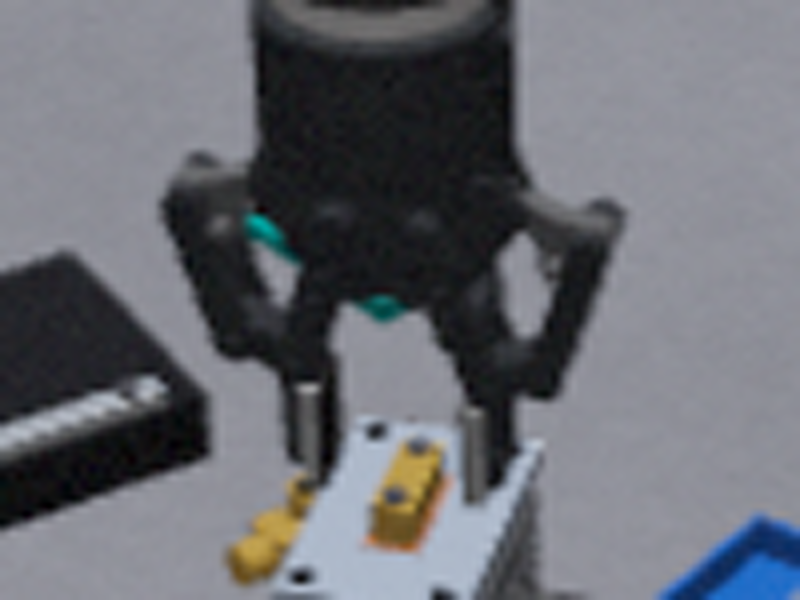

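>>> {"api": "drive_tool", "payload": {"commands": [{"linear": [0.001, 0.0005, 0.0032], "dr": [0, 0.1, 0], "jaw": 0.5}, {"linear": [0, 0, 0], "dr": [0, 0, 0], "jaw": 1}, {"linear": [0, 0, 0], "dr": [0, 0, 0], "jaw": 1}, {"linear": [0, 0, 0], "dr": [0, 0, 0], "jaw": 1}, {"linear": [0, 0, 0], "dr": [0, 0, 0], "jaw": 1}, {"linear": [0, 0, 0], "dr": [0, 0, 0], "jaw": 1}], "force": 60}}

```text
clock: 23.52
tcp_pos: [0.5093, -0.0239, 0.1152]
orientation: [-0.636, 3.075, -0.0]
contact_force: [0.1, 0.3, -0.1]
grip_width: 0.0116
```

```bash
python3 plan.py .509 -.024 .16 113.35 40; python3 look.py v4 215 160 220 120 100
python3 - <<'E'
from ov import *
im=cv2.imread('pics/scene_v4.png')
draw(im,'scene',[],215,170,100,75,8,'pics/zv4.png')
E
```

```text
t 23.52 pos [ 0.5093 -0.0239  0.1152] jawyaw 113.37 tilt 0.09 F [ 0.1  0.3 -0.1] w 11.6 q7 2.15
to go [-0.2561 -0.0643 44.7825] dyaw -0.02 rows 2
[0.0001, 0.0, -0.0224] [-0.02, 0.04, 0.01]
[0.0001, 0.0, -0.0224] [-0.02, 0.04, 0.01]
```

View pics/zv4.png

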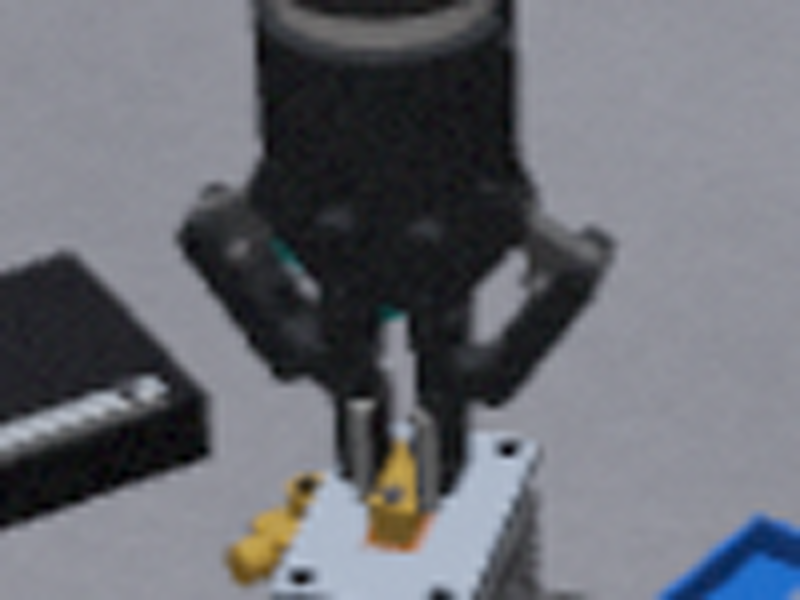

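>>> {"api": "drive_tool", "payload": {"commands": [{"linear": [0, 0, -0.008], "dr": [0, 0, 0], "jaw": 1}, {"linear": [0, 0, -0.015], "dr": [0, 0, 0], "jaw": 1}, {"linear": [0, 0, -0.02], "dr": [0, 0, 0], "jaw": 1}, {"linear": [0, 0, -0.02], "dr": [0, 0, 0], "jaw": 1}, {"linear": [0, 0, 0], "dr": [0, 0, 0], "jaw": 1}]}}

```text
clock: 24.25
tcp_pos: [0.5086, -0.0243, 0.1822]
orientation: [-0.635, 3.076, -0.001]
contact_force: [0.3, -0.1, -2.7]
grip_width: 0.0122
```

```bash
python3 look.py v5 205 140 220 120 130
python3 - <<'E'
from ov import *
from plan import plan
im=cv2.imread('pics/scene_v5.png'); p=monitor.get_obs()['tcp_pos']
draw(im,'scene',[('valve',(p[0],p[1],p[2]+.0128,np.radians(23.35)))],205,140,130,100,6,'pics/zv5.png')
a=np.radians(-21.53);c,s=np.cos(a),np.sin(a)
# placement centre local (1,0)
for l in((.001,0.),(.017,.016)):
    print(l,.4286+c*l[0]-s*l[1],-.304+s*l[0]+c*l[1])
plan(.4295,-.3044,.15,68.47,35)
E
```

```text
(0.001, 0.0) 0.42953022554085757 -0.30436698834196224
(0.017, 0.016) 0.45028564766597484 -0.2953551931596364
t 24.35 pos [ 0.5073 -0.0241  0.1805] jawyaw 113.36 tilt 0.13 F [ 0.2  0.3 -2.9] w 11.9 q7 2.08
to go [ -77.7662 -280.2678  -30.4966] dyaw -44.89 rows 9
[0.0203, -0.0252, 0.0034] [-0.0, -0.01, 4.99]
[0.018, -0.0268, 0.0034] [-0.0, -0.01, 4.99]
[0.0156, -0.0283, 0.0034] [-0.0, -0.01, 4.99]
[0.0131, -0.0295, 0.0034] [-0.0, -0.01, 4.99]
[0.0105, -0.0306, 0.0034] [-0.0, -0.01, 4.99]
[0.0078, -0.0314, 0.0034] [-0.0, -0.01, 4.99]
[0.005, -0.0319, 0.0034] [-0.0, -0.01, 4.99]
[0.0022, -0.0322, 0.0034] [-0.0, -0.01, 4.99]
```

View pics/zv5.png

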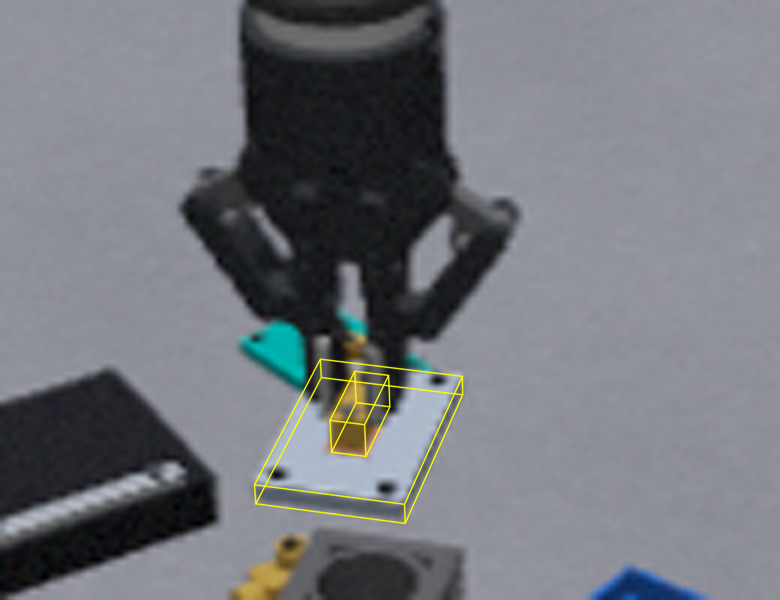

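>>> {"api": "drive_tool", "payload": {"commands": [{"linear": [0.0205, -0.025, 0.0], "dr": [0, 0, 5], "jaw": 1}, {"linear": [0.018, -0.027, 0.0], "dr": [0, 0, 5], "jaw": 1}, {"linear": [0.0155, -0.0285, 0.0], "dr": [0, 0, 5], "jaw": 1}, {"linear": [0.013, -0.0295, 0.0], "dr": [0, 0, 5], "jaw": 1}, {"linear": [0.0105, -0.0305, 0.0], "dr": [0, 0, 5], "jaw": 1}, {"linear": [0.008, -0.0315, 0.0], "dr": [0, 0, 5], "jaw": 1}, {"linear": [0.005, -0.032, 0.0], "dr": [0, 0, 5], "jaw": 1}, {"linear": [0.002, -0.025, 0.0], "dr": [0, 0, 5], "jaw": 1}]}}

```text
clock: 25.35
tcp_pos: [0.4239, -0.2812, 0.1776]
orientation: [-0.527, -3.088, 0.005]
contact_force: [-0.8, 0.7, -2.7]
grip_width: 0.0118
```

```bash
python3 plan.py .4295 -.3044 .14 68.47 35
```

```text
t 25.35 pos [ 0.4239 -0.2812  0.1776] jawyaw 70.62 tilt 0.56 F [-0.8  0.7 -2.7] w 11.8 q7 1.98
to go [  5.6267 -23.1828 -37.554 ] dyaw -2.15 rows 2
[-0.0067, -0.0099, 0.0188] [-0.14, -0.25, 1.08]
[-0.0068, -0.0098, 0.0188] [-0.14, -0.25, 1.08]
```

>>> {"api": "drive_tool", "payload": {"commands": [{"linear": [-0.006, -0.006, 0.01], "dr": [-0.1, -0.2, 0.5], "jaw": 1}, {"linear": [-0.006, -0.004, 0.015], "dr": [-0.1, -0.2, 0.5], "jaw": 1}, {"linear": [0, 0, 0], "dr": [0, 0, 0], "jaw": 1}, {"linear": [0, 0, 0], "dr": [0, 0, 0], "jaw": 1}]}}

```text
clock: 25.85
tcp_pos: [0.4292, -0.2969, 0.1492]
orientation: [-0.565, -3.086, 0.001]
contact_force: [-0.6, -0.4, -4.1]
grip_width: 0.0118
```

```bash
python3 plan.py .4295 -.3044 .07 68.47 20
```

```text
t 25.85 pos [ 0.4292 -0.2969  0.1492] jawyaw 69.26 tilt 0.28 F [-0.6 -0.4 -4.1] w 11.8 q7 2.04
to go [  0.3141  -7.4525 -79.2292] dyaw -0.79 rows 4
[-0.0008, -0.0017, 0.0198] [-0.02, -0.07, 0.2]
[-0.0008, -0.0017, 0.0198] [-0.02, -0.07, 0.2]
[-0.0008, -0.0017, 0.0198] [-0.02, -0.07, 0.2]
[-0.0008, -0.0017, 0.0198] [-0.02, -0.07, 0.2]
```

>>> {"api": "drive_tool", "payload": {"commands": [{"linear": [-0.003, -0.007, 0.01], "dr": [0, -0.2, 0.7], "jaw": 1}, {"linear": [0, 0, 0.02], "dr": [0, 0, 0], "jaw": 1}, {"linear": [0, 0, 0.02], "dr": [0, 0, 0], "jaw": 1}, {"linear": [0, 0, 0.015], "dr": [0, 0, 0], "jaw": 1}, {"linear": [0, 0, 0], "dr": [0, 0, 0], "jaw": 1}, {"linear": [0, 0, 0], "dr": [0, 0, 0], "jaw": 1}]}}

```text
clock: 26.6
tcp_pos: [0.4317, -0.3046, 0.0818]
orientation: [0.58, 3.086, -0.002]
contact_force: [1.3, 0.4, -2.5]
grip_width: 0.0119
```

```bash
cat > lv.py <<'E'
import sys
from ov import *
from plan import plan
tag=sys.argv[1]
im=viewer.grab_frame('scene')[:,:,::-1].copy(); cv2.imwrite(f'pics/scene_{tag}.png',im); o=monitor.get_obs();p=o['tcp_pos']
from scipy.spatial.transform import Rotation as Rr
M=Rr.from_rotvec(o['orientation']).as_matrix(); yaw=np.arctan2(M[1,1],M[0,1])-np.pi/2
draw(im,'scene',[('valve',(p[0],p[1],p[2]+.0128,yaw)),('check',(.4286,-.304,0,-.3757))],165,175,100,75,8,f'pics/z{tag}.png')
plan(.4295,-.3044,.0172,68.47,15)
E
python3 lv.py v6
```

```text
t 26.65 pos [ 0.4317 -0.3045  0.0819] jawyaw 68.72 tilt 0.14 F [-0.  -0.2 -2.2] w 11.7 q7 2.13
to go [ -2.2203   0.1287 -64.7109] dyaw -0.25 rows 5
[0.0005, -0.0001, 0.0129] [-0.01, 0.03, 0.05]
[0.0004, -0.0001, 0.0129] [-0.01, 0.03, 0.05]
[0.0004, -0.0001, 0.0129] [-0.01, 0.03, 0.05]
[0.0004, -0.0001, 0.0129] [-0.01, 0.03, 0.05]
[0.0004, -0.0001, 0.0129] [-0.01, 0.03, 0.05]
```

View pics/zv6.png

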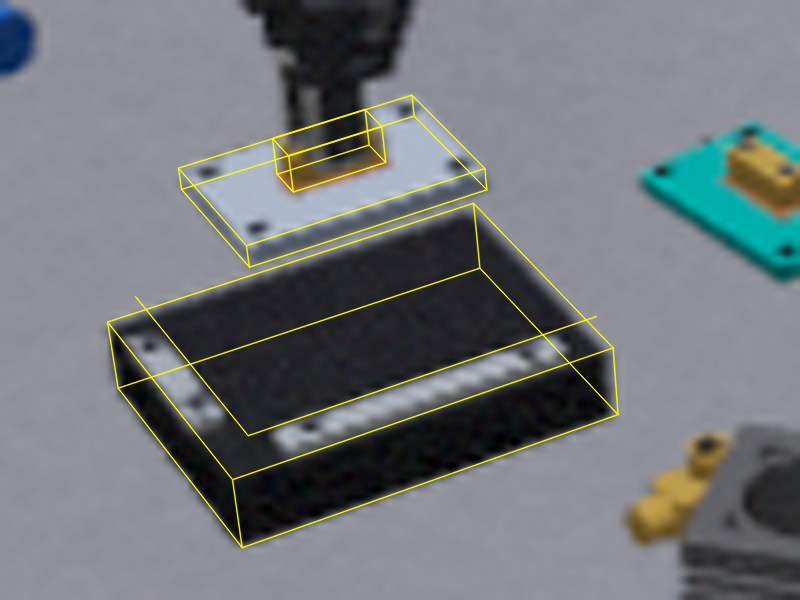

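>>> {"api": "drive_tool", "payload": {"commands": [{"linear": [0.002, 0, 0.014], "dr": [0, 0, 0.2], "jaw": 1}, {"linear": [0, 0, 0.016], "dr": [0, 0, 0], "jaw": 1}, {"linear": [0, 0, 0.016], "dr": [0, 0, 0], "jaw": 1}, {"linear": [0, 0, 0.009], "dr": [0, 0, 0], "jaw": 1}, {"linear": [0, 0, 0], "dr": [0, 0, 0], "jaw": 1}]}}

```text
clock: 27.28
tcp_pos: [0.4302, -0.3037, 0.0232]
orientation: [0.585, 3.084, -0.002]
contact_force: [-0.3, -0.3, -2.7]
grip_width: 0.0117
```

```bash
python3 lv.py v7
```

```text
t 27.32 pos [ 0.4304 -0.3039  0.0236] jawyaw 68.53 tilt 0.19 F [-0.1 -0.  -2.6] w 11.7 q7 2.21
to go [-0.9137 -0.507  -6.3539] dyaw -0.06 rows 1
[0.0007, -0.0008, 0.0064] [-0.04, 0.19, 0.06]
```

View pics/zv7.png

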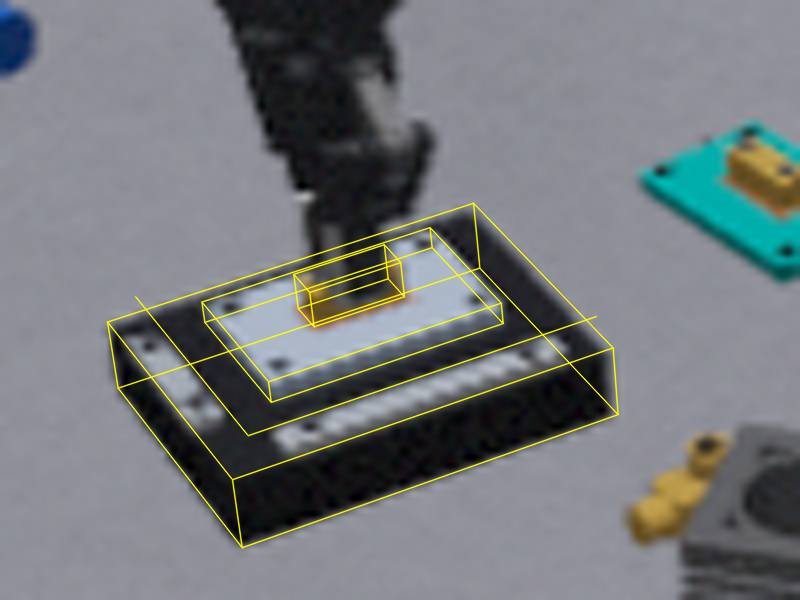

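Plate is still ~6 mm above the granite, clear of both stops. Lower to contact.

>>> {"api": "drive_tool", "payload": {"commands": [{"linear": [0.0005, -0.0005, 0.004], "dr": [0, 0.2, 0], "jaw": 1}, {"linear": [0, 0, 0.002], "dr": [0, 0, 0], "jaw": 1}, {"linear": [0, 0, 0.0015], "dr": [0, 0, 0], "jaw": 1}, {"linear": [0, 0, 0], "dr": [0, 0, 0], "jaw": 1}]}}

```text
clock: 27.82
tcp_pos: [0.4308, -0.305, 0.0175]
orientation: [0.585, 3.084, -0.001]
contact_force: [0.8, -0.1, -2.1]
grip_width: 0.0118
```

>>> {"api": "drive_tool", "payload": {"commands": [{"linear": [0, 0, 0.001], "dr": [0, 0, 0], "jaw": 1}, {"linear": [0, 0, 0.0008], "dr": [0, 0, 0], "jaw": 1}]}}

```text
clock: 28.08
tcp_pos: [0.431, -0.3051, 0.0172]
orientation: [0.585, 3.083, 0.001]
contact_force: [-3.6, 3.3, 12.1]
grip_width: 0.0116
```

```bash
python3 lv.py v8
python3 - <<'E'
from h import *
from scipy.spatial.transform import Rotation as Rr
o=monitor.get_obs(); print(o['contact_force'],o['moment'],Rr.from_rotvec(o['orientation']).as_matrix())
E
```

```text
t 28.12 pos [ 0.431  -0.3051  0.0172] jawyaw 68.49 tilt 0.18 F [-2.6  3.5 10.5] w 12.1 q7 2.22
to go [-1.4706  0.6659 -0.0036] dyaw -0.02 rows 1
[0.0016, 0.0001, -0.0] [0.08, 0.16, 0.02]
[-2.6179  3.5312 10.5406] [ 0.6274  0.6166 -0.0234] [[-0.9304  0.3666  0.0032]
 [ 0.3666  0.9304  0.0003]
 [-0.0029  0.0015 -1.    ]]
```

>>> {"api": "drive_tool", "payload": {"commands": [{"linear": [0, 0, 0], "dr": [0, 0, 0], "jaw": 0.7}, {"linear": [0, 0, 0], "dr": [0, 0, 0], "jaw": 0.7}, {"linear": [0, 0, 0], "dr": [0, 0, 0], "jaw": 1}, {"linear": [0, 0, 0], "dr": [0, 0, 0], "jaw": 1}, {"linear": [0, 0, 0], "dr": [0, 0, 0], "jaw": 1}], "force": 40}}

```text
clock: 28.75
tcp_pos: [0.4319, -0.3056, 0.0178]
orientation: [0.585, 3.081, 0.001]
contact_force: [0.7, -0.0, 1.7]
grip_width: 0.0128
```

```bash
python3 lv.py v9
```

```text
t 28.8 pos [ 0.4319 -0.3056  0.0179] jawyaw 68.49 tilt 0.29 F [-1.5  1.   2.7] w 12.6 q7 2.22
to go [-2.4025  1.1533 -0.6528] dyaw -0.02 rows 1
[0.0027, 0.0002, 0.0006] [0.08, 0.28, 0.02]
```

View pics/zv9.png

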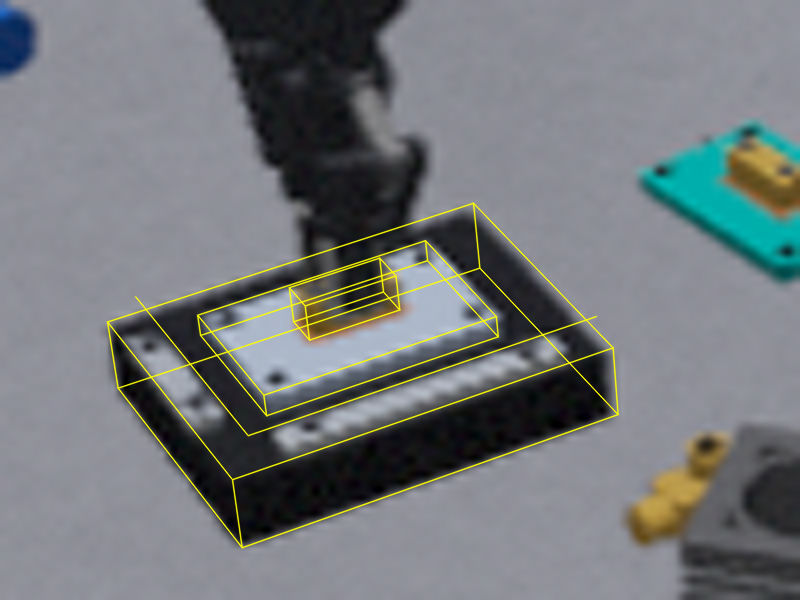

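>>> {"api": "drive_tool", "payload": {"commands": [{"linear": [0, 0.004, 0], "dr": [0, 0, 0], "jaw": 1}, {"linear": [0, 0.004, 0], "dr": [0, 0, 0], "jaw": 1}, {"linear": [0, 0.003, 0], "dr": [0, 0, 0], "jaw": 1}, {"linear": [0, 0, 0], "dr": [0, 0, 0], "jaw": 1}]}}

```text
clock: 29.3
tcp_pos: [0.436, -0.2958, 0.0178]
orientation: [0.586, 3.081, -0.003]
contact_force: [-0.5, 0.2, 0.6]
grip_width: 0.0127
```

```bash
cat > loc.py <<'E'
from h import *
from scipy.spatial.transform import Rotation as Rr
o=monitor.get_obs();p=o['tcp_pos'];a=-.3757;c,s=np.cos(a),np.sin(a)
L=lambda v:np.array([c*v[0]+s*v[1],-s*v[0]+c*v[1]])
M=Rr.from_rotvec(o['orientation']).as_matrix()
print('t',o['clock'],'local mm',L(p[:2]-[.4286,-.304])*1e3,'z',p[2],'F local',L(o['contact_force']),o['contact_force'][2],'M',o['moment'],'yaw',np.degrees(np.arctan2(M[1,1],M[0,1])),'tilt xy',M[:2,2],'w',o['grip_width'])
E
python3 loc.py
```

```text
t 29.3 local mm [ 3.8472 10.3246] z 0.017847286888516604 F local [-0.5609 -0.0177] 0.5672691656685652 M [-0.1197  0.112   0.0243] yaw 68.46341089800788 tilt xy [ 0.0049 -0.0026] w 0.012651147715480955
```

>>> {"api": "drive_tool", "payload": {"commands": [{"linear": [0, 0.003, 0.0003], "dr": [0, 0.2, 0], "jaw": 1}, {"linear": [0, 0.0015, 0], "dr": [0, 0, 0], "jaw": 1}, {"linear": [0, 0, 0], "dr": [0, 0, 0], "jaw": 1}]}}

```text
clock: 29.68
tcp_pos: [0.4378, -0.2922, 0.0179]
orientation: [0.587, 3.084, -0.003]
contact_force: [-1.4, -2.7, 1.4]
grip_width: 0.0127
```

```bash
python3 loc.py
```

```text
t 29.675 local mm [ 4.1975 14.3442] z 0.017851790928827604 F local [-0.3027 -3.0364] 1.3520009301726672 M [-0.3948  0.2357 -0.0308] yaw 68.42834884190513 tilt xy [ 0.002  -0.0024] w 0.012700354588983734
```

>>> {"api": "drive_tool", "payload": {"commands": [{"linear": [0, 0.0015, 0], "dr": [0, 0, 0], "jaw": 1}, {"linear": [0, 0.001, 0], "dr": [0, 0, 0], "jaw": 1}]}}

```text
clock: 29.92
tcp_pos: [0.4386, -0.2901, 0.0178]
orientation: [0.588, 3.083, -0.004]
contact_force: [-1.8, -3.4, -0.1]
grip_width: 0.0127
```

```bash
python3 loc.py;python3 lv.py v10
```

```text
t 29.925 local mm [ 4.2423 16.5916] z 0.017849390715677337 F local [-0.4051 -3.7797] -0.10908134390690405 M [-0.8922  0.3265  0.0155] yaw 68.40962135052241 tilt xy [ 0.0021 -0.0029] w 0.01274118683504293
t 29.98 pos [ 0.4386 -0.2902  0.0179] jawyaw 68.41 tilt 0.21 F [-1.4 -1.9  0.7] w 12.4 q7 2.18
to go [ -9.1303 -14.2084  -0.6564] dyaw 0.06 rows 2
[0.0016, -0.0083, 0.0003] [-0.06, 0.09, -0.03]
[0.0016, -0.0083, 0.0003] [-0.06, 0.09, -0.03]
```

View pics/zv10.png

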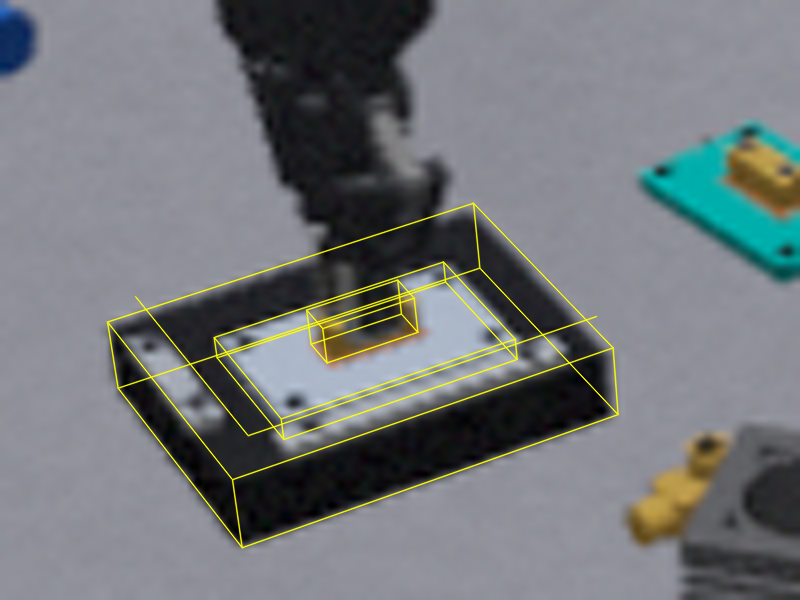

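>>> {"api": "drive_tool", "payload": {"commands": [{"linear": [0, 0.0015, 0], "dr": [0, 0, 0], "jaw": 1}, {"linear": [0, 0.0015, 0], "dr": [0, 0, 0], "jaw": 1}]}}

```text
clock: 30.22
tcp_pos: [0.4387, -0.2901, 0.0181]
orientation: [0.591, 3.082, -0.011]
contact_force: [-2.3, -6.1, -0.0]
grip_width: 0.0124
```

```bash
python3 loc.py
```

```text
t 30.225 local mm [ 4.3061 16.6063] z 0.01806030313510279 F local [ 0.0575 -6.5454] -0.04166729817217488 M [-1.3195  0.539   0.121 ] yaw 68.30288687191035 tilt xy [ 0.0018 -0.0072] w 0.012414187622236788
```

>>> {"api": "drive_tool", "payload": {"commands": [{"linear": [-0.004, 0.0, 0], "dr": [0.2, 0, 0], "jaw": 1}, {"linear": [-0.004, 0.0003, 0], "dr": [0.2, 0, 0], "jaw": 1}, {"linear": [-0.003, 0.0003, 0], "dr": [0, 0, 0], "jaw": 1}]}}

```text
clock: 30.6
tcp_pos: [0.4385, -0.2903, 0.0178]
orientation: [-0.593, -3.069, 0.008]
contact_force: [-8.3, 1.4, 11.2]
grip_width: 0.0124
```

```bash
python3 loc.py
```

```text
t 30.6 local mm [ 4.1625 16.3776] z 0.017794250952640596 F local [-8.2843 -1.7331] 11.198052050611919 M [0.1471 1.5505 0.1248] yaw 68.11316100136104 tilt xy [-0.0167 -0.002 ] w 0.012407894381885458
```

```bash
python3 plan.py .4385 -.2903 .0175 68.3 15
```

```text
t 30.6 pos [ 0.4385 -0.2903  0.0178] jawyaw 68.11 tilt 0.96 F [-8.3  1.4 11.2] w 12.4 q7 2.16
to go [ 0.0185 -0.008  -0.2943] dyaw 0.19 rows 1
[-0.0, 0.0, 0.0003] [-0.46, -0.85, -0.19]
```

>>> {"api": "drive_tool", "payload": {"commands": [{"linear": [0, -0.001, -0.0005], "dr": [-0.4, -0.8, -0.2], "jaw": 1}, {"linear": [0, 0, 0], "dr": [0, 0, 0], "jaw": 1}]}}

```text
clock: 30.85
tcp_pos: [0.4376, -0.2896, 0.0179]
orientation: [-0.59, -3.083, -0.002]
contact_force: [-2.7, -2.4, 0.5]
grip_width: 0.0125
```

```bash
python3 loc.py;  python3 plan.py .4385 -.2903 .0175 68.47 15
```

```text
t 30.85 local mm [ 3.0687 16.6472] z 0.01787158140273632 F local [-1.6605 -3.2704] 0.5343974189920849 M [-0.4549  0.5261  0.0509] yaw 68.34388454875513 tilt xy [-0.0019  0.0017] w 0.01250919853670638
t 30.85 pos [ 0.4376 -0.2896  0.0179] jawyaw 68.34 tilt 0.15 F [-2.7 -2.4  0.5] w 12.5 q7 2.18
to go [ 0.9371 -0.6601 -0.3716] dyaw 0.13 rows 1
[-0.0011, -0.0003, 0.0004] [0.05, -0.14, -0.13]
```

>>> {"api": "drive_tool", "payload": {"commands": [{"linear": [-0.005, -0.0005, -0.0005], "dr": [0, -0.3, -0.1], "jaw": 1}, {"linear": [-0.005, -0.0003, -0.0003], "dr": [0, -0.3, 0], "jaw": 1}]}}

```text
clock: 31.1
tcp_pos: [0.4465, -0.2932, 0.0181]
orientation: [0.585, 3.08, 0.001]
contact_force: [-0.6, -0.4, -2.2]
grip_width: 0.0126
```

```bash
python3 loc.py;python3 lv.py v11
```

```text
t 31.1 local mm [12.6534 16.6184] z 0.018071665547234002 F local [-0.3867 -0.6151] -2.2049169922587635 M [-0.1661  0.3092 -0.0403] yaw 68.47627773280932 tilt xy [ 0.0067 -0.0008] w 0.01262189068287451
t 31.15 pos [ 0.4472 -0.2935  0.0182] jawyaw 68.48 tilt 0.44 F [ 0.3 -0.2 -3.2] w 12.8 q7 2.19
to go [-17.6624 -10.8987  -0.9744] dyaw -0.01 rows 2
[0.0062, -0.0083, 0.0004] [0.04, 0.22, 0.01]
[0.0062, -0.0083, 0.0005] [0.04, 0.22, 0.01]
```

View pics/zv11.png

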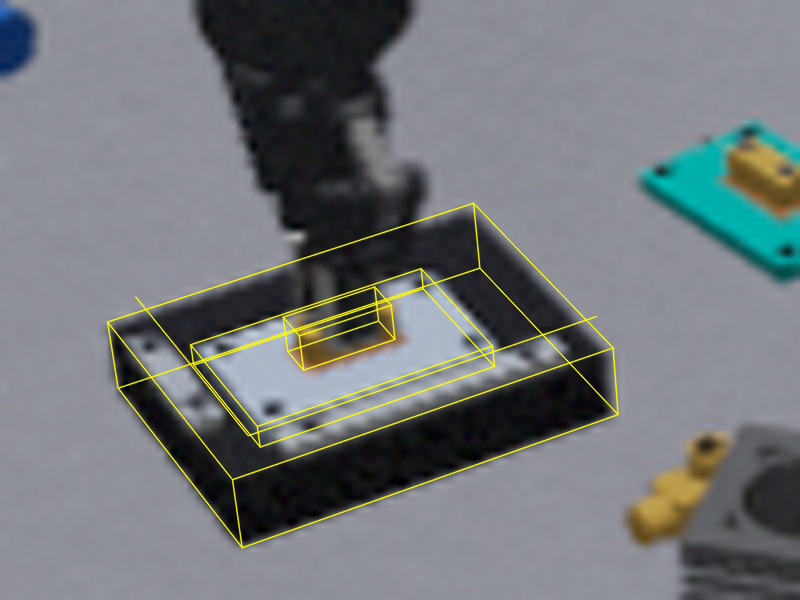

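>>> {"api": "drive_tool", "payload": {"commands": [{"linear": [-0.003, 0, 0.0004], "dr": [0, 0.3, 0], "jaw": 1}, {"linear": [-0.002, 0, 0], "dr": [0, 0, 0], "jaw": 1}]}}

```text
clock: 31.4
tcp_pos: [0.4494, -0.2943, 0.0178]
orientation: [-0.586, -3.083, -0.006]
contact_force: [-4.0, 1.3, 5.8]
grip_width: 0.0128
```

```bash
python3 loc.py
```

```text
t 31.4 local mm [15.792  16.6285] z 0.01782516239588873 F local [-4.2392 -0.2564] 5.805293524482343 M [0.2694 1.1157 0.005 ] yaw 68.46432045943727 tilt xy [-0.0024  0.0045] w 0.01277054673535999
```

>>> {"api": "drive_tool", "payload": {"commands": [{"linear": [-0.002, 0, -0.0004], "dr": [0, -0.2, 0], "jaw": 1}, {"linear": [-0.002, 0, -0.0002], "dr": [0, 0, 0], "jaw": 1}]}}

```text
clock: 31.65
tcp_pos: [0.4535, -0.296, 0.0183]
orientation: [0.587, 3.086, 0.005]
contact_force: [-1.6, -1.4, -2.9]
grip_width: 0.0126
```

```bash
python3 loc.py
```

```text
t 31.65 local mm [20.2002 16.5778] z 0.018291674560652435 F local [-0.9488 -1.9321] -2.9082548649910978 M [-0.2377  0.3274 -0.0174] yaw 68.46846287338498 tilt xy [0.0006 0.003 ] w 0.012627347920911376
```

>>> {"api": "drive_tool", "payload": {"commands": [{"linear": [-0.002, 0, 0.0003], "dr": [0, 0, 0], "jaw": 1}, {"linear": [-0.002, 0, 0], "dr": [0, 0, 0], "jaw": 1}]}}

```text
clock: 31.9
tcp_pos: [0.4533, -0.2958, 0.0178]
orientation: [-0.587, -3.078, -0.011]
contact_force: [-8.8, 4.2, 10.2]
grip_width: 0.0127
```

```bash
python3 loc.py;python3 lv.py v12
```

```text
t 31.9 local mm [19.9291 16.6924] z 0.01781571459170947 F local [-9.7416  0.6594] 10.183716959027905 M [0.6847 1.7762 0.02  ] yaw 68.4243871593437 tilt xy [-0.0063  0.0085] w 0.012682007621241387
t 31.95 pos [ 0.4532 -0.2958  0.0178] jawyaw 68.43 tilt 0.62 F [-8.7  3.7 10. ] w 12.3 q7 2.18
to go [-23.7288  -8.6306  -0.612 ] dyaw 0.04 rows 2
[0.0094, -0.0084, 0.0003] [0.16, -0.26, -0.02]
[0.0094, -0.0084, 0.0003] [0.16, -0.26, -0.02]
```

View pics/zv12.png

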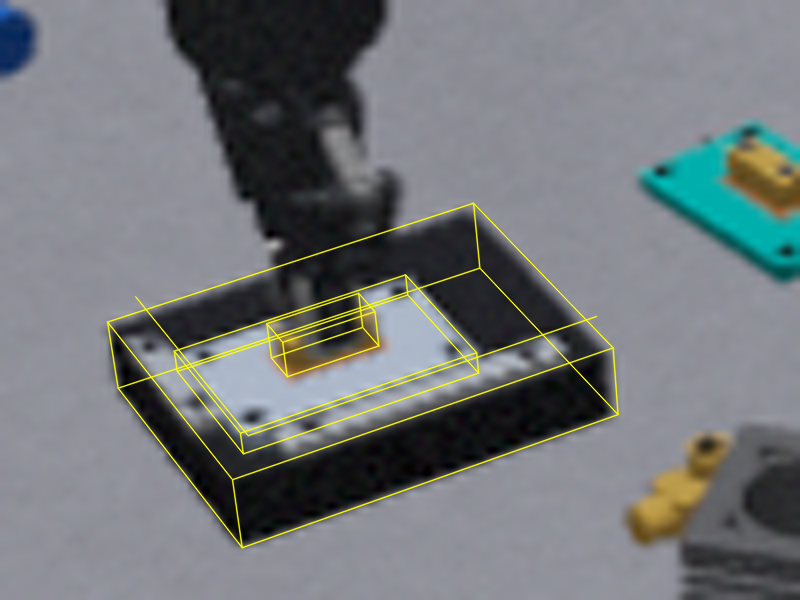

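>>> {"api": "drive_tool", "payload": {"commands": [{"linear": [0, 0.001, 0], "dr": [0, 0, 0], "jaw": 1}, {"linear": [0, 0, 0], "dr": [0, 0, 0], "jaw": 0.7}, {"linear": [0, 0, 0], "dr": [0, 0, 0], "jaw": 0.7}, {"linear": [0, 0, -0.015], "dr": [0, 0, 0], "jaw": 0.7}, {"linear": [0, 0, -0.03], "dr": [0, 0, 0], "jaw": 0.7}, {"linear": [0, 0, -0.05], "dr": [0, 0, 0], "jaw": 0.7}, {"linear": [0, 0, -0.04], "dr": [0, 0, 0], "jaw": 0.7}]}}

```text
clock: 32.83
tcp_pos: [0.456, -0.2955, 0.1575]
orientation: [-0.585, -3.078, -0.011]
contact_force: [1.2, 0.1, 0.1]
grip_width: 0.0255
```

```bash
python3 loc.py;python3 - <<'E'
from ov import *
im=viewer.grab_frame('scene')[:,:,::-1].copy();t=viewer.grab_frame('top')[:,:,::-1].copy()
cv2.imwrite('pics/scene_v13.png',im);cv2.imwrite('pics/top_v13.png',t)
draw(im,'scene',[],165,175,100,75,8,'pics/zv13.png');draw(t,'top',[],340,160,100,75,8,'pics/tv13.png')
E
```

```text
t 32.825 local mm [22.3482 17.9935] z 0.1575287303388471 F local [1.1161 0.5273] 0.1009762292619626 M [-0.0181 -0.0542 -0.0074] yaw 68.47958052955107 tilt xy [-0.0069  0.0087] w 0.025514729099357113
```

View pics/zv13.png

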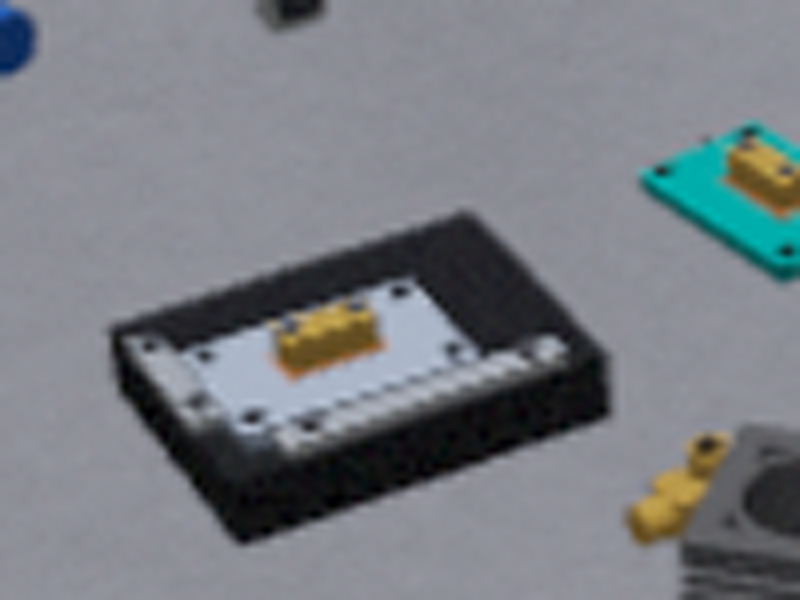

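View pics/tv13.png

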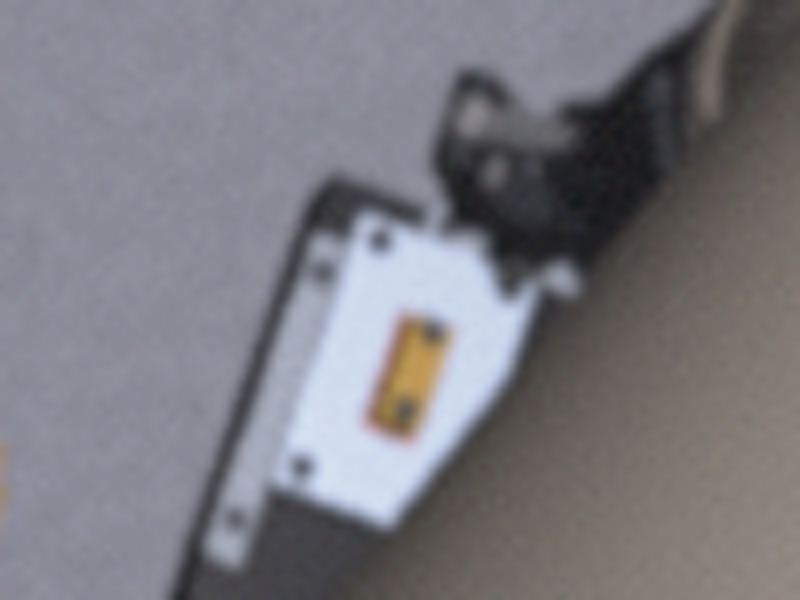

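Run:
```python
from ov import *
im=cv2.imread('pics/scene_v13.png');t=cv2.imread('pics/top_v13.png')
a=-.3757;c,s=np.cos(a),np.sin(a)
h=(.4286+c*.017-s*.016,-.304+s*.017+c*.016,.03,a)
draw(im,'scene',[('valve',h),('check',(.4286,-.304,0,a))],165,175,100,75,8,'pics/zv14.png');draw(t,'top',[('valve',h),('check',(.4286,-.304,0,a))],340,160,100,75,8,'pics/tv14.png')
```

```text
(no output)
```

View pics/zv14.png

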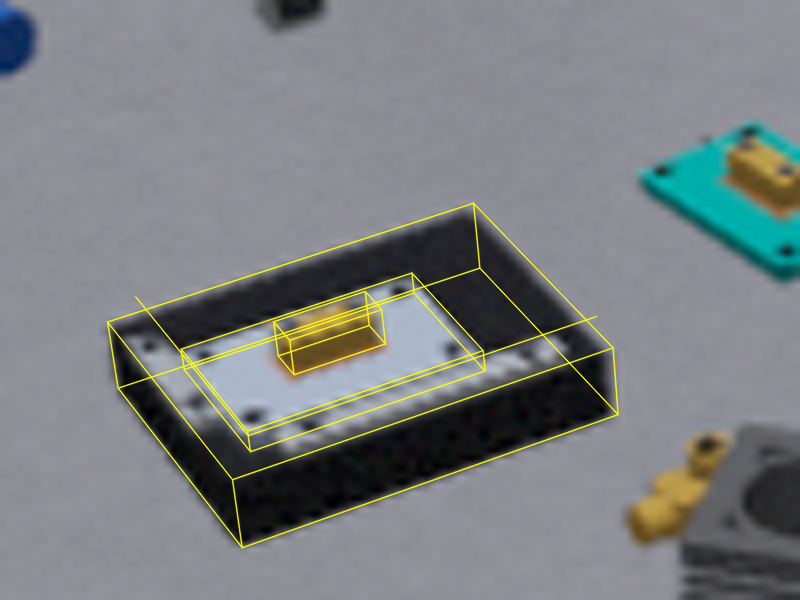

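View pics/tv14.png

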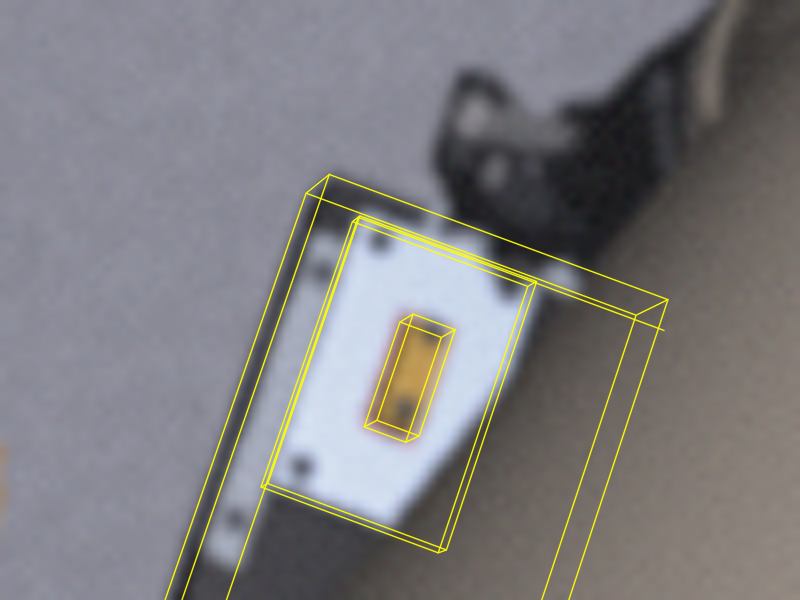

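```bash
cat > pl.py <<'E'
import sys
from plan import *
a=-.3757;c,s=np.cos(a),np.sin(a)
x,y,z=[float(v) for v in sys.argv[1:4]]; x/=1e3;y/=1e3
plan(.4286+c*x-s*y,-.304+s*x+c*y,z,68.47,float(sys.argv[4]))
E
python3 pl.py 17 -14 .08 30
```

```text
t 32.92 pos [ 0.4582 -0.2971  0.1599] jawyaw 68.48 tilt 0.37 F [ 0.4 -0.3  1.2] w 25.5 q7 2.02
to go [-18.9613 -26.1465 -79.8925] dyaw -0.01 rows 3
[0.0026, -0.0106, 0.0266] [0.11, -0.05, 0.0]
[0.0026, -0.0105, 0.0266] [0.11, -0.05, 0.0]
[0.0027, -0.0105, 0.0266] [0.11, -0.05, 0.0]
```

>>> {"api": "drive_tool", "payload": {"commands": [{"linear": [0.0025, -0.0105, 0.01], "dr": [0.1, 0, 0], "jaw": 1}, {"linear": [0.0025, -0.0105, 0.02], "dr": [0.1, 0, 0], "jaw": 1}, {"linear": [0.0025, -0.0105, 0.02], "dr": [0.1, 0, 0], "jaw": 1}, {"linear": [0, 0, 0.015], "dr": [0, 0, 0], "jaw": 1}, {"linear": [0, 0, 0], "dr": [0, 0, 0], "jaw": 1}], "force": 30}}

```text
clock: 33.55
tcp_pos: [0.4364, -0.3239, 0.0899]
orientation: [-0.586, -3.08, -0.003]
contact_force: [0.6, -0.4, -0.4]
grip_width: 0.0003
```

```bash
python3 pl.py 17 -14 .0205 20
```

```text
t 33.55 pos [ 0.4364 -0.3239  0.0899] jawyaw 68.45 tilt 0.36 F [ 0.6 -0.4 -0.4] w 0.3 q7 2.15
to go [  2.9188   0.6727 -69.3727] dyaw 0.02 rows 4
[-0.0007, 0.0004, 0.0173] [0.02, -0.09, -0.01]
[-0.0007, 0.0004, 0.0173] [0.02, -0.09, -0.01]
[-0.0007, 0.0004, 0.0173] [0.02, -0.09, -0.01]
[-0.0006, 0.0004, 0.0173] [0.02, -0.09, -0.01]
```

>>> {"api": "drive_tool", "payload": {"commands": [{"linear": [-0.0025, 0.001, 0.017], "dr": [0, -0.3, 0], "jaw": 1}, {"linear": [0, 0, 0.018], "dr": [0, 0, 0], "jaw": 1}, {"linear": [0, 0, 0.018], "dr": [0, 0, 0], "jaw": 1}, {"linear": [0, 0, 0.012], "dr": [0, 0, 0], "jaw": 1}, {"linear": [0, 0, 0], "dr": [0, 0, 0], "jaw": 1}]}}

```text
clock: 34.17
tcp_pos: [0.44, -0.323, 0.0201]
orientation: [-0.584, -3.086, -0.002]
contact_force: [0.1, -0.3, -0.0]
grip_width: -0.0001
```

```bash
python3 loc.py; python3 lv.py n1
```

```text
t 34.175 local mm [ 17.5539 -13.4479] z 0.020073895848042395 F local [ 0.2578 -0.2527] -0.013988409044365463 M [-0.0281 -0.0379  0.0211] yaw 68.55126019604167 tilt xy [-0.0003  0.0016] w -0.00010877650559727813
t 34.23 pos [ 0.4402 -0.3232  0.0206] jawyaw 68.55 tilt 0.07 F [0.6 0.2 0.5] w 0.2 q7 2.24
to go [-10.7486  18.7918  -3.3942] dyaw -0.08 rows 2
[0.0084, 0.0068, 0.0017] [0.04, -0.0, 0.04]
[0.0084, 0.0068, 0.0017] [0.04, -0.0, 0.04]
```

View pics/zn1.png

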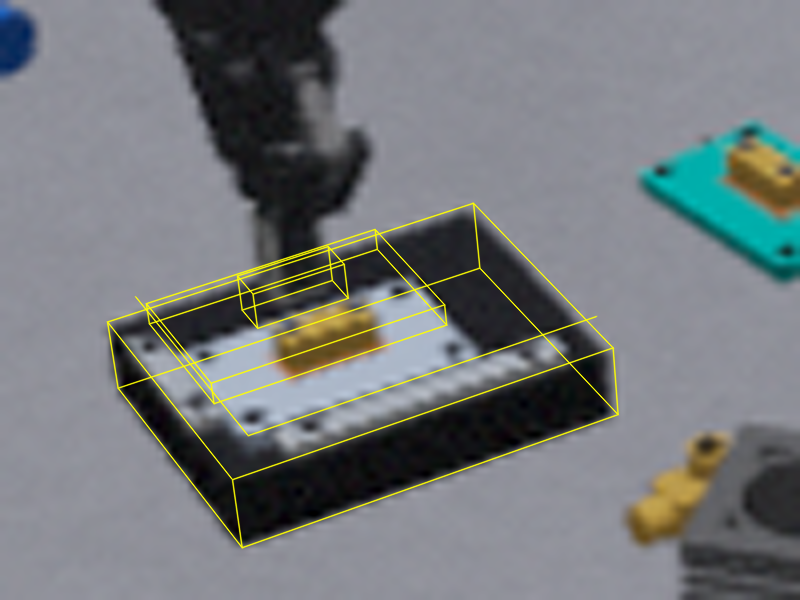

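>>> {"api": "drive_tool", "payload": {"commands": [{"linear": [0, 0.004, 0], "dr": [0, 0, 0], "jaw": 1}, {"linear": [0, 0.003, 0], "dr": [0, 0, 0], "jaw": 1}, {"linear": [0, 0.0015, 0], "dr": [0, 0, 0], "jaw": 1}]}}

```text
clock: 34.6
tcp_pos: [0.4446, -0.3154, 0.0219]
orientation: [0.584, 3.084, 0.001]
contact_force: [0.0, 0.3, 0.1]
grip_width: 0.0002
```

```bash
python3 loc.py
```

```text
t 34.6 local mm [19.0774 -4.7456] z 0.021927920405183578 F local [-0.0987  0.3255] 0.08371074492664293 M [ 0.0371 -0.005   0.0123] yaw 68.5378723225389 tilt xy [0.0029 0.0002] w 0.00021340721580759284
```

>>> {"api": "drive_tool", "payload": {"commands": [{"linear": [0.0015, 0.0015, 0.001], "dr": [0, 0, 0], "jaw": 1}, {"linear": [0, 0.0015, 0], "dr": [0, 0, 0], "jaw": 1}]}}

```text
clock: 34.85
tcp_pos: [0.4446, -0.3118, 0.0212]
orientation: [0.584, 3.083, 0.001]
contact_force: [-0.3, 0.6, -0.1]
grip_width: -0.0001
```

```bash
python3 loc.py
```

```text
t 34.85 local mm [17.6947 -1.3752] z 0.0212240237016164 F local [-0.46    0.4826] -0.08096525723180605 M [-0.0292 -0.0311  0.0179] yaw 68.55909223031884 tilt xy [ 0.0035 -0.    ] w -0.00012006043140836632
```

>>> {"api": "drive_tool", "payload": {"commands": [{"linear": [0, 0.0015, 0], "dr": [0, 0.1, 0], "jaw": 1}, {"linear": [0, 0.001, 0], "dr": [0, 0.1, 0], "jaw": 1}]}}

```text
clock: 35.1
tcp_pos: [0.4456, -0.3093, 0.0213]
orientation: [-0.584, -3.087, -0.002]
contact_force: [-0.2, 0.1, -0.9]
grip_width: -0.0002
```

```bash
python3 loc.py; python3 lv.py n2
```

```text
t 35.1 local mm [17.7128  1.3229] z 0.02128544800618265 F local [-0.1748  0.01  ] -0.9103630273749812 M [-0.0382  0.0097 -0.0511] yaw 68.55828096334318 tilt xy [0.0002 0.0013] w -0.00020044654799296528
t 35.15 pos [ 0.4456 -0.3092  0.0213] jawyaw 68.57 tilt 0.08 F [0.7 0.3 0.1] w -0.3 q7 2.21
to go [-16.142    4.7553  -4.0512] dyaw -0.1 rows 2
[0.0084, -0.0007, 0.002] [0.04, -0.01, 0.05]
[0.0084, -0.0007, 0.002] [0.04, -0.01, 0.05]
```

View pics/zn2.png

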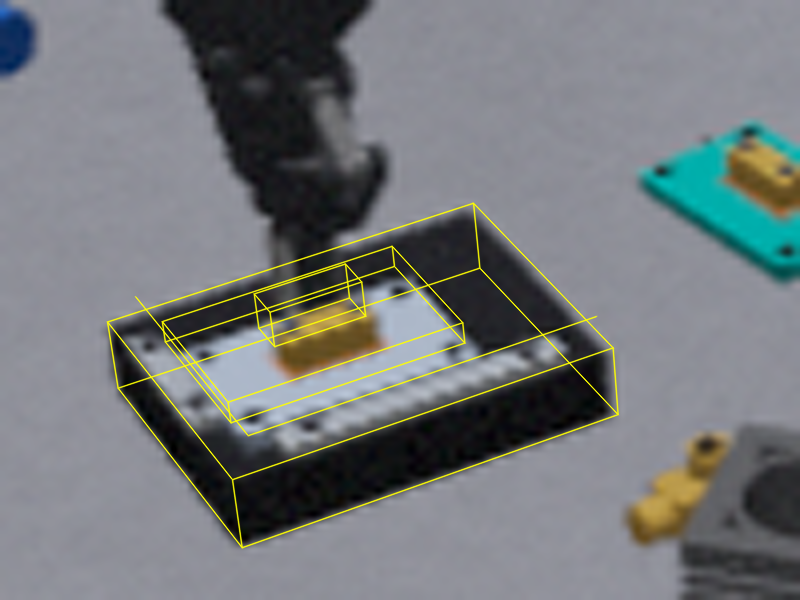

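>>> {"api": "drive_tool", "payload": {"commands": [{"linear": [0, 0.0015, 0], "dr": [0, 0, 0], "jaw": 1}, {"linear": [0, 0.0015, 0], "dr": [0, 0, 0], "jaw": 1}]}}

```text
clock: 35.4
tcp_pos: [0.4463, -0.3076, 0.0214]
orientation: [0.586, 3.086, -0.001]
contact_force: [-2.2, -5.5, 0.4]
grip_width: -0.0
```

```bash
python3 loc.py
```

```text
t 35.4 local mm [17.801   3.1311] z 0.021375285115455375 F local [ 0.0083 -5.9295] 0.44218482676390414 M [-1.0842  0.5396 -0.0076] yaw 68.51147412871111 tilt xy [-0.0001 -0.0006] w -7.551714578782111e-06
```

>>> {"api": "drive_tool", "payload": {"commands": [{"linear": [0, 0.002, 0], "dr": [0, 0, 0], "jaw": 1}, {"linear": [0, 0.0025, 0], "dr": [0, 0, 0], "jaw": 1}]}}

```text
clock: 35.65
tcp_pos: [0.4464, -0.3075, 0.022]
orientation: [0.591, 3.085, -0.01]
contact_force: [-2.8, -6.9, 1.5]
grip_width: -0.0
```

```bash
python3 loc.py
```

```text
t 35.65 local mm [17.8542  3.2973] z 0.02195875722406678 F local [-0.1151 -7.4269] 1.5183328032581733 M [-1.4661  0.7048 -0.0219] yaw 68.3218798304389 tilt xy [-0.0003 -0.0064] w -1.2436160563685954e-05
```

>>> {"api": "drive_tool", "payload": {"commands": [{"linear": [0, -0.006, 0], "dr": [0.3, 0, -0.1], "jaw": 1}, {"linear": [0, 0, -0.02], "dr": [0, 0, 0], "jaw": 1}, {"linear": [0.01, 0.005, -0.02], "dr": [0, 0, 0], "jaw": 1}, {"linear": [0.02, 0.01, 0], "dr": [0, 0, 0], "jaw": 1}, {"linear": [0.009, 0.004, 0], "dr": [0, 0, 0], "jaw": 1}, {"linear": [0, 0, 0], "dr": [0, 0, 0], "jaw": 1}]}}

```text
clock: 36.4
tcp_pos: [0.4166, -0.2789, 0.0669]
orientation: [0.586, 3.083, -0.013]
contact_force: [0.8, -0.3, -0.2]
grip_width: 0.0004
```

```bash
python3 pl.py -23 16.6 .021 20
```

```text
t 36.4 pos [ 0.4166 -0.2789  0.0669] jawyaw 68.48 tilt 0.52 F [ 0.8 -0.3 -0.2] w 0.4 q7 2.12
to go [ -3.3467  -1.2193 -45.935 ] dyaw -0.01 rows 3
[0.001, -0.0007, 0.0153] [-0.15, 0.09, 0.0]
[0.0009, -0.0007, 0.0153] [-0.15, 0.09, 0.0]
[0.0009, -0.0007, 0.0153] [-0.15, 0.09, 0.0]
```

>>> {"api": "drive_tool", "payload": {"commands": [{"linear": [0.003, -0.002, 0.012], "dr": [-0.4, 0.2, 0], "jaw": 1}, {"linear": [0, 0, 0.015], "dr": [0, 0, 0], "jaw": 1}, {"linear": [0, 0, 0.012], "dr": [0, 0, 0], "jaw": 1}, {"linear": [0, 0, 0.005], "dr": [0, 0, 0], "jaw": 1}, {"linear": [0, 0, 0], "dr": [0, 0, 0], "jaw": 1}]}}

```text
clock: 37.02
tcp_pos: [0.4134, -0.2811, 0.0188]
orientation: [-0.587, -3.086, 0.002]
contact_force: [0.4, 0.3, 0.4]
grip_width: 0.0002
```

```bash
python3 loc.py; python3 pl.py -12 16.6 .021 20
```

```text
t 37.025 local mm [-22.588   15.7446] z 0.018822302641465206 F local [0.252  0.3878] 0.434762084283221 M [0.0378 0.0682 0.0034] yaw 68.44303314666416 tilt xy [-0.0007 -0.001 ] w 0.00022990043282670664
t 37.02 pos [ 0.4134 -0.2811  0.0188] jawyaw 68.44 tilt 0.07 F [0.4 0.3 0.4] w 0.2 q7 2.21
to go [10.1634 -3.0893  2.1777] dyaw 0.03 rows 1
[-0.0106, 0.0009, -0.0022] [-0.07, -0.01, -0.03]
```

>>> {"api": "drive_tool", "payload": {"commands": [{"linear": [-0.005, 0.001, -0.001], "dr": [0, 0, 0], "jaw": 1}, {"linear": [-0.003, 0, 0], "dr": [0, 0, 0], "jaw": 1}, {"linear": [-0.0015, 0, 0], "dr": [0, 0, 0], "jaw": 1}, {"linear": [-0.0015, 0, 0], "dr": [0, 0, 0], "jaw": 1}]}}

```text
clock: 37.52
tcp_pos: [0.4253, -0.2846, 0.0206]
orientation: [0.587, 3.086, -0.002]
contact_force: [-3.4, 0.5, 1.1]
grip_width: -0.0001
```

```bash
python3 loc.py
```

```text
t 37.525 local mm [-10.1599  16.8557] z 0.02063810581509236 F local [-3.3734 -0.7694] 1.1237500313825657 M [ 0.1443  0.7765 -0.041 ] yaw 68.46446858346265 tilt xy [ 0.0005 -0.0015] w -9.062873654058311e-05
```

>>> {"api": "drive_tool", "payload": {"commands": [{"linear": [-0.002, 0, 0], "dr": [0, 0, 0], "jaw": 1}, {"linear": [-0.0025, 0, 0], "dr": [0, 0, 0], "jaw": 1}]}}

```text
clock: 37.78
tcp_pos: [0.4252, -0.2845, 0.0201]
orientation: [-0.587, -3.079, -0.004]
contact_force: [-6.6, 3.4, 5.7]
grip_width: -0.0004
```

```bash
python3 loc.py
```

```text
t 37.775 local mm [-10.3384  16.9115] z 0.020114811407320965 F local [-7.4137  0.7368] 5.68852289458074 M [0.6075 1.5211 0.0076] yaw 68.40381082357533 tilt xy [-0.0063  0.0035] w -0.0003903516591087367
```

>>> {"api": "drive_tool", "payload": {"commands": [{"linear": [0.006, 0, 0], "dr": [-0.2, -0.3, 0], "jaw": 1}, {"linear": [0.002, 0, -0.03], "dr": [0, 0, 0], "jaw": 1}, {"linear": [0, 0, -0.05], "dr": [0, 0, 0], "jaw": 0.5}, {"linear": [0, 0, -0.05], "dr": [0, 0, 0], "jaw": 0}, {"linear": [0, 0, -0.03], "dr": [0, 0, 0], "jaw": 0}, {"linear": [0, 0, 0], "dr": [0, 0, 0], "jaw": 0}]}}

```text
clock: 38.52
tcp_pos: [0.4172, -0.2824, 0.1845]
orientation: [0.59, 3.083, 0.009]
contact_force: [-0.3, 0.5, -0.5]
grip_width: 0.0723
```

```bash
python3 plan.py .509 -.024 .17 113.35 35
python3 - <<'E'
from ov import *
im=viewer.grab_frame('scene')[:,:,::-1].copy();t=viewer.grab_frame('top')[:,:,::-1].copy()
cv2.imwrite('pics/scene_n3.png',im);cv2.imwrite('pics/top_n3.png',t)
draw(im,'scene',[],165,175,100,75,8,'pics/zn3.png')
E
```

```text
t 38.52 pos [ 0.4172 -0.2824  0.1845] jawyaw 68.34 tilt 0.36 F [-0.3  0.5 -0.5] w 72.3 q7 1.97
to go [ 91.7514 258.3642 -14.5005] dyaw 45.01 rows 8
[0.0013, 0.0342, 0.002] [0.04, 0.03, -5.63]
[-0.0021, 0.0342, 0.002] [0.04, 0.03, -5.63]
[-0.0054, 0.0338, 0.002] [0.04, 0.03, -5.63]
[-0.0087, 0.0331, 0.0019] [0.04, 0.03, -5.63]
[-0.0119, 0.0321, 0.0019] [0.04, 0.03, -5.63]
[-0.015, 0.0308, 0.0019] [0.04, 0.03, -5.63]
[-0.018, 0.0292, 0.0019] [0.04, 0.03, -5.63]
[-0.0208, 0.0273, 0.0018] [0.04, 0.03, -5.63]
```

View pics/zn3.png

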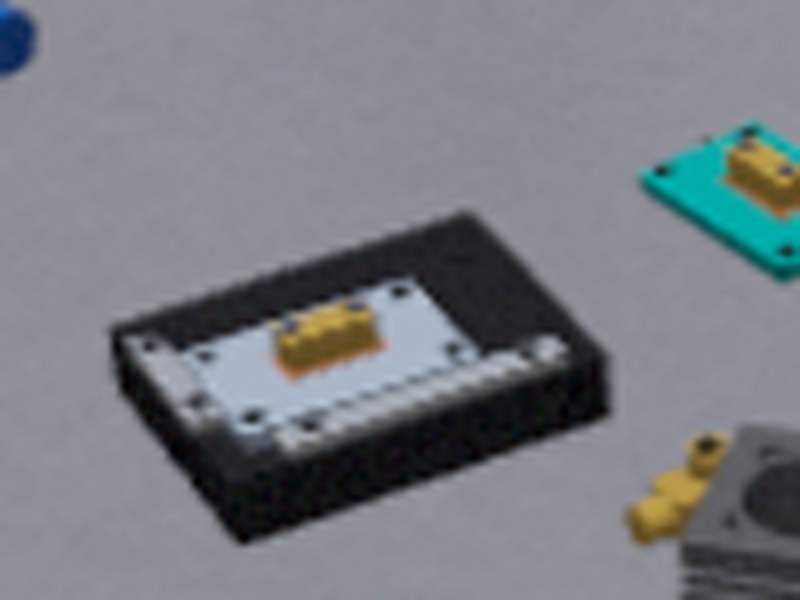

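>>> {"api": "drive_tool", "payload": {"commands": [{"linear": [0.0015, 0.034, 0.002], "dr": [0, 0, -5.6], "jaw": 0}, {"linear": [-0.002, 0.034, 0.002], "dr": [0, 0, -5.6], "jaw": 0}, {"linear": [-0.0055, 0.034, 0.002], "dr": [0, 0, -5.6], "jaw": 0}, {"linear": [-0.0085, 0.033, 0.002], "dr": [0, 0, -5.6], "jaw": 0}, {"linear": [-0.012, 0.032, 0.002], "dr": [0, 0, -5.6], "jaw": 0}, {"linear": [-0.015, 0.031, 0.002], "dr": [0, 0, -5.6], "jaw": 0}, {"linear": [-0.016, 0.027, 0.002], "dr": [0, 0, -5.6], "jaw": 0}, {"linear": [0, 0, 0], "dr": [0, 0, 0], "jaw": 0}]}}

```text
clock: 39.62
tcp_pos: [0.4868, -0.0488, 0.1572]
orientation: [0.508, -3.082, -0.015]
contact_force: [-0.3, -1.1, 0.2]
grip_width: 0.0856
```

```bash
python3 plan.py .509 -.024 .15 113.35 35
```

```text
t 39.62 pos [ 0.4868 -0.0488  0.1572] jawyaw 108.73 tilt 1.14 F [-0.3 -1.1  0.2] w 85.6 q7 2.1
to go [22.2177 24.8465 -7.1557] dyaw 4.62 rows 1
[-0.0291, 0.0163, 0.0069] [0.73, -0.88, -4.62]
```

>>> {"api": "drive_tool", "payload": {"commands": [{"linear": [-0.015, 0.007, -0.002], "dr": [0.4, -0.4, -2], "jaw": 0}, {"linear": [-0.012, 0.005, -0.002], "dr": [0.3, -0.4, -1.5], "jaw": 0}, {"linear": [0, 0, 0], "dr": [0, 0, 0], "jaw": 0}, {"linear": [0, 0, 0], "dr": [0, 0, 0], "jaw": 0}]}}

```text
clock: 40.12
tcp_pos: [0.5083, -0.0293, 0.1595]
orientation: [0.605, -3.079, 0.002]
contact_force: [0.8, 1.5, 0.7]
grip_width: 0.0859
```

```bash
python3 plan.py .509 -.024 .15 113.35 35;python3 - <<'E'
from ov import *
im=viewer.grab_frame('scene')[:,:,::-1].copy();cv2.imwrite('pics/scene_c1.png',im)
draw(im,'scene',[('cyl',(.509,-.024,.07,np.radians(23.35)))],215,180,100,75,8,'pics/zc1.png')
E
```

```text
t 40.12 pos [ 0.5083 -0.0293  0.1595] jawyaw 112.22 tilt 0.22 F [0.8 1.5 0.7] w 85.9 q7 2.11
to go [ 0.679   5.3066 -9.4772] dyaw 1.13 rows 1
[-0.0027, 0.0047, 0.0095] [-0.03, -0.21, -1.13]
```

View pics/zc1.png

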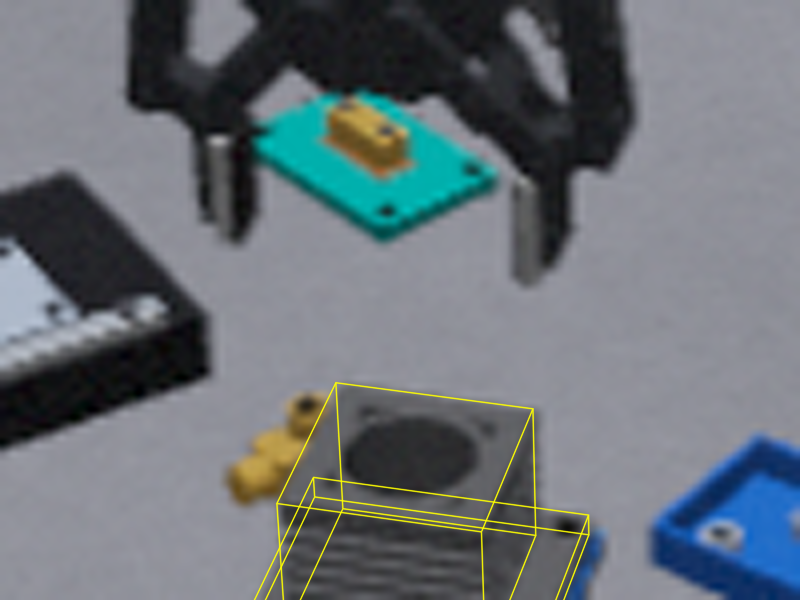

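>>> {"api": "drive_tool", "payload": {"commands": [{"linear": [-0.0025, 0.0047, 0.005], "dr": [0, -0.2, -1.1], "jaw": 0}, {"linear": [0, 0, 0.005], "dr": [0, 0, 0], "jaw": 0}, {"linear": [0, 0, 0], "dr": [0, 0, 0], "jaw": 0}]}}

```text
clock: 40.55
tcp_pos: [0.5083, -0.0243, 0.1487]
orientation: [0.635, -3.077, 0.0]
contact_force: [-0.5, 0.5, 0.4]
grip_width: 0.0856
```

```bash
python3 plan.py .509 -.024 .064 113.35 20
```

```text
t 40.55 pos [ 0.5083 -0.0243  0.1487] jawyaw 113.32 tilt 0.02 F [-0.5  0.5  0.4] w 85.6 q7 2.13
to go [  0.684    0.2667 -84.717 ] dyaw 0.03 rows 5
[-0.0001, -0.0, 0.0169] [-0.0, -0.0, -0.01]
[-0.0001, -0.0, 0.0169] [-0.0, -0.0, -0.01]
[-0.0001, -0.0, 0.0169] [-0.0, -0.0, -0.01]
[-0.0001, -0.0, 0.0169] [-0.0, -0.0, -0.01]
[-0.0001, -0.0, 0.0169] [-0.0, -0.0, -0.01]
```

>>> {"api": "drive_tool", "payload": {"commands": [{"linear": [0, 0, 0.015], "dr": [0, 0, 0], "jaw": 0}, {"linear": [0, 0, 0.017], "dr": [0, 0, 0], "jaw": 0}, {"linear": [0, 0, 0.017], "dr": [0, 0, 0], "jaw": 0}, {"linear": [0, 0, 0.015], "dr": [0, 0, 0], "jaw": 0}, {"linear": [0, 0, 0.012], "dr": [0, 0, 0], "jaw": 0}, {"linear": [0, 0, 0], "dr": [0, 0, 0], "jaw": 0}]}}

```text
clock: 41.3
tcp_pos: [0.5074, -0.0246, 0.0669]
orientation: [0.634, -3.075, 0.001]
contact_force: [0.4, 1.2, 0.2]
grip_width: 0.0852
```

```bash
python3 plan.py .509 -.024 .064 113.35 20;python3 - <<'E'
from ov import *
im=viewer.grab_frame('scene')[:,:,::-1].copy();cv2.imwrite('pics/scene_c2.png',im)
draw(im,'scene',[],215,180,100,75,8,'pics/zc2.png')
E
```

```text
t 41.3 pos [ 0.5074 -0.0246  0.0669] jawyaw 113.29 tilt 0.11 F [0.4 1.2 0.2] w 85.2 q7 2.23
to go [ 1.5857  0.6395 -2.8836] dyaw 0.06 rows 1
[-0.0017, -0.0, 0.0029] [-0.01, -0.11, -0.06]
```

View pics/zc2.png

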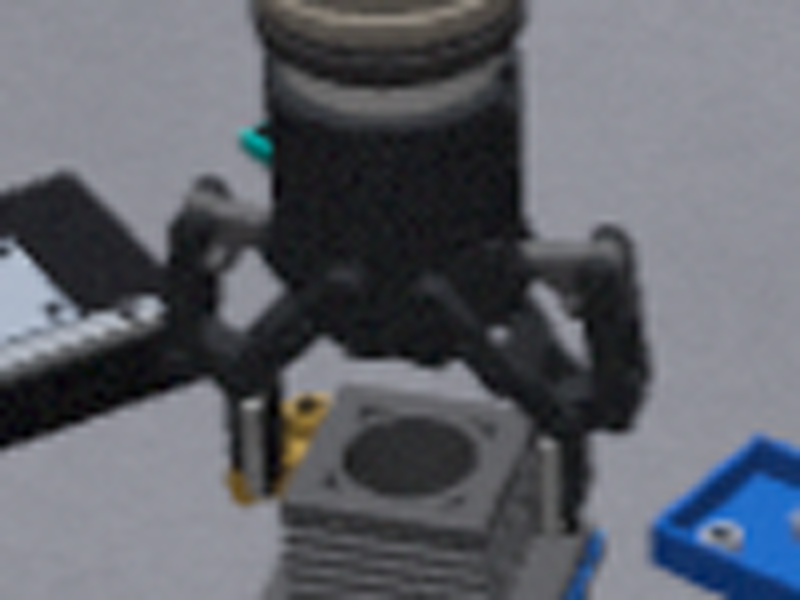

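>>> {"api": "drive_tool", "payload": {"commands": [{"linear": [-0.0015, 0, 0.003], "dr": [0, 0, 0], "jaw": 0}, {"linear": [0, 0, 0], "dr": [0, 0, 0], "jaw": 1}, {"linear": [0, 0, 0], "dr": [0, 0, 0], "jaw": 1}, {"linear": [0, 0, 0], "dr": [0, 0, 0], "jaw": 1}, {"linear": [0, 0, 0], "dr": [0, 0, 0], "jaw": 1}], "force": 60}}

```text
clock: 41.98
tcp_pos: [0.5105, -0.0238, 0.0657]
orientation: [-0.634, 3.075, -0.001]
contact_force: [1.2, 0.3, -1.6]
grip_width: 0.0633
```

```bash
python3 plan.py .509 -.024 .11 113.35 20
```

```text
t 41.98 pos [ 0.5105 -0.0238  0.0657] jawyaw 113.29 tilt 0.12 F [ 1.2  0.3 -1.6] w 63.3 q7 2.23
to go [-1.4665 -0.2036 44.3323] dyaw 0.06 rows 3
[0.0004, 0.0001, -0.0148] [-0.01, 0.04, -0.02]
[0.0005, 0.0001, -0.0148] [-0.01, 0.04, -0.02]
[0.0005, 0.0001, -0.0148] [-0.01, 0.04, -0.02]
```

>>> {"api": "drive_tool", "payload": {"commands": [{"linear": [0, 0, -0.006], "dr": [0, 0, 0], "jaw": 1}, {"linear": [0, 0, -0.008], "dr": [0, 0, 0], "jaw": 1}, {"linear": [0, 0, -0.008], "dr": [0, 0, 0], "jaw": 1}, {"linear": [0, 0, -0.008], "dr": [0, 0, 0], "jaw": 1}]}}

```text
clock: 42.48
tcp_pos: [0.5089, -0.0239, 0.0966]
orientation: [0.634, -3.076, 0.0]
contact_force: [-0.1, -0.6, -4.3]
grip_width: 0.0634
```

```bash
python3 plan.py .509 -.024 .13 113.35 20
```

```text
t 42.48 pos [ 0.5089 -0.0239  0.0966] jawyaw 113.29 tilt 0.06 F [-0.1 -0.6 -4.3] w 63.4 q7 2.2
to go [ 0.1185 -0.109  33.4192] dyaw 0.06 rows 2
[-0.0, -0.0001, -0.0167] [-0.0, -0.03, -0.03]
[-0.0, -0.0001, -0.0167] [-0.0, -0.03, -0.03]
```

>>> {"api": "drive_tool", "payload": {"commands": [{"linear": [0, 0, -0.015], "dr": [0, 0, 0], "jaw": 1}, {"linear": [0, 0, -0.02], "dr": [0, 0, 0], "jaw": 1}, {"linear": [0, 0, -0.015], "dr": [0, 0, 0], "jaw": 1}, {"linear": [0, 0, 0], "dr": [0, 0, 0], "jaw": 1}]}}

```text
clock: 42.98
tcp_pos: [0.5096, -0.024, 0.1512]
orientation: [-0.633, 3.075, -0.0]
contact_force: [-0.5, 0.5, -4.7]
grip_width: 0.0632
```

```bash
python3 plan.py .625 .222 .14 111.3 32; python3 look.py c3 205 140 220 120 130
```

```text
t 42.98 pos [ 0.5096 -0.024   0.1512] jawyaw 113.27 tilt 0.1 F [-0.5  0.5 -4.7] w 63.2 q7 2.13
to go [115.3856 245.9811 -11.1505] dyaw -1.97 rows 9
[-0.0226, 0.02, 0.0013] [-0.0, 0.01, 0.22]
[-0.0225, 0.0201, 0.0013] [-0.0, 0.01, 0.22]
[-0.0224, 0.0202, 0.0013] [-0.0, 0.01, 0.22]
[-0.0223, 0.0203, 0.0013] [-0.0, 0.01, 0.22]
[-0.0223, 0.0204, 0.0013] [-0.0, 0.01, 0.22]
[-0.0222, 0.0205, 0.0013] [-0.0, 0.01, 0.22]
[-0.0221, 0.0206, 0.0012] [-0.0, 0.01, 0.22]
[-0.022, 0.0206, 0.0012] [-0.0, 0.01, 0.22]
```

View pics/c_c3.png

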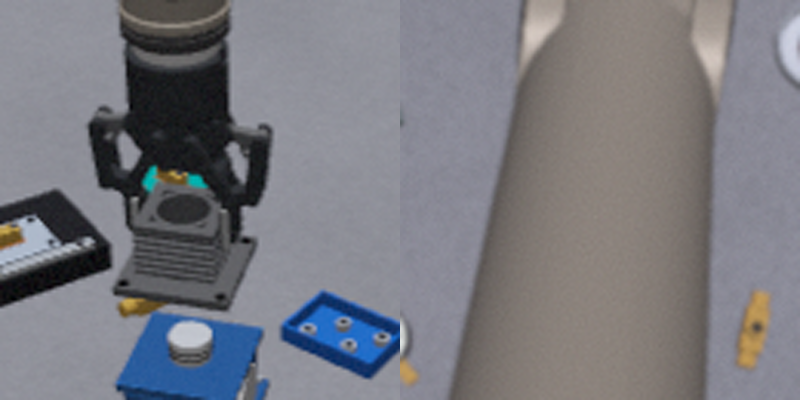

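Cylinder is free of the piston (visible at crop ~(190,340)). Moving to the hone stand.

>>> {"api": "drive_tool", "payload": {"commands": [{"linear": [-0.0225, 0.02, 0.001], "dr": [0, 0, 0.2], "jaw": 1}, {"linear": [-0.0225, 0.02, 0.001], "dr": [0, 0, 0.2], "jaw": 1}, {"linear": [-0.0225, 0.02, 0.001], "dr": [0, 0, 0.2], "jaw": 1}, {"linear": [-0.0225, 0.0205, 0.001], "dr": [0, 0, 0.2], "jaw": 1}, {"linear": [-0.0225, 0.0205, 0.001], "dr": [0, 0, 0.2], "jaw": 1}, {"linear": [-0.022, 0.0205, 0.001], "dr": [0, 0, 0.2], "jaw": 1}, {"linear": [-0.022, 0.0205, 0.001], "dr": [0, 0, 0.2], "jaw": 1}, {"linear": [-0.015, 0.015, 0.001], "dr": [0, 0, 0.2], "jaw": 1}]}}

```text
clock: 44.08
tcp_pos: [0.6039, 0.19, 0.1319]
orientation: [0.579, -3.072, 0.004]
contact_force: [-1.0, -0.4, -4.4]
grip_width: 0.0628
```

```bash
python3 plan.py .625 .222 .12 111.3 32
```

```text
t 44.08 pos [0.6039 0.19   0.1319] jawyaw 111.37 tilt 0.91 F [-1.  -0.4 -4.4] w 62.8 q7 1.82
to go [ 21.1194  32.0355 -11.9425] dyaw -0.07 rows 2
[-0.0158, 0.0111, 0.0057] [0.01, -0.46, 0.03]
[-0.0157, 0.0111, 0.0058] [0.01, -0.46, 0.03]
```

>>> {"api": "drive_tool", "payload": {"commands": [{"linear": [-0.012, 0.008, 0], "dr": [0, -0.4, 0], "jaw": 1}, {"linear": [-0.01, 0.007, 0], "dr": [0, -0.4, 0], "jaw": 1}, {"linear": [0, 0, 0], "dr": [0, 0, 0], "jaw": 1}, {"linear": [0, 0, 0], "dr": [0, 0, 0], "jaw": 1}]}}

```text
clock: 44.58
tcp_pos: [0.6189, 0.2118, 0.1301]
orientation: [0.581, -3.083, 0.003]
contact_force: [-0.3, -0.1, -3.6]
grip_width: 0.0633
```

```bash
python3 plan.py .625 .222 .06 111.3 18
```

```text
t 44.58 pos [0.6189 0.2118 0.1301] jawyaw 111.34 tilt 0.25 F [-0.3 -0.1 -3.6] w 63.3 q7 1.8
to go [  6.099   10.2253 -70.0822] dyaw -0.04 rows 4
[-0.0024, 0.0018, 0.0175] [-0.01, -0.06, 0.01]
[-0.0024, 0.0018, 0.0175] [-0.01, -0.06, 0.01]
[-0.0024, 0.0018, 0.0175] [-0.01, -0.06, 0.01]
[-0.0024, 0.0018, 0.0175] [-0.01, -0.06, 0.01]
```

>>> {"api": "drive_tool", "payload": {"commands": [{"linear": [-0.0095, 0.0072, 0.01], "dr": [0, -0.2, 0], "jaw": 1}, {"linear": [0, 0, 0.018], "dr": [0, 0, 0], "jaw": 1}, {"linear": [0, 0, 0.018], "dr": [0, 0, 0], "jaw": 1}, {"linear": [0, 0, 0.014], "dr": [0, 0, 0], "jaw": 1}, {"linear": [0, 0, 0], "dr": [0, 0, 0], "jaw": 1}]}}

```text
clock: 45.2
tcp_pos: [0.624, 0.2206, 0.0644]
orientation: [0.578, -3.084, 0.003]
contact_force: [-0.3, 0.0, -3.5]
grip_width: 0.0632
```

```bash
python3 plan.py .625 .222 .0085 111.3 18
python3 - <<'E'
from ov import *
im=viewer.grab_frame('scene')[:,:,::-1].copy();cv2.imwrite('pics/scene_c4.png',im); p=monitor.get_obs()['tcp_pos']
draw(im,'scene',[('cyl',(p[0],p[1],p[2]+.0043,np.radians(21.3))),('hone',(.625,.222,0,.3724))],270,280,130,98,6,'pics/zc4.png')
E
```

```text
t 45.2 pos [0.624  0.2206 0.0644] jawyaw 111.24 tilt 0.23 F [-0.3  0.  -3.5] w 63.2 q7 1.82
to go [  0.9906   1.3818 -55.8838] dyaw 0.06 rows 4
[-0.0004, 0.0002, 0.014] [-0.02, -0.05, -0.02]
[-0.0004, 0.0002, 0.014] [-0.02, -0.05, -0.02]
[-0.0004, 0.0002, 0.014] [-0.02, -0.05, -0.02]
[-0.0004, 0.0002, 0.014] [-0.02, -0.05, -0.02]
```

View pics/zc4.png

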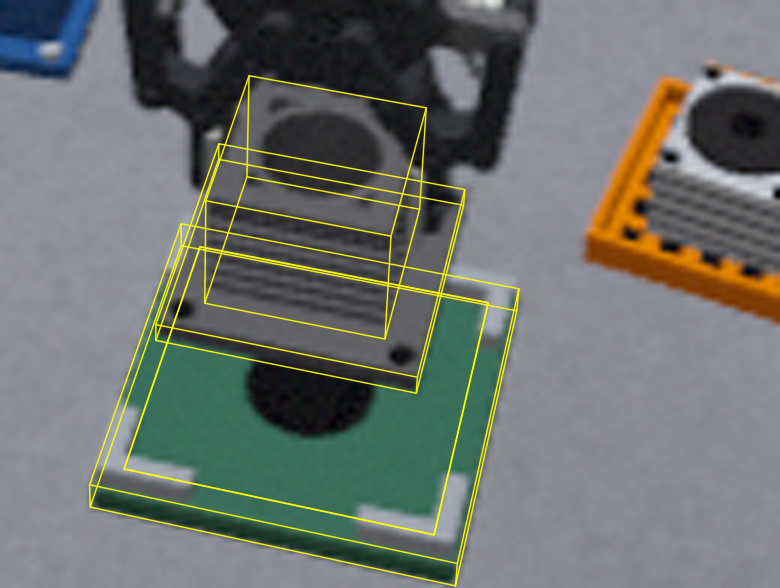

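>>> {"api": "drive_tool", "payload": {"commands": [{"linear": [-0.0015, 0.001, 0.012], "dr": [0, -0.1, 0], "jaw": 1}, {"linear": [0, 0, 0.014], "dr": [0, 0, 0], "jaw": 1}, {"linear": [0, 0, 0.012], "dr": [0, 0, 0], "jaw": 1}, {"linear": [0, 0, 0.006], "dr": [0, 0, 0], "jaw": 1}, {"linear": [0, 0, 0], "dr": [0, 0, 0], "jaw": 1}]}}

```text
clock: 45.88
tcp_pos: [0.6265, 0.2226, 0.0189]
orientation: [-0.579, 3.086, -0.001]
contact_force: [0.0, -0.4, -4.2]
grip_width: 0.0631
```

```bash
python3 plan.py .625 .222 .0085 111.3 18
python3 - <<'E'
from ov import *
im=viewer.grab_frame('scene')[:,:,::-1].copy();cv2.imwrite('pics/scene_c5.png',im); p=monitor.get_obs()['tcp_pos']
draw(im,'scene',[],270,280,130,98,6,'pics/zc5.png')
E
```

```text
t 45.88 pos [0.6265 0.2226 0.0189] jawyaw 111.24 tilt 0.09 F [ 0.  -0.4 -4.2] w 63.1 q7 1.84
to go [ -1.5123  -0.568  -10.4114] dyaw 0.06 rows 1
[0.0016, 0.0, 0.0104] [-0.06, 0.06, -0.06]
```

View pics/zc5.png

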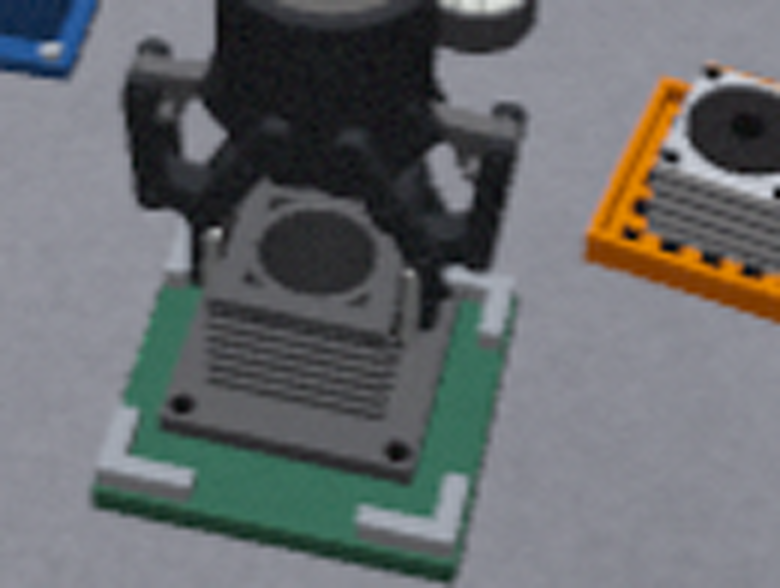

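Cylinder hovers ~11 mm above the stand between the locators. Lowering.

>>> {"api": "drive_tool", "payload": {"commands": [{"linear": [0.0015, 0, 0.005], "dr": [0, 0, 0], "jaw": 1}, {"linear": [0, 0, 0.004], "dr": [0, 0, 0], "jaw": 1}, {"linear": [0, 0, 0.002], "dr": [0, 0, 0], "jaw": 1}, {"linear": [0, 0, 0.001], "dr": [0, 0, 0], "jaw": 1}, {"linear": [0, 0, 0], "dr": [0, 0, 0], "jaw": 1}]}}

```text
clock: 46.55
tcp_pos: [0.6262, 0.2223, 0.0079]
orientation: [-0.578, 3.084, -0.0]
contact_force: [-1.2, -0.1, -4.4]
grip_width: 0.0629
```

>>> {"api": "drive_tool", "payload": {"commands": [{"linear": [0, 0, 0.0012], "dr": [0, 0, 0], "jaw": 1}, {"linear": [0, 0, 0.001], "dr": [0, 0, 0], "jaw": 1}]}}

```text
clock: 46.8
tcp_pos: [0.6263, 0.2223, 0.0077]
orientation: [-0.578, 3.084, 0.001]
contact_force: [-4.4, -0.4, 5.8]
grip_width: 0.063
```

>>> {"api": "drive_tool", "payload": {"commands": [{"linear": [0, 0, -0.0005], "dr": [0, 0, 0], "jaw": 0}, {"linear": [0, 0, 0], "dr": [0, 0, 0], "jaw": 0}, {"linear": [0, 0, 0], "dr": [0, 0, 0], "jaw": 0}, {"linear": [0, 0, -0.015], "dr": [0, 0, 0], "jaw": 0}, {"linear": [0, 0, -0.03], "dr": [0, 0, 0], "jaw": 0}, {"linear": [0, 0, -0.04], "dr": [0, 0, 0], "jaw": 0}, {"linear": [0, 0, -0.05], "dr": [0, 0, 0], "jaw": 0}, {"linear": [0, 0, -0.05], "dr": [0, 0, 0], "jaw": 0}]}}

```text
clock: 47.8
tcp_pos: [0.6252, 0.2215, 0.1997]
orientation: [-0.577, 3.085, -0.001]
contact_force: [0.6, 1.2, -0.7]
grip_width: 0.0856
```

```bash
python3 plan.py .16 .56 .27 76 50; python3 look.py c6 270 240 120 90 130
```

```text
t 47.8 pos [0.6252 0.2215 0.1997] jawyaw 111.19 tilt 0.15 F [ 0.6  1.2 -0.7] w 85.6 q7 1.75
to go [-465.2155  338.484    70.2874] dyaw -35.19 rows 12
[0.0259, 0.0403, -0.006] [-0.0, 0.01, 2.93]
[0.028, 0.0389, -0.006] [-0.0, 0.01, 2.93]
[0.0299, 0.0374, -0.0059] [-0.0, 0.01, 2.93]
[0.0318, 0.0359, -0.0059] [-0.0, 0.01, 2.93]
[0.0336, 0.0342, -0.0059] [-0.0, 0.01, 2.93]
[0.0353, 0.0324, -0.0059] [-0.0, 0.01, 2.93]
[0.0369, 0.0306, -0.0059] [-0.0, 0.01, 2.93]
[0.0384, 0.0287, -0.0059] [-0.0, 0.01, 2.93]
```

View pics/c_c6.png

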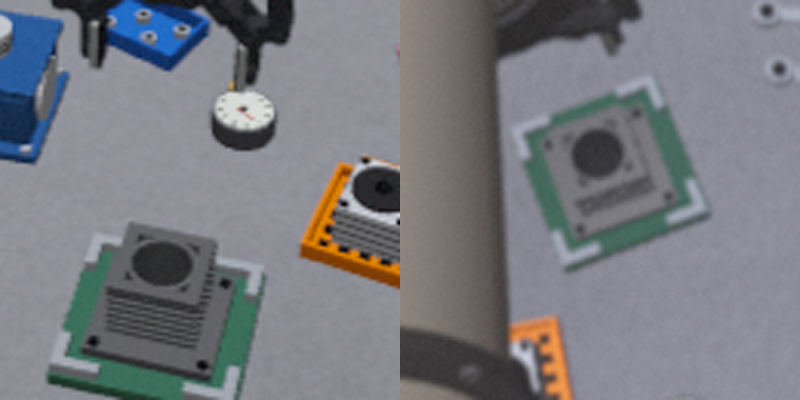

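Run:
```python
from ov import *
t=cv2.imread('pics/top_c6.png'); a=-.3757;c,s=np.cos(a),np.sin(a)
h=(.4286+c*.017-s*.016,-.304+s*.017+c*.016,.03,a)
draw(t,'top',[],340,170,100,90,8,'pics/a.png');draw(t,'top',[('valve',h),('check',(.4286,-.304,0,a))],340,170,100,90,8,'pics/b.png')
cv2.imwrite('pics/fin1.png',cv2.resize(np.hstack([cv2.imread('pics/a.png'),cv2.imread('pics/b.png')]),(800,360)))
cv2.imwrite('pics/fin0.png',cv2.imread('pics/a.png')[:600])
```

```text
(no output)
```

View pics/fin0.png

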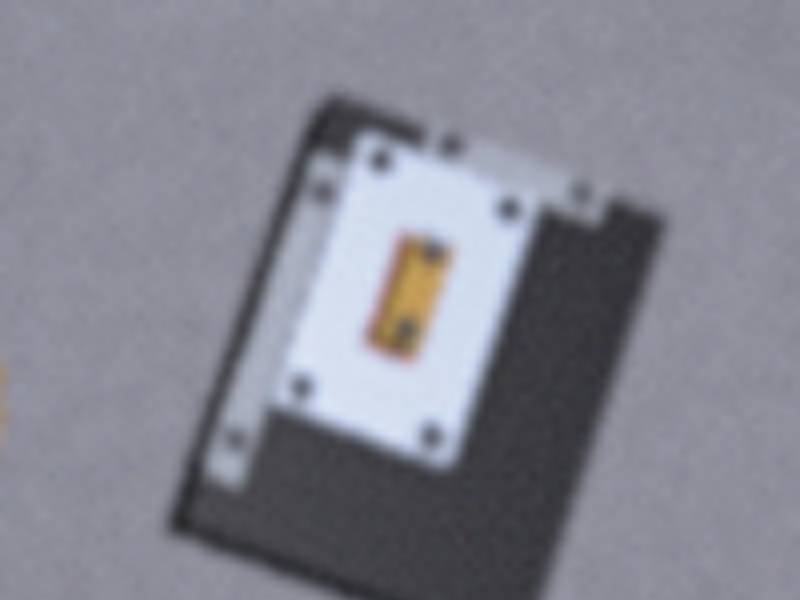

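View pics/fin1.png

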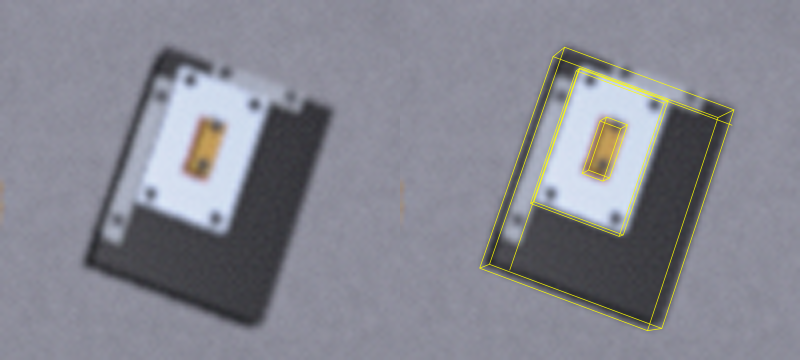

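Run:
```python
from h import *
def cen(im,u,v,r=2.6):
    g=cv2.cvtColor(im,cv2.COLOR_BGR2GRAY).astype(float); 
    for _ in range(5):
        ys,xs=np.mgrid[int(v)-4:int(v)+6,int(u)-4:int(u)+6]; m=np.hypot(xs-u,ys-v)<=r
        w=np.clip(np.percentile(g[ys,xs][m],85)-g[ys,xs],0,None)*m; u,v=(w*xs).sum()/w.sum(),(w*ys).sum()/w.sum()
    return u,v
def back(n,u,z):
    c=C[n];d=c['R'].T@np.linalg.solve(c['K'],[u[0],u[1],1]);o=-c['R'].T@c['t'];return (o+d*(z-o[2])/d[2])[:2]
ang=lambda d:np.degrees(np.arctan2(d[1],d[0]))
f=lambda p:(340+(p[0]+.5)/8-.5,170+(p[1]+.5)/8-.5)
g=lambda p:(165+(p[0]+.5)/8-.5,175+(p[1]+.5)/8-.5)
for n,fn,F,pl,st,en in(('top','pics/top_c6.png',f,[(380,160),(303,387),(508,208),(431,437)],[(322,190),(235,438)],[(450,145),(583,192)]),
  ('scene','pics/scene_n3.png',g,[(250,416),(452,348),(207,355),(400,290)],[(308,425),(530,352)],[(198,400),(150,345)])):
    im=cv2.imread(fn)
    W=[back(n,cen(im,*F(p)),.039) for p in pl]; S=[back(n,cen(im,*F(p)),.037) for p in st];E=[back(n,cen(im,*F(p)),.037) for p in en]
    print(n,'plate long',ang(W[0]-W[1])if n=='top' else ang(W[0]-W[1]),ang(W[2]-W[3]),'short',ang(W[0]-W[2])-90,'stop',ang(S[0]-S[1]),'end',ang(E[0]-E[1])-90,'len',np.linalg.norm(W[0]-W[1]),np.linalg.norm(W[0]-W[2]))
    o=np.mean(W,0);a=-.3757;R=np.array([[np.cos(a),np.sin(a)],[-np.sin(a),np.cos(a)]])
    print('centre local vs check fit',R@(o-[.4286,-.304])*1e3)
```

```text
top plate long -22.064965373642384 -21.656606160984808 short -25.094335431311663 stop -16.212838558469226 end -23.939752587691586 len 0.0817175320082321 0.04403634285317269
centre local vs check fit [18.61   15.2161]
scene plate long -13.867181121644066 -23.051144904350835 short -29.414785466936117 stop -12.105872720849149 end -26.777464639095378 len 0.09452929345166146 0.07011001160667506
centre local vs check fit [12.922   8.9089]
```

```bash
cp pics/scene_c6.png pics/final_s.png
```

```text
(no output)
```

View pics/final_s.png

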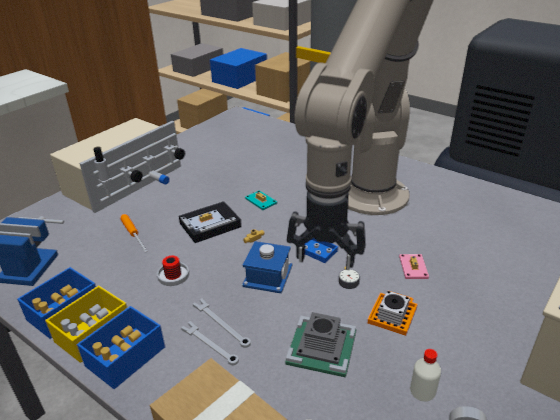

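All four parts stand on their places: filter (172,268), plate (207,218), head (395,308), cylinder (323,335). The gripper is clear of everything.

```bash
python3 -c "
from bench import job; print(job.hand_in())"
```

```text
the job is handed in; nothing more can be done
None
```

The top end is stripped in the order you asked. The filter is in the dish, the head in the wash basket, the valve plate home on the granite and the cylinder on the honing stand. I handed the job in with the robot's clock at about 48 s, the gripper open and well clear of everything.

**Last checks**
- **Placing:** each part touched down within about 1 mm of the height I predicted. The final picture shows all four upright, the cylinder between its locators.
- **Valve plate:** I laid it flat clear of both stops and slid it home in the grip. After letting go, I pushed its bar with the closed fingers. It did not move at about 7 N against either stop. The top picture shows it within a few millimetres of home, with no visible gap at either stop.

**Checks that failed or disagreed**
- **Fingertip height:** in the pictures the fingertips were about 24 mm higher than the stated TCP implies. I set the grip heights from the pictures instead, and the touchdowns agreed with that.
- **Measured heights:** both views put the parts and stands 2–4 mm below the stated heights. I took that as calibration error and used the given heights.
- **Sliding the plate:** it stuck once while sliding along x and slipped 2–3 mm in the grip at the end stop. That is why I pushed it again afterwards.
- **Plate angle:** measuring it from the screw holes was too noisy to confirm it exactly. In the top view the plate's long side read about −22° against −21.5° for the granite. The scene view and the stop screws scattered too much to use.

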